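# Hang the spanners back on the bent-rod hanger

### The job

Hang every spanner lying on the blue mat back on the bent-rod hanger, one at a time, from the largest to the smallest of those that are there today. Take each by its ring end, lift it clear, ease your grip so that it swings down plumb, grip it firmly again, then pass its ring over the rod's tip, slide it round the corner and back along the storage run until it meets the stop or the spanner before it, and let it hang. Leave the other things on the bench where they are.

Things in the scene. Friction and masses are not known exactly. Their poses are not given: they have to be found in the camera images.
- spanner_30: the largest combination spanner, plain steel, 185 mm long, about 0.30 kg, flat on the mat. Ring end 46 mm outside, bore 30 mm, 12 mm thick; open jaw at the other end. Origin on the underside at the ring's centre; x runs along the shank to the jaw, z is the bore's axis (up as it lies), mid-thickness at z = 6 mm; jaw centre at x = 140 mm, centre of mass near x = 62 mm. None if absent.
- spanner_27: the second largest combination spanner, plain steel, 165 mm long, about 0.24 kg, flat on the mat. Ring end 42 mm outside, bore 27 mm, 11 mm thick; open jaw at the other end. Origin on the underside at the ring's centre; x runs along the shank to the jaw, z is the bore's axis (up as it lies), mid-thickness at z = 5.5 mm; jaw centre at x = 124 mm, centre of mass near x = 55 mm. None if absent.
- spanner_24: the second smallest combination spanner, plain steel, 145 mm long, about 0.18 kg, flat on the mat. Ring end 38 mm outside, bore 24 mm, 10 mm thick; open jaw at the other end. Origin on the underside at the ring's centre; x runs along the shank to the jaw, z is the bore's axis (up as it lies), mid-thickness at z = 5 mm; jaw centre at x = 107 mm, centre of mass near x = 48 mm. None if absent.
- spanner_21: the smallest combination spanner, plain steel, 128 mm long, about 0.13 kg, flat on the mat. Ring end 34 mm outside, bore 21 mm, 9 mm thick; open jaw at the other end. Origin on the underside at the ring's centre; x runs along the shank to the jaw, z is the bore's axis (up as it lies), mid-thickness at z = 4.5 mm; jaw centre at x = 94 mm, centre of mass near x = 42 mm. None if absent.
- hanger: bent-rod hanger, fixed: base plate 150 x 240 x 10 mm, 12 mm post at the origin (on the bench), z up. On top a 6 mm rod, centre line 250 mm up: storage run along +y, x = 0, y = 22 to 100 mm; 60 degree corner, 25 mm radius, ending at (-12.5, 121.7) mm; entry run to (-68.8, 154.2) mm, then the upturned tip. Nothing stands above the rod.
- hanger_stop (a point): the stop: outer face of the 22 mm diameter collar at the post end of the storage run, on the rod's centre line, (0, 22, 250) mm in the hanger's frame. A ring hung on the rod cannot go farther.
- hanger_corner (a point): middle of the rod's 60 degree corner, on its centre line, (-3.3, 112.5, 250) mm in the hanger's frame; axes as the hanger's.
- hanger_entry (a point): outer end of the level entry run, where the rod begins to turn up, (-68.8, 154.2, 250) mm in the hanger's frame; axes as the hanger's.
- hanger_tip (a point): free end of the rod, a 9 mm black ball, (-94.8, 169.2, 262) mm in the hanger's frame: 30 mm beyond the entry point and 12 mm higher; axes as the hanger's. The rings go on here.
- mat: blue rubber repair mat, 260 x 460 x 3 mm, fixed to the bench; origin under its centre; its top is 3 mm above the bench. The spanners lie on it. Gripped lightly across the outside of its ring, a spanner pivots between the pads and swings jaw down (it begins at some 10 to 25 N); gripped with less than about its own weight it falls.
- meter: bystander: yellow handheld meter, 150 x 75 x 40 mm, lying on its back; origin on the underside at its centre.
- flux_bottle: bystander: white plastic bottle with black cap, 48 mm diameter, 115 mm tall; origin on the underside.
- tape_roll: bystander: roll of paper tape lying flat, 84 mm diameter, 22 mm high; origin on the underside at the centre.
- parts_tin: bystander: clear open parts box, 110 x 85 x 28 mm; origin on the underside at its centre.
Things that resemble listed ones, but are neither listed nor needed, are in the scene too. Leave any orange or red look-alike of the spanner_24 alone. Leave any brown or orange look-alike of the spanner_21 alone.

How it is judged:
On the way, in this order (a step that is already met when the one before it is completed fails the run):
1. the largest spanner (if there) is lifted clear of the bench by its ring end, hangs plumb in the grip (within 15 degrees) and is gripped again (height (world z) of spanner_30 above 0.16 m and angle between spanner_30's own x axis and vertical above 2.88 rad and contact force between the fingers and spanner_30 above 5 N), for 0.3 s.
2. the largest spanner hangs by its ring on the storage run, up against the stop or the spanners hung before it, and is let go (x of spanner_30 in the frame of hanger between -0.02 and 0.02 m and z of spanner_30 in the frame of hanger between 0.223 and 0.25 m and angle between spanner_30's own x axis and vertical above 2.84 rad and angle between the z axis of spanner_30 and the y axis of hanger, either way round below 0.7 rad and y of spanner_30 in the frame of hanger below 0.05 m and contact force between the fingers and spanner_30 below 0.1 N), for 0.2 s.
3. the second largest spanner (if there) is lifted clear of the bench by its ring end, hangs plumb in the grip (within 15 degrees) and is gripped again (height (world z) of spanner_27 above 0.16 m and angle between spanner_27's own x axis and vertical above 2.88 rad and contact force between the fingers and spanner_27 above 5 N), for 0.3 s.
4. the second largest spanner hangs by its ring on the storage run, up against the stop or the spanners hung before it, and is let go (x of spanner_27 in the frame of hanger between -0.02 and 0.02 m and z of spanner_27 in the frame of hanger between 0.223 and 0.25 m and angle between spanner_27's own x axis and vertical above 2.84 rad and angle between the z axis of spanner_27 and the y axis of hanger, either way round below 0.7 rad and (y of spanner_27 in the frame of hanger below 0.05 m or distance between spanner_27 and spanner_30 below 0.036 m) and contact force between the fingers and spanner_27 below 0.1 N), for 0.2 s.
5. the second smallest spanner (if there) is lifted clear of the bench by its ring end, hangs plumb in the grip (within 15 degrees) and is gripped again (height (world z) of spanner_24 above 0.16 m and angle between spanner_24's own x axis and vertical above 2.88 rad and contact force between the fingers and spanner_24 above 5 N), for 0.3 s.
6. the second smallest spanner hangs by its ring on the storage run, up against the stop or the spanners hung before it, and is let go (x of spanner_24 in the frame of hanger between -0.02 and 0.02 m and z of spanner_24 in the frame of hanger between 0.223 and 0.25 m and angle between spanner_24's own x axis and vertical above 2.84 rad and angle between the z axis of spanner_24 and the y axis of hanger, either way round below 0.7 rad and (y of spanner_24 in the frame of hanger below 0.05 m or distance between spanner_24 and spanner_30 below 0.036 m or distance between spanner_24 and spanner_27 below 0.036 m) and contact force between the fingers and spanner_24 below 0.1 N), for 0.2 s.
7. the smallest spanner (if there) is lifted clear of the bench by its ring end, hangs plumb in the grip (within 15 degrees) and is gripped again (height (world z) of spanner_21 above 0.16 m and angle between spanner_21's own x axis and vertical above 2.88 rad and contact force between the fingers and spanner_21 above 5 N), for 0.3 s.
8. the smallest spanner hangs by its ring on the storage run, up against the stop or the spanners hung before it, and is let go (x of spanner_21 in the frame of hanger between -0.02 and 0.02 m and z of spanner_21 in the frame of hanger between 0.223 and 0.25 m and angle between spanner_21's own x axis and vertical above 2.84 rad and angle between the z axis of spanner_21 and the y axis of hanger, either way round below 0.7 rad and (y of spanner_21 in the frame of hanger below 0.05 m or distance between spanner_21 and spanner_30 below 0.036 m or distance between spanner_21 and spanner_27 below 0.036 m or distance between spanner_21 and spanner_24 below 0.036 m) and contact force between the fingers and spanner_21 below 0.1 N), for 0.2 s.
At the end, for the whole second after the job is handed in: Every spanner there hangs by its ring on the storage run (within 17 degrees of plumb), let go and at rest, its ring no more than 28 mm from the stop or 36 mm from a larger spanner's ring (between origins) (x of spanner_30 in the frame of hanger between -0.02 and 0.02 m and z of spanner_30 in the frame of hanger between 0.223 and 0.25 m and angle between each of spanner_30, spanner_27, spanner_24, spanner_21's own x axis and vertical above 2.84 rad and angle between the z axis of each of spanner_30, spanner_27, spanner_24, spanner_21 and the y axis of hanger, either way round below 0.7 rad and y of spanner_30 in the frame of hanger below 0.05 m and linear speed of each of spanner_30, spanner_27, spanner_24, spanner_21 below 0.05 m/s and x of spanner_27 in the frame of hanger between -0.02 and 0.02 m and z of spanner_27 in the frame of hanger between 0.223 and 0.25 m and (y of spanner_27 in the frame of hanger below 0.05 m or distance between spanner_27 and spanner_30 below 0.036 m) and x of spanner_24 in the frame of hanger between -0.02 and 0.02 m and z of spanner_24 in the frame of hanger between 0.223 and 0.25 m and (y of spanner_24 in the frame of hanger below 0.05 m or distance between spanner_24 and spanner_30 below 0.036 m or distance between spanner_24 and spanner_27 below 0.036 m) and x of spanner_21 in the frame of hanger between -0.02 and 0.02 m and z of spanner_21 in the frame of hanger between 0.223 and 0.25 m and (y of spanner_21 in the frame of hanger below 0.05 m or distance between spanner_21 and spanner_30 below 0.036 m or distance between spanner_21 and spanner_27 below 0.036 m or distance between spanner_21 and spanner_24 below 0.036 m)); the robot touches nothing.
It fails at once if the meter is moved more than 30 mm (distance of meter from where it was at the start of the episode above 0.03 m).
It fails at once if the flux bottle is moved more than 30 mm (distance of flux_bottle from where it was at the start of the episode above 0.03 m).
It fails at once if the tape roll is moved more than 30 mm (distance of tape_roll from where it was at the start of the episode above 0.03 m).
It fails at once if the parts tin is moved more than 30 mm (distance of parts_tin from where it was at the start of the episode above 0.03 m).
Of spanner_30, spanner_27, spanner_24, spanner_21 only 2 to 3 are there at a start; the rules pass over those that are not, and their reading is None.
At some moment in a run one of spanner_30, spanner_27, spanner_24, spanner_21 may be knocked a few centimetres aside while the robot is not near it.
It also fails if it takes over 210 s, if anything falls off the work surface, if the arm or the gripper's body presses on something with over 40 N, if the wrist force passes 120 N, or if a joint passes its speed limit or range.

### The arm

A 6-joint arm with a two-finger parallel gripper is mounted at the origin on the work surface. World frame = base frame: x ahead of the robot, y to its left, z up, the work surface at z = 0. Lengths are in m, angles in rad, forces in N, time in s.
With the tool pointing down it reaches from about 0.35 to 0.975 m from the base axis. Payload 4.9 kg.
Tool frame: the origin (TCP) lies at the very end of the fingers, on their centre line; the grasp point (between the pads) lies 19 mm behind it; y points along the fingers, z is the direction in which the jaws open and shut, and the axes are right-handed (so a half turn about y gives the same grasp; the last joint's range is limited). The gripper opens to 85 mm and grips with 20 to 120 N. Pads are 22 mm wide; open, the fingers measure 114 mm over their backs; the gripper's body (76 mm by 85 mm) begins 54 mm behind the grasp point. The pads swing forward as they close: fully open they stand 13 mm farther back than shut.
Start: joints at [-1.38, 0.053, 1.613, -0, 1.476, -0.119], TCP at [0.191, -0.595, 0.231] pointing down, gripper open.
Joint ranges: [-3.01, 3.01], [-1.01, 2.22], [0.06, 2.58], [-1.02, 4.17], [0.09, 2.62], [-3.14, 3.14]. Speed limits (rad/s): [2.57, 2.57, 3.14, 3.14, 3.14, 3.14].

### API

Orientations are given as a rotation vector (axis times angle).
In Python, from station import monitor, viewer, ticket gives the robot as it stands.
- The arm moves only by the tool servo_tool, never from a script. Its argument "commands" is one flat list of numbers, 7 for each row, row after row: the turn, a rotation vector about the tool's x, y, z in rad, then the shift along the tool's x, y, z in cm, then the opening, from 0 (shut) to 1 (fully open). In form: [rx, ry, rz, dx, dy, dz, claw, rx, ry, rz, dx, dy, dz, claw, ...]. A call has 1 to 20 rows; each row shifts and turns the pose as measured when the row begins, along the tool's axes as they then stand; what a row does not reach is not made up. A row lasts 1/10 s, in which the tool goes at most 50 mm and 8.59 degrees, less where a joint would pass 70% of its speed; a pose out of reach is approached as far as the arm can. A call is refused whole if a number of a shift passes 5 or a number of a turn 0.15, either way. A call with a gripper value outside its range is refused whole. The fingers move at their own pace and stop on an object; "grip_force" is the grip in N (left out, the last holds). Time passes only in rows, so rows that do not move let the fingers close. It gives the time, the measured TCP pose, the force and the opening at its end, in the units of the state.
- monitor.get_obs(): the state, without advancing time (a new reading comes with each control period).
- viewer.get_image(name): name is "side" or "top"; returns a dict with "frame" (400x640x3 uint8, red, green, blue), "depth" (400x640 float32, m along the optical axis (not along the pixel's ray), 0 where there is no reading), "camera_matrix" (3x3 intrinsics, pixels), "cam_to_world" (4x4, takes a point from camera to world coordinates). Camera axes: x right, y down, z forward; pixel columns grow to the right and rows downward; lengths in m; the calibration is good to about 2 mm. A picture is of the moment at which its call begins.
- ticket.finish_job(): hands the job in, once; it reports no verdict.
The state is a dict: "t": time; "q": joint angles; "dq": joint speeds; "effort": joint torques, N m; "tool_pos": TCP position; "tool_rot": TCP orientation; "contact_force": force on the tool from outside, world axes, zero at the start; "wrist_torque": the same for the moment, N m; "opening": finger opening in m.
Only numpy, scipy, OpenCV 4.12 (cv2) and the standard library are available. Lean on these libraries where they do the work, as an engineer would, in place of code of your own. Each camera call takes 0.05 s, during which the arm holds its last target.

## Working session

There is one attempt and no reset: what is moved stays moved. The work goes in short steps, Python scripts to look and compute and a tool call to move; the robot and the scene stay as the last step left them, time stands still between calls to the robot, and variables do not carry over. Pictures are saved under pics/ and viewed, and the job is handed in when it is done.

Besides the shell and the picture viewer there is one more tool, called after "Call:" as name(argument=value, ...) on one line, values as JSON. servo_tool: Moves the arm, as the interface text tells. Its arguments: {"type":"object","properties":{"commands":{"type":"array","items":{"type":"number"}},"grip_force":{"type":"number"}},"required":["commands"]}

```bash
ls; mkdir -p pics
cat > h.py <<'E'
import numpy as np, cv2
from station import monitor, viewer, ticket
from scipy.spatial.transform import Rotation as R
def snap(n):
    return viewer.get_image(n)
def pts(im):
    d=im['depth'];K=im['camera_matrix'];T=im['cam_to_world']
    v,u=np.mgrid[:d.shape[0],:d.shape[1]]
    P=np.stack([(u-K[0,2])/K[0,0]*d,(v-K[1,2])/K[1,1]*d,d],-1)
    return P@T[:3,:3].T+T[:3,3]
def save(f,n): cv2.imwrite('pics/'+n,cv2.cvtColor(f,cv2.COLOR_RGB2BGR))
E
python3 - <<'E'
from h import *
np.set_printoptions(precision=3,suppress=True)
for n in ['side','top']:
    im=snap(n); save(im['frame'],n+'0.png'); np.savez('/tmp/'+n+'0.npz',**im)
    print(n,im['camera_matrix'],im['cam_to_world'])
o=monitor.get_obs();print(o, R.from_rotvec(o['tool_rot']).as_matrix())
E
```

```text
pics
side [[506.605   0.    310.475]
 [  0.    506.605 202.039]
 [  0.      0.      1.   ]] [[-0.822 -0.31   0.478 -0.215]
 [-0.57   0.45  -0.687  1.034]
 [-0.002 -0.837 -0.547  0.951]
 [ 0.     0.     0.     1.   ]]
top [[403.247   0.    310.234]
 [  0.    403.247 198.41 ]
 [  0.      0.      1.   ]] [[-0.004 -0.983  0.183  0.284]
 [-1.     0.007  0.014  0.054]
 [-0.015 -0.183 -0.983  1.156]
 [ 0.     0.     0.     1.   ]]
{'t': 0.1, 'q': array([-1.38 ,  0.053,  1.614,  0.   ,  1.476, -0.119]), 'dq': array([-0.001, -0.   , -0.003,  0.002, -0.001,  0.   ]), 'effort': array([  0.001, -39.49 , -37.136,  -0.   ,   0.004,  -0.   ]), 'tool_pos': array([ 0.19 , -0.595,  0.23 ]), 'tool_rot': array([-0.321,  2.056, -2.052]), 'contact_force': array([-0.281,  0.522, -0.291]), 'wrist_torque': array([0.015, 0.026, 0.035]), 'opening': 0.08565942813433605} [[-0.952 -0.     0.305]
 [-0.305  0.002 -0.952]
 [-0.    -1.    -0.002]]
```

View pics/side0.png

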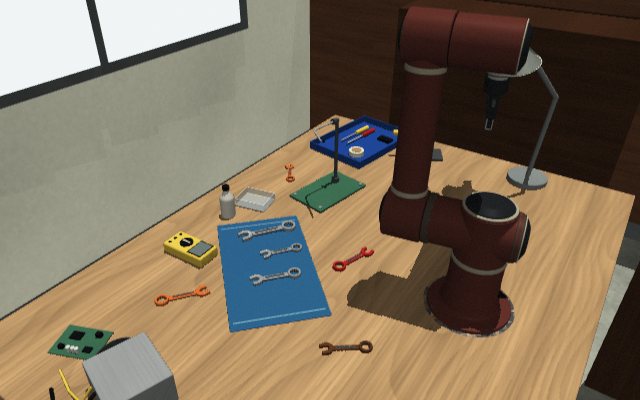

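View pics/top0.png

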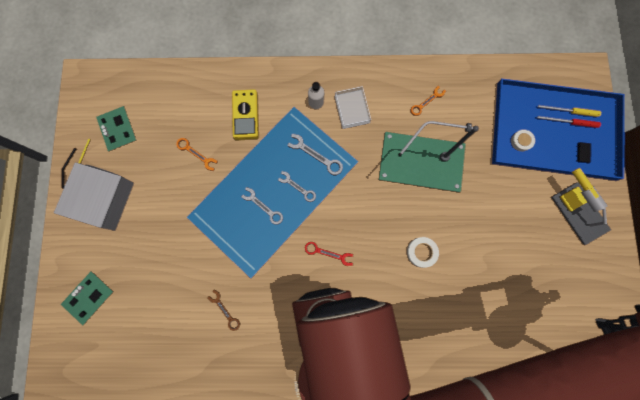

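Run:
```python
from h import *
np.set_printoptions(precision=3,suppress=True)
im=dict(np.load('/tmp/top0.npz'));P=pts(im)
f=im['frame']
a=cv2.resize(f[80:220,180:380],None,fx=4,fy=4,interpolation=cv2.INTER_CUBIC)
save(a[:560,:800],'c1.png')
save(cv2.resize(f[100:210,350:490],None,fx=5,fy=5,interpolation=cv2.INTER_CUBIC),'c2.png')
s=dict(np.load('/tmp/side0.npz'));save(cv2.resize(s['frame'][105:225,270:380],None,fx=5,fy=5,interpolation=cv2.INTER_CUBIC),'c3.png')
z=P[...,2]
m=(z>0.15)&(z<0.3)
m[:, :340]=0; m[:,500:]=0;m[240:]=0
v,u=np.nonzero(m);print(len(v))
for i in range(0,len(v),max(1,len(v)//60)):print(u[i],v[i],P[v[i],u[i]])
```

```text
392
429 121 [ 0.636 -0.214  0.251]
426 122 [ 0.633 -0.207  0.252]
432 122 [ 0.631 -0.22   0.255]
438 122 [ 0.633 -0.235  0.251]
426 123 [ 0.63  -0.207  0.251]
432 123 [ 0.631 -0.221  0.251]
438 123 [ 0.63  -0.235  0.252]
444 123 [ 0.629 -0.248  0.253]
468 123 [ 0.626 -0.302  0.26 ]
425 124 [ 0.628 -0.205  0.251]
440 124 [ 0.627 -0.239  0.253]
446 124 [ 0.627 -0.253  0.252]
452 124 [ 0.627 -0.267  0.253]
468 124 [ 0.624 -0.302  0.259]
424 125 [ 0.626 -0.202  0.251]
448 125 [ 0.624 -0.257  0.254]
454 125 [ 0.625 -0.272  0.251]
460 125 [ 0.624 -0.286  0.252]
469 125 [ 0.622 -0.304  0.258]
451 126 [ 0.623 -0.265  0.25 ]
457 126 [ 0.622 -0.278  0.252]
463 126 [ 0.622 -0.293  0.251]
469 126 [ 0.618 -0.302  0.263]
476 126 [ 0.62  -0.322  0.255]
459 127 [ 0.621 -0.284  0.249]
465 127 [ 0.619 -0.297  0.252]
471 127 [ 0.617 -0.308  0.259]
477 127 [ 0.616 -0.322  0.259]
466 128 [ 0.617 -0.3    0.251]
472 128 [ 0.616 -0.313  0.253]
478 128 [ 0.616 -0.326  0.254]
467 129 [ 0.612 -0.299  0.257]
473 129 [ 0.615 -0.316  0.251]
418 130 [ 0.614 -0.188  0.248]
467 130 [ 0.611 -0.3    0.256]
473 130 [ 0
[... 249 characters left out ...]
612 -0.318  0.225]
465 135 [ 0.618 -0.316  0.2  ]
471 135 [ 0.612 -0.324  0.217]
466 136 [ 0.613 -0.316  0.206]
414 137 [ 0.597 -0.177  0.25 ]
467 137 [ 0.613 -0.32   0.2  ]
462 138 [ 0.618 -0.316  0.177]
468 138 [ 0.611 -0.323  0.199]
463 139 [ 0.614 -0.317  0.181]
411 140 [ 0.588 -0.169  0.254]
463 140 [ 0.611 -0.317  0.181]
411 141 [ 0.587 -0.17   0.25 ]
463 141 [ 0.61  -0.318  0.177]
460 142 [ 0.614 -0.318  0.158]
410 143 [ 0.582 -0.167  0.251]
409 144 [ 0.579 -0.164  0.253]
405 146 [ 0.575 -0.155  0.25 ]
407 147 [ 0.572 -0.16   0.251]
405 149 [ 0.567 -0.154  0.252]
402 151 [ 0.56  -0.146  0.259]
399 153 [ 0.554 -0.138  0.264]
400 154 [ 0.551 -0.14   0.265]
399 156 [ 0.547 -0.137  0.263]
```

Run:
```python
from h import *
np.set_printoptions(precision=4,suppress=True)
im=dict(np.load('/tmp/top0.npz'));P=pts(im);hsv=cv2.cvtColor(im['frame'],cv2.COLOR_RGB2HSV)
# green base plate
m=((hsv[...,0]>50)&(hsv[...,0]<85)&(hsv[...,1]>70)).astype(np.uint8);m[:,:370]=0;m[:,480:]=0
v,u=np.nonzero(m);Q=P[v,u];Q=Q[(Q[:,2]<.03)&(Q[:,2]>0.0)]
r=cv2.minAreaRect((Q[:,:2]*1000).astype(np.float32));print('plate',r,cv2.boxPoints(r),np.median(Q[:,2]))
mat=((hsv[...,0]>95)&(hsv[...,0]<115)&(hsv[...,1]>120)).astype(np.uint8);mat[:,370:]=0
v,u=np.nonzero(mat);Q=P[v,u]
r=cv2.minAreaRect((Q[:,:2]*1000).astype(np.float32));print('mat',r,np.median(Q[:,2]))
cv=cv2.convexHull(np.stack([u,v],1).astype(np.int32));h=np.zeros_like(mat);cv2.fillConvexPoly(h,cv,1)
g=((hsv[...,1]<70)&(h>0)).astype(np.uint8)
n,l,st,c=cv2.connectedComponentsWithStats(g)
for i in range(1,n):
    if st[i,4]>60:print(st[i],c[i])
```

```text
plate ((606.0173950195312, -257.8782043457031), (235.3570556640625, 147.95578002929688), 80.61709594726562) [[ 513.844  -361.9216]
 [ 659.8202 -386.043 ]
 [ 698.1908 -153.8348]
 [ 552.2146 -129.7134]] 0.009170672273986602
mat ((484.2431640625, 131.97215270996094), (387.1304626464844, 455.9677429199219), 47.26783752441406) 0.0020197996516108097
[288 134  55  41 436] [315.172  154.3486]
[278 171  38  31 245] [296.8286 186.4531]
[241 187  42  37 299] [262.1773 205.7592]
```

View pics/c1.png

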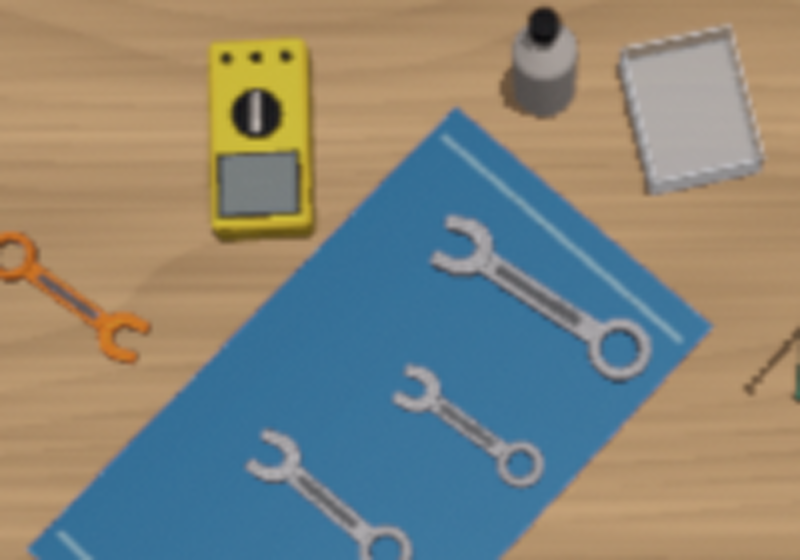

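View pics/c2.png

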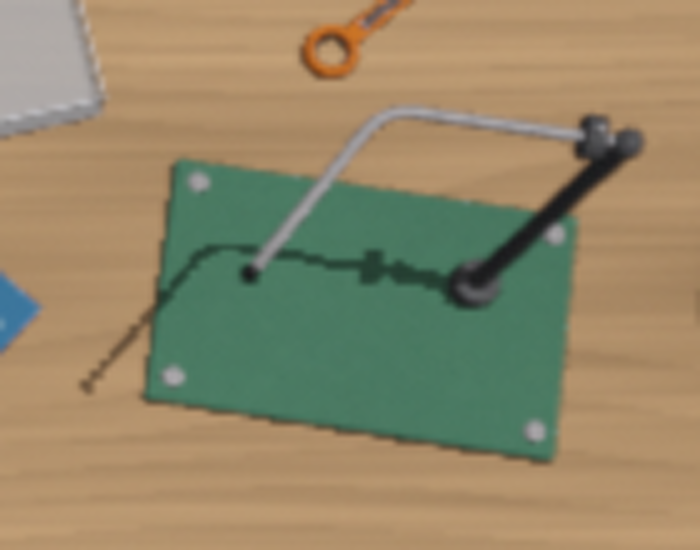

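```bash
cat > fit.py <<'E'
from h import *
from scipy.optimize import least_squares
np.set_printoptions(precision=4,suppress=True)
import sys
# ---- hanger: template points in hanger frame
def rod():
    L=[]
    for y in np.arange(22,100,1.):L.append((0,y,250))
    for a in np.radians(np.arange(0,60,2.)):L.append((-25+25*np.cos(a),100+25*np.sin(a),250))
    d=np.array([-68.8+12.5,154.2-121.7]);
    for s in np.linspace(0,1,66):L.append((-12.5+d[0]*s,121.7+d[1]*s,250))
    return np.array(L)/1000
rd=rod()
from scipy.spatial import cKDTree
def hang(im):
    P=pts(im);z=P[...,2]
    m=(z>0.238)&(z<0.2575)
    Q=P[m];Q=Q[(Q[:,0]>.54)&(Q[:,0]<.66)&(Q[:,1]>-.298)&(Q[:,1]<-.12)]
    def res(p):
        c,s=np.cos(p[2]),np.sin(p[2]);M=np.array([[c,-s],[s,c]])
        W=rd[:,:2]@M.T+p[:2]
        return cKDTree(W).query(Q[:,:2])[0]
    r=least_squares(res,[.614,-.321,-.164],loss='soft_l1',f_scale=.003)
    return r.x,np.median(Q[:,2]),np.sqrt((r.fun**2).mean()),len(Q)
if __name__=='__main__':
    for n in ['top','side']:
        print(n,hang(dict(np.load('/tmp/%s0.npz'%n))))
E
python3 fit.py
```

```text
top (array([ 0.6181, -0.3183, -0.1337]), np.float64(0.2513936131958498), np.float64(0.0027997979158314377), 202)
side (array([ 0.6132, -0.3174, -0.1883]), np.float64(0.24942934344028095), np.float64(0.003943034831870833), 74)
```

```bash
cat >> h.py <<'E'
def ray(im,u,v,z):
    K=im['camera_matrix'];T=im['cam_to_world']
    d=np.stack([(np.asarray(u)-K[0,2])/K[0,0],(np.asarray(v)-K[1,2])/K[1,1],np.ones(np.shape(u))],-1)@T[:3,:3].T
    o=T[:3,3]; s=(z-o[2])/d[...,2]
    return o+d*s[...,None]
def proj(im,X):
    K=im['camera_matrix'];T=im['cam_to_world']
    c=(np.asarray(X)-T[:3,3])@T[:3,:3]
    return c[...,:2]/c[...,2:]*[K[0,0],K[1,1]]+[K[0,2],K[1,2]]
E
cat > fit2.py <<'E'
from fit import *
Qs=[];tips=[]
for n in ['top','side']:
    im=dict(np.load('/tmp/%s0.npz'%n));P=pts(im);z=P[...,2]
    m=(z>0.23)&(z<0.257)&(P[...,0]>.54)&(P[...,0]<.66)&(P[...,1]>-.29)&(P[...,1]<-.12)
    if n=='side':
        v,u=np.nonzero(m);print('side',u.min(),u.max(),v.min(),v.max())
    v,u=np.nonzero(m)
    Q=ray(im,u,v,np.full(len(u),.25));Qs.append(Q[:,:2])
def res(p,Q):
    c,s=np.cos(p[2]),np.sin(p[2]);M=np.array([[c,-s],[s,c]])
    W=rd[:,:2]@M.T+p[:2]
    d,i=cKDTree(W).query(Q); return (Q-W[i]).ravel()
for Q in Qs+[np.vstack(Qs)]:
    r=least_squares(res,[.614,-.321,-.164],args=(Q,),loss='soft_l1',f_scale=.003)
    p=r.x;c,s=np.cos(p[2]),np.sin(p[2]);M=np.array([[c,-s],[s,c]])
    print(p,len(Q),np.sqrt((r.fun**2).mean()),'tip',M@[-.0948,.1692]+p[:2])
im=dict(np.load('/tmp/top0.npz'))
X=[]
for i in range(len(rd)):pass
p=r.x
c,s=np.cos(p[2]),np.sin(p[2]);M=np.array([[c,-s],[s,c]])
W=np.c_[rd[:,:2]@M.T+p[:2],rd[:,2]]
W=np.vstack([W,np.r_[M@[-.0948,.1692]+p[:2],.262],np.r_[p[:2],.01]])
for n,(y0,y1,x0,x1) in {'top':(100,210,350,490),'side':(105,225,270,380)}.items():
    im=dict(np.load('/tmp/%s0.npz'%n));px=proj(im,W)
    a=cv2.resize(im['frame'][y0:y1,x0:x1],None,fx=5,fy=5,interpolation=cv2.INTER_CUBIC)
    for q in px: cv2.circle(a,tuple(int(round(t)) for t in ((q-[x0,y0]+.5)*5)),1,(255,0,0),-1)
    save(a,'rod_%s.png'%n)
E
python3 fit2.py
```

```text
side 314 331 122 142
[ 0.6189 -0.3189 -0.1326] 190 0.0017459343321617551 tip [ 0.5473 -0.1386]
[ 0.6152 -0.3142 -0.1558] 61 0.001957829362447244 tip [ 0.5478 -0.1323]
[ 0.618  -0.318  -0.1381] 251 0.0020653756543153063 tip [ 0.5474 -0.1373]
```

View pics/rod_top.png

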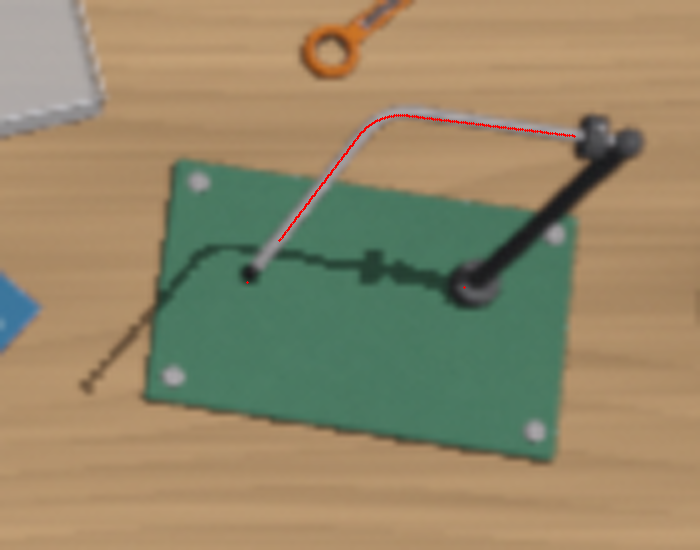

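View pics/rod_side.png

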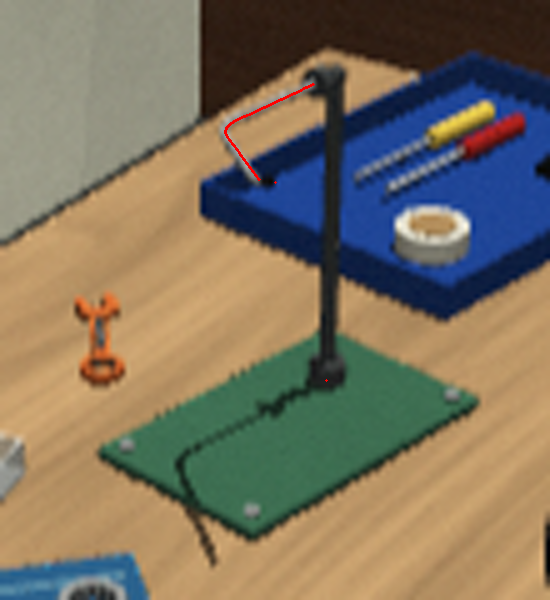

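```bash
cat > fit3.py <<'E'
from fit2 import *
obs={}
for n,(x0,x1,y0,y1) in {'top':(395,405,149,160),'side':(318,328,136,146)}.items():
    im=dict(np.load('/tmp/%s0.npz'%n));g=im['frame'][y0:y1,x0:x1].astype(float).max(-1)
    print(n);print(g.astype(int))
    w=np.clip(70-g,0,None);v,u=np.mgrid[y0:y1,x0:x1];c=((w*u).sum()/w.sum(),(w*v).sum()/w.sum());print(c)
    print('ball world',ray(im,c[0],c[1],np.array(.262)))
    hsv=cv2.cvtColor(im['frame'],cv2.COLOR_RGB2HSV)
    m=((hsv[...,0]>50)&(hsv[...,0]<85)&(hsv[...,1]>70)).astype(np.uint8)
    nn,l,st,ce=cv2.connectedComponentsWithStats(m)
    cands=[i for i in range(1,nn) if st[i,4]>800 and st[i,0]>250]
    for i in cands:
        v,u=np.nonzero(l==i);Q=ray(im,u,v,np.full(len(u),.01))
        r=cv2.minAreaRect((Q[:,:2]*1000).astype(np.float32));print('plate',st[i],r)
E
python3 fit3.py
```

```text
side 314 331 122 142
[ 0.6189 -0.3189 -0.1326] 190 0.0017459343321617551 tip [ 0.5473 -0.1386]
[ 0.6152 -0.3142 -0.1558] 61 0.001957829362447244 tip [ 0.5478 -0.1323]
[ 0.618  -0.318  -0.1381] 251 0.0020653756543153063 tip [ 0.5474 -0.1373]
top
[[ 86  87  82  75  75  77  93 121 137 148]
 [118 117 108  85  79  80  93 122 143 132]
 [121 120 120 118 117 115 123 142 137 109]
 [121 120 120 116 109 111 135 141 127 121]
 [120 121 113  85  53  67 107 127 117 122]
 [122 121 108  59  31  43  71 109 120 123]
 [121 120 109  70  36  41  78 117 122 122]
 [122 120 115  94  71  73  95 120 123 123]
 [122 122 121 120 118 117 119 122 122 123]
 [121 121 122 122 122 122 122 122 122 123]
 [121 120 122 121 121 121 121 122 120 122]]
(np.float64(399.3), np.float64(154.26875))
ball world [ 0.5514 -0.1385  0.262 ]
plate [ 379  132   86   60 3586] ((605.7607421875, -257.52740478515625), (234.74273681640625, 146.4302215576172), 80.52941131591797)
side
[[170 162 141  97  88  64  63  63  63  61]
 [148 151  90  64  64  64  64  63  63  61]
 [ 99 161  87  63  64  62  64  62  63  63]
 [ 63 123 133  81  64  53  56  63 114 112]
 [ 64  66 127 110  49  29  42 115 151 153]
 [ 63  56  68  91  29  17  21 151 151 154]
 [ 61  65 111 112 102  73 100 151 152 152]
 [112 113 154 152 152 131 152 151 151 152]
 [125 145 152 150 152 151 151 151 153 154]
 [ 78 107 125 143 151 150 151 149 151 152]]
(np.float64(322.96112311015116), np.float64(139.4816414686825))
ball world [ 0.5568 -0.1435  0.262 ]
plate [ 290  172   75   41 1462] ((602.8671875, -248.82470703125), (241.21913146972656, 152.73736572265625), 80.64111328125)
```

```bash
cat > fit4.py <<'E'
from fit2 import *
for Q,b in zip(Qs,[(.5514,-.1385),(.5560,-.1400)]):
    f=lambda t:res([t[0],t[1],-.1645],Q)
    r=least_squares(f,[.614,-.321],loss='soft_l1',f_scale=.003);print(r.x,np.sqrt((r.fun**2).mean()))
    c,s=np.cos(-.1645),np.sin(-.1645);print('tip',np.array([[c,-s],[s,c]])@[-.0948,.1692]+r.x,'from ball',np.array(b)-np.array([[c,-s],[s,c]])@[-.0948,.1692])
p=[.6155,-.3195,-.1645]
c,s=np.cos(p[2]),np.sin(p[2]);M=np.array([[c,-s],[s,c]])
W=np.c_[rd[:,:2]@M.T+p[:2],rd[:,2]]
W=np.vstack([W,np.r_[M@[-.0948,.1692]+p[:2],.262],np.r_[p[:2],.01]])
out=[]
for n,(y0,y1,x0,x1) in {'top':(100,210,350,490),'side':(105,215,270,410)}.items():
    im=dict(np.load('/tmp/%s0.npz'%n));px=proj(im,W)
    a=cv2.resize(im['frame'][y0:y1,x0:x1],None,fx=5,fy=5,interpolation=cv2.INTER_CUBIC)
    for q in px: cv2.circle(a,tuple(int(round(t)) for t in ((q-[x0,y0]+.5)*5)),1,(255,0,0),-1)
    out.append(a)
save(out[0],'rod4t.png')
save(out[1],'rod4s.png')
E
python3 fit4.py
```

```text
side 314 331 122 142
[ 0.6189 -0.3189 -0.1326] 190 0.0017459343321617551 tip [ 0.5473 -0.1386]
[ 0.6152 -0.3142 -0.1558] 61 0.001957829362447244 tip [ 0.5478 -0.1323]
[ 0.618  -0.318  -0.1381] 251 0.0020653756543153063 tip [ 0.5474 -0.1373]
[ 0.6161 -0.3207] 0.0019282476293794263
tip [ 0.5503 -0.1383] from ball [ 0.6172 -0.3209]
[ 0.6143 -0.3145] 0.0019825612627308543
tip [ 0.5485 -0.1321] from ball [ 0.6218 -0.3224]
```

View pics/rod4t.png

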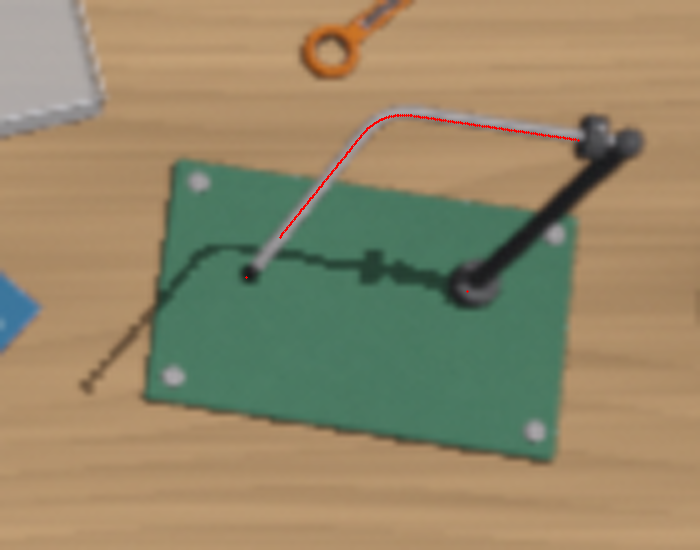

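View pics/rod4s.png

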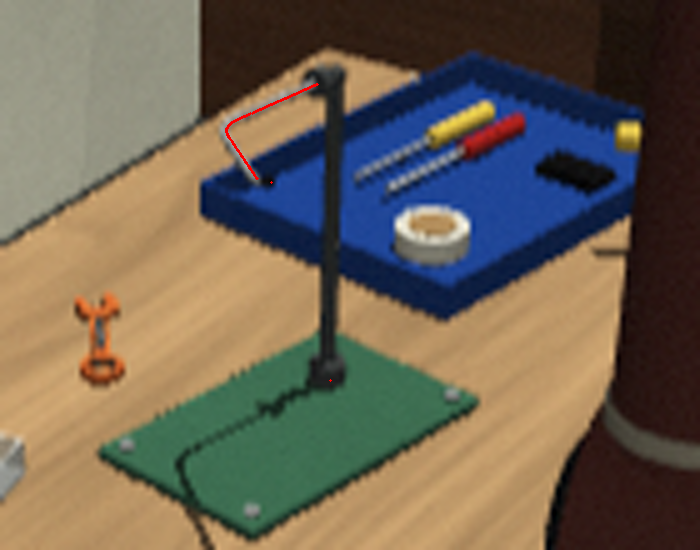

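```bash
cat > sp.py <<'E'
from h import *
from scipy.optimize import least_squares
np.set_printoptions(precision=4,suppress=True)
SP={30:(185,46,30,12,140),27:(165,42,27,11,124),24:(145,38,24,10,107),21:(128,34,21,9,94)}
def spanners(im,verbose=True):
    hsv=cv2.cvtColor(im['frame'],cv2.COLOR_RGB2HSV)
    mat=((hsv[...,0]>95)&(hsv[...,0]<115)&(hsv[...,1]>120)).astype(np.uint8)
    n,l,st,c=cv2.connectedComponentsWithStats(mat)
    i0=[i for i in range(1,n) if st[i,4]>5000 and st[i,0]<350];mat=np.isin(l,i0).astype(np.uint8)
    v,u=np.nonzero(mat);cv=cv2.convexHull(np.stack([u,v],1).astype(np.int32));h=np.zeros_like(mat);cv2.fillConvexPoly(h,cv,1)
    g=((hsv[...,1]<110)&(h>0)).astype(np.uint8)
    n,l,st,c=cv2.connectedComponentsWithStats(g);out=[]
    for i in range(1,n):
        if st[i,4]<100:continue
        v,u=np.nonzero(l==i)
        Q=ray(im,u,v,np.full(len(u),.003+.010))[:,:2]
        r=cv2.minAreaRect((Q*1000).astype(np.float32))
        m=Q.mean(0);w,V=np.linalg.eigh(np.cov((Q-m).T));a=V[:,1];s=(Q-m)@a;t=(Q-m)@V[:,0]
        # mask has bore hole: ring end = the one with enclosed hole
        out.append((st[i],r,len(u),m,a))
        if verbose:print(st[i],'L',s.max()-s.min(),'rect',r)
    return g,out
if __name__=='__main__':
    im=dict(np.load('/tmp/top0.npz'));g,o=spanners(im)
    save(cv2.resize(im['frame'][130:230,235:350],None,fx=6,fy=6,interpolation=cv2.INTER_CUBIC),'s1.png')
    save(cv2.resize(cv2.merge([g*255]*3)[130:230,235:350],None,fx=6,fy=6,interpolation=cv2.INTER_NEAREST),'s2.png')
E
python3 sp.py
```

```text
[291 114  59  52 135] L 0.23345197796902248 rect ((675.187744140625, 40.48599624633789), (233.4512176513672, 5.267330646514893), 47.46142578125)
[287 133  56  42 508] L 0.18561492419514347 rect ((629.0214233398438, 56.298004150390625), (185.526123046875, 47.14566421508789), 55.61507034301758)
[278 171  38  31 288] L 0.12891965059607874 rect ((532.2279052734375, 108.72550964355469), (128.71524047851562, 35.2744255065918), 53.73035430908203)
[241 187  42  38 359] L 0.14525971979016628 rect ((475.3985290527344, 208.56956481933594), (145.13107299804688, 38.70610046386719), 50.00273132324219)
[195 213  60  57 159] L 0.2355447162899998 rect ((375.7121887207031, 314.8763427734375), (235.54470825195312, 5.353947162628174), 47.491050720214844)
```

View pics/s2.png

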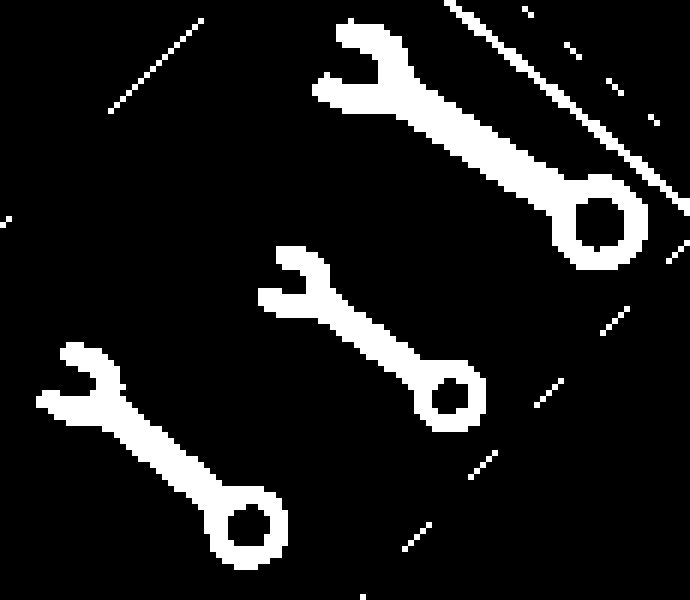

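View pics/s1.png

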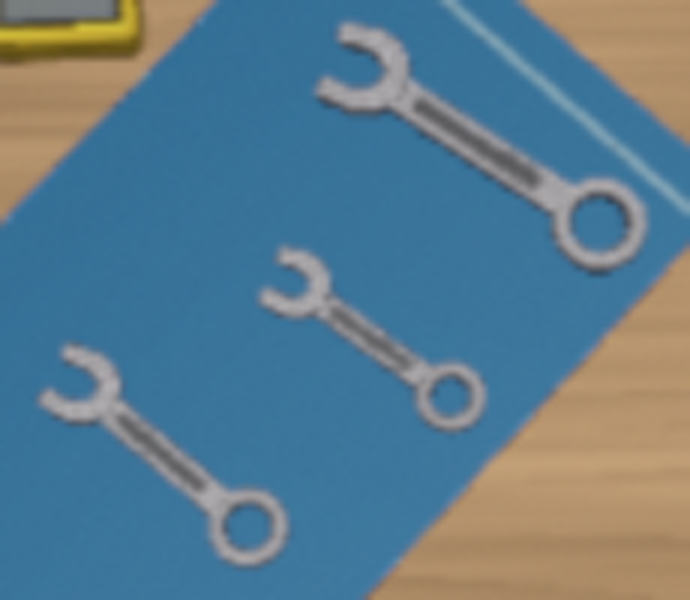

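```bash
cat >> sp.py <<'E'
def rings(im,th=110,minA=100,verbose=True):
    g,_=spanners(im,False); res=[]
    n,l,st,c=cv2.connectedComponentsWithStats(g)
    for i in range(1,n):
        if st[i,4]<200: continue
        v,u=np.nonzero(l==i); A=len(u)
        m=(l==i).astype(np.uint8)
        cs,hier=cv2.findContours(m,cv2.RETR_CCOMP,cv2.CHAIN_APPROX_NONE)
        hs=[k for k in range(len(cs)) if hier[0][k][3]>=0]
        if not hs: print('no hole',st[i]);continue
        hk=max(hs,key=lambda k:len(cs[k]))
        hole=np.zeros_like(m);cv2.drawContours(hole,cs,hk,1,-1);hole&=(1-m)
        hv,hu=np.nonzero(hole);hc=np.array([hu.mean(),hv.mean()])
        Q=ray(im,u,v,np.full(len(u),.012))[:,:2];r=cv2.minAreaRect((Q*1000).astype(np.float32));L=max(r[1])
        k=min(SP,key=lambda k:abs(SP[k][0]-L))
        z=.003+SP[k][3]/2000
        C=ray(im,hc[0],hc[1],np.array(z))[:2]
        Q=ray(im,u,v,np.full(len(u),z))[:,:2]-C; d=np.hypot(*Q.T);
        # outer ring centre check: ring pixels away from the shank
        mid=Q[(d>SP[k][1]/2000+.006)&(d<SP[k][4]/1000-.03)].mean(0)
        far=Q[d>SP[k][1]/2000]
        yaw=np.degrees(np.arctan2(mid[1],mid[0]))
        res.append((k,C,yaw,hc,L))
        if verbose:print('spanner',k,'L',round(L,1),'ring',C,'yaw',round(yaw,1),'jaw',np.degrees(np.arctan2(far.mean(0)[1],far.mean(0)[0])),'hole px',hc,'nhole',len(hu))
    return res
E
python3 - <<'E'
from sp import *
for n in ['top','side']:
    im=dict(np.load('/tmp/%s0.npz'%n));
    try: rings(im)
    except Exception as e: print(n,e)
E
```

```text
spanner 30 L 185.7 ring [ 0.5908 -0.0016] yaw 55.9 jaw 55.438796368390726 hole px [334.431  166.7414] nhole 58
spanner 21 L 128.8 ring [0.5053 0.0718] yaw 53.1 jaw 52.611332768263715 hole px [309.5357 195.6429] nhole 28
spanner 24 L 145.3 ring [0.4425 0.1686] yaw 49.8 jaw 49.99195071115157 hole px [275.9487 217.2821] nhole 39
spanner 30 L 185.6 ring [0.5909 0.0009] yaw 55.0 jaw 55.15788269099157 hole px [288.  225.4] nhole 15
spanner 21 L 126.9 ring [0.507  0.0728] yaw 57.0 jaw 54.87585875509132 hole px [296.    246.625] nhole 8
spanner 24 L 143.9 ring [0.4433 0.1708] yaw 51.0 jaw 50.13448340387613 hole px [293.7333 272.2667] nhole 15
```

```bash
cat > plan.py <<'E'
from h import *
import sys
def plan(P,yaw,n,claw,pos=None,rot=None,ndec=2):
    o=monitor.get_obs()
    p=np.array(o['tool_pos']) if pos is None else np.array(pos)
    Rc=R.from_rotvec(o['tool_rot']) if rot is None else rot
    M=Rc.as_matrix()
    ty=np.radians(yaw)
    X=np.array([np.cos(ty),np.sin(ty),0]);Y=np.array([0,0,-1.]);Z=np.cross(X,Y)
    Rt=R.from_matrix(np.stack([X,Y,Z],1))
    w=(Rc.inv()*Rt).as_rotvec()/n   # tool-frame
    rows=[];d=(np.array(P)-p)/n
    Rk=Rc
    for k in range(n):
        s=Rk.inv().apply(d)*100
        rows.append([*np.round(w,3),*np.round(s,ndec),claw]); Rk=Rk*R.from_rotvec(w)
    return rows,np.array(P),Rt
def show(rows): print(', '.join('%g'%(x+0) for r in rows for x in r))
def st():
    o=monitor.get_obs();M=R.from_rotvec(o['tool_rot']).as_matrix()
    print('t %.1f pos %s yaw %.1f tilt %.2f F %s open %.4f q6 %.2f'%(o['t'],np.round(o['tool_pos'],4),np.degrees(np.arctan2(M[1,0],M[0,0])),np.degrees(np.arccos(-M[2,1])),np.round(o['contact_force'],1),o['opening'],o['q'][5]))
def go(*wps,claw=1):
    st();p=None;r=None;out=[]
    for (P,yaw,n) in wps:
        rows,p,r=plan(P,yaw,n,claw,p,r);out+=rows
    show(out);print(len(out),'rows')
E
python3 -c "
from plan import *
go(((.42,-.05,.25),-140,14),((.591,0,.12),-124.5,6))"
```

```text
t 0.1 pos [ 0.1904 -0.5947  0.2302] yaw -162.3 tilt 0.11 F [-0.3  0.5 -0.3] open 0.0857 q6 -0.12
0, -0.028, 0, -2.75, -0.14, -3.21, 1, 0, -0.028, 0, -2.84, -0.14, -3.13, 1, 0, -0.028, 0, -2.92, -0.14, -3.05, 1, 0, -0.028, 0, -3, -0.14, -2.97, 1, 0, -0.028, 0, -3.09, -0.14, -2.88, 1, 0, -0.028, 0, -3.16, -0.14, -2.8, 1, 0, -0.028, 0, -3.24, -0.14, -2.71, 1, 0, -0.028, 0, -3.31, -0.14, -2.62, 1, 0, -0.028, 0, -3.39, -0.14, -2.52, 1, 0, -0.028, 0, -3.45, -0.14, -2.43, 1, 0, -0.028, 0, -3.52, -0.14, -2.33, 1, 0, -0.028, 0, -3.58, -0.14, -2.23, 1, 0, -0.028, 0, -3.64, -0.14, -2.13, 1, 0, -0.028, 0, -3.7, -0.14, -2.03, 1, 0, -0.045, 0, -2.72, 2.17, 1.19, 1, 0, -0.045, 0, -2.66, 2.17, 1.31, 1, 0, -0.045, 0, -2.6, 2.17, 1.43, 1, 0, -0.045, 0, -2.53, 2.17, 1.55, 1, 0, -0.045, 0, -2.46, 2.17, 1.66, 1, 0, -0.045, 0, -2.38, 2.17, 1.77, 1
20 rows
```

Call:
servo_tool(commands=[0,-0.028,0,-2.7,-0.1,-3.2,1,0,-0.028,0,-2.8,-0.1,-3.1,1,0,-0.028,0,-2.9,-0.1,-3.1,1,0,-0.028,0,-3,-0.1,-3,1,0,-0.028,0,-3.1,-0.1,-2.9,1,0,-0.028,0,-3.2,-0.1,-2.8,1,0,-0.028,0,-3.2,-0.1,-2.7,1,0,-0.028,0,-3.3,-0.1,-2.6,1,0,-0.028,0,-3.4,-0.1,-2.5,1,0,-0.028,0,-3.5,-0.1,-2.4,1,0,-0.028,0,-3.5,-0.1,-2.3,1,0,-0.028,0,-3.6,-0.1,-2.2,1,0,-0.028,0,-3.6,-0.1,-2.1,1,0,-0.028,0,-3.7,-0.1,-2,1])

```text
t: 1.5
tool_pos: [0.4191, -0.0303, 0.2397]
tool_rot: [-0.666, 1.821, -1.801]
contact_force: [0.9, 0.3, -0.5]
opening: 0.0851
```

```bash
python3 -c "
from plan import *
go(((.591,0,.10),-124.5,8))"
```

```text
t 1.5 pos [ 0.4191 -0.0303  0.2397] yaw -139.5 tilt 0.62 F [ 0.9  0.3 -0.5] open 0.0851 q6 0.61
0.001, -0.033, -0.001, -1.87, 1.74, 1.12, 1, 0.001, -0.033, -0.001, -1.84, 1.74, 1.18, 1, 0.001, -0.033, -0.001, -1.8, 1.74, 1.24, 1, 0.001, -0.033, -0.001, -1.76, 1.74, 1.3, 1, 0.001, -0.033, -0.001, -1.71, 1.74, 1.35, 1, 0.001, -0.033, -0.001, -1.67, 1.74, 1.4, 1, 0.001, -0.033, -0.001, -1.63, 1.75, 1.46, 1, 0.001, -0.033, -0.001, -1.58, 1.75, 1.51, 1
8 rows
```

Tracking is good.

Call:
servo_tool(commands=[0.001,-0.033,-0.001,-1.9,1.7,1.1,1,0.001,-0.033,-0.001,-1.8,1.7,1.2,1,0.001,-0.033,-0.001,-1.8,1.7,1.2,1,0.001,-0.033,-0.001,-1.8,1.7,1.3,1,0.001,-0.033,-0.001,-1.7,1.8,1.4,1,0.001,-0.033,-0.001,-1.7,1.8,1.4,1,0.001,-0.033,-0.001,-1.6,1.8,1.5,1,0.001,-0.033,-0.001,-1.6,1.8,1.5,1,0,0,0,0,0,0,1])

```text
t: 2.4
tool_pos: [0.5968, 0.0111, 0.0918]
tool_rot: [-0.883, 1.622, -1.62]
contact_force: [-0.8, -0.0, -0.5]
opening: 0.0852
```

```bash
python3 -c "
from plan import *
from sp import *
im=snap('top');save(im['frame'],'a1.png')
im=snap('side');save(cv2.resize(im['frame'][190:340,200:350],None,fx=4,fy=4),'a1s.png')
go(((.591,0,.003),-124.5,5))"
```

```text
t 2.5 pos [0.5967 0.0107 0.0945] yaw -123.1 tilt 0.09 F [-0.2 -0.1  0.4] open 0.0857 q6 0.47
0, 0.005, 0, 0.24, 1.83, 0.02, 1, 0, 0.005, 0, 0.24, 1.83, 0.02, 1, 0, 0.005, 0, 0.24, 1.83, 0.02, 1, 0, 0.005, 0, 0.24, 1.83, 0.02, 1, 0, 0.005, 0, 0.24, 1.83, 0.03, 1
5 rows
```

View pics/a1s.png

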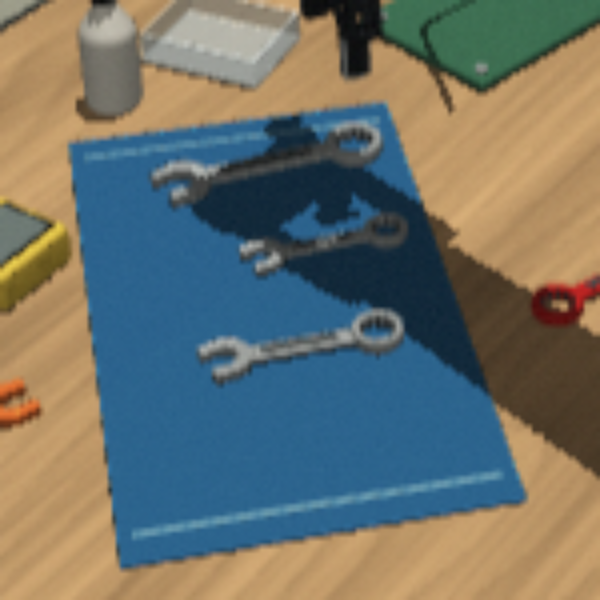

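Call:
servo_tool(commands=[0,0.006,0,0.3,1.8,0,1,0,0.006,0,0.3,1.8,0,1,0,0.006,0,0.3,1.8,0,1,0,0.006,0,0.2,1.8,0,0.8,0,0,0,0.1,0.6,0,0.75,0,0,0,0,0,0,0.75])

```text
t: 3.1
tool_pos: [0.5911, -0.0014, 0.0244]
tool_rot: [-0.849, 1.63, -1.646]
contact_force: [-0.4, -0.0, 0.6]
opening: 0.064
```

```bash
python3 -c "
from plan import *
from sp import *
im=snap('side');save(cv2.resize(im['frame'][170:270,230:370],None,fx=5,fy=5),'a2s.png')
go(((.591,0,.003),-124.5,2))"
```

```text
t 3.1 pos [ 0.5915 -0.0014  0.0249] yaw -124.7 tilt 0.77 F [ 0.8  0.7 -0.9] open 0.0641 q6 0.48
-0.006, -0.002, -0.002, -0.04, 1.09, -0.07, 1, -0.006, -0.002, -0.002, -0.04, 1.09, -0.07, 1
2 rows
```

View pics/a2s.png

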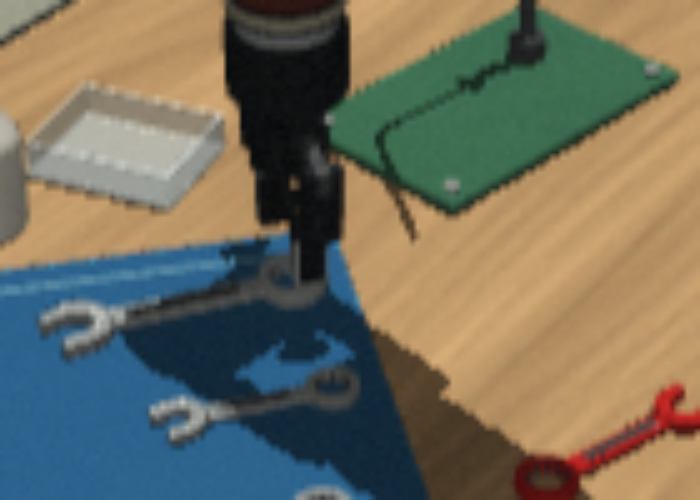

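Fingers straddle the ring. Lower the rest, watching the force.

Call:
servo_tool(commands=[-0.006,0,-0.002,0,0.9,-0.1,0.75,-0.006,0,-0.002,0,0.8,0,0.75,0,0,0,0,0.3,0,0.75,0,0,0,0,0,0,0.75])

```text
t: 3.55
tool_pos: [0.5931, -0.001, 0.0072]
tool_rot: [-0.853, 1.636, -1.642]
contact_force: [-0.5, -0.1, -0.4]
opening: 0.064
```

```bash
python3 -c "
from plan import *
go(((.591,0,.003),-124.5,1))"
```

```text
t 3.5 pos [ 0.5931 -0.001   0.0072] yaw -124.7 tilt 0.33 F [-0.5 -0.1 -0.4] open 0.0640 q6 0.48
-0.005, -0.004, -0.003, 0.04, 0.42, -0.23, 1
1 rows
```

Call:
servo_tool(commands=[-0.005,0,-0.003,0,0.4,-0.2,0.75,0,0,0,0,0.1,0,0.6,0,0,0,0,0,0,0.4,0,0,0,0,0,0,0.2,0,0,0,0,0,0,0,0,0,0,0,0,0,0,0,0,0,0,0,0,0], grip_force=70)

```text
t: 4.25
tool_pos: [0.5919, 0.0002, 0.0027]
tool_rot: [-0.86, 1.64, -1.64]
contact_force: [-0.3, -0.3, 0.1]
opening: 0.0429
```

```bash
python3 -c "
from plan import *
go(((.56,0,.27),-124.5,10))"
```

```text
t 4.2 pos [5.919e-01 2.000e-04 2.700e-03] yaw -124.7 tilt 0.03 F [-0.3 -0.3  0.1] open 0.0429 q6 0.48
0, 0, 0, 0.19, -2.67, -0.26, 1, 0, 0, 0, 0.18, -2.67, -0.26, 1, 0, 0, 0, 0.18, -2.67, -0.26, 1, 0, 0, 0, 0.18, -2.67, -0.26, 1, 0, 0, 0, 0.18, -2.67, -0.26, 1, 0, 0, 0, 0.18, -2.67, -0.26, 1, 0, 0, 0, 0.18, -2.67, -0.26, 1, 0, 0, 0, 0.18, -2.67, -0.26, 1, 0, 0, 0, 0.18, -2.67, -0.26, 1, 0, 0, 0, 0.18, -2.67, -0.26, 1
10 rows
```

Call:
servo_tool(commands=[0,0,0,0,-1,0,0,0,0,0,0,-1.5,0,0,0,0,0,0,-1.5,0,0,0,0,0,0,-1.5,0,0,0,0,0,0,0,0,0])

```text
t: 4.75
tool_pos: [0.5903, 0.0003, 0.0608]
tool_rot: [-0.863, 1.642, -1.639]
contact_force: [0.4, -0.6, -3.1]
opening: 0.0426
```

```bash
python3 -c "
from plan import *
from sp import *
st()
im=snap('side');save(cv2.resize(im['frame'][170:270,230:370],None,fx=5,fy=5),'a3s.png')
im=snap('top');save(cv2.resize(im['frame'][90:220,240:400],None,fx=5,fy=4),'a3t.png')
"
```

```text
t 4.8 pos [0.5903 0.0003 0.0608] yaw -124.7 tilt 0.23 F [ 0.4 -0.6 -3.1] open 0.0426 q6 0.48
```

View pics/a3s.png

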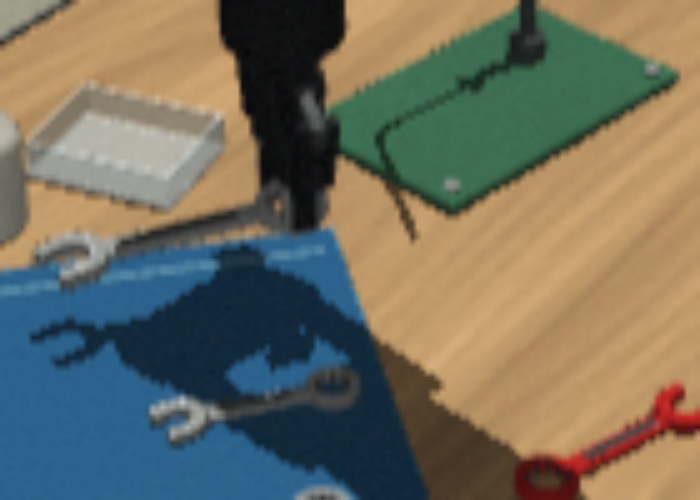

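View pics/a3t.png

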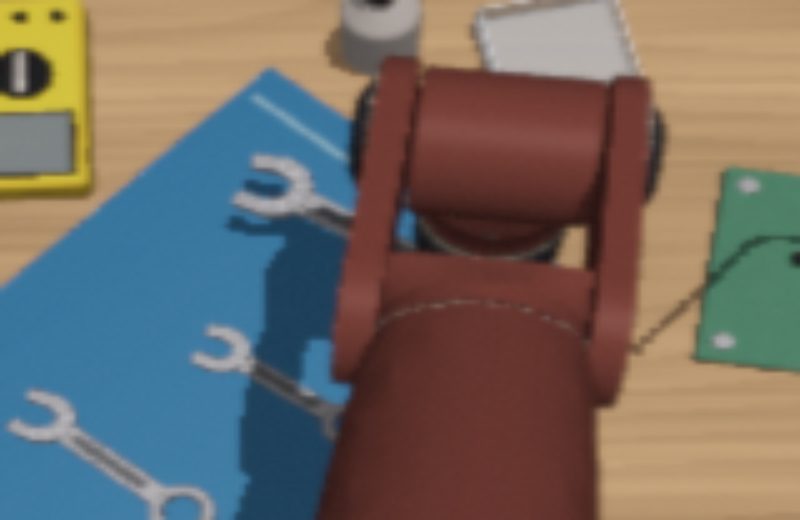

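Call:
servo_tool(commands=[0,0,0,0.1,-1.5,-0.1,0,0,0,0,0.2,-2,-0.2,0,0,0,0,0.2,-2.5,-0.2,0,0,0,0,0.2,-2.5,-0.2,0,0,0,0,0.2,-2.5,-0.2,0,0,0,0,0.2,-2.5,-0.2,0,0,0,0,0.2,-2.5,-0.2,0,0,0,0,0.2,-2.5,-0.2,0,0,0,0,0.1,-2,-0.1,0,0,0,0,0,-1,0,0,0,0,0,0,0,0,0])

```text
t: 5.95
tool_pos: [0.5625, -0.0034, 0.2815]
tool_rot: [-0.878, 1.654, -1.635]
contact_force: [1.5, -0.2, -4.0]
opening: 0.0427
```

Call:
servo_tool(commands=[0,0,0,0,0,0,0,0,0,0,0,0,0,0,0,0,0,0,0,0,0,0,0,0,0,0,0,0], grip_force=20)

```text
t: 6.35
tool_pos: [0.5606, -0.0031, 0.2766]
tool_rot: [-0.885, 1.66, -1.633]
contact_force: [-0.4, 0.3, -4.1]
opening: 0.0425
```

```bash
python3 -c "
from plan import *
from sp import *
st()
im=snap('side');save(cv2.resize(im['frame'][100:270,200:370],None,fx=4,fy=3.5),'a4s.png') if 0 else save(cv2.resize(im['frame'][120:270,210:360],None,fx=4,fy=4),'a4s.png')
"
```

```text
t 6.3 pos [ 0.5606 -0.0031  0.2766] yaw -124.7 tilt 1.62 F [-0.4  0.3 -4.1] open 0.0425 q6 0.47
```

View pics/a4s.png

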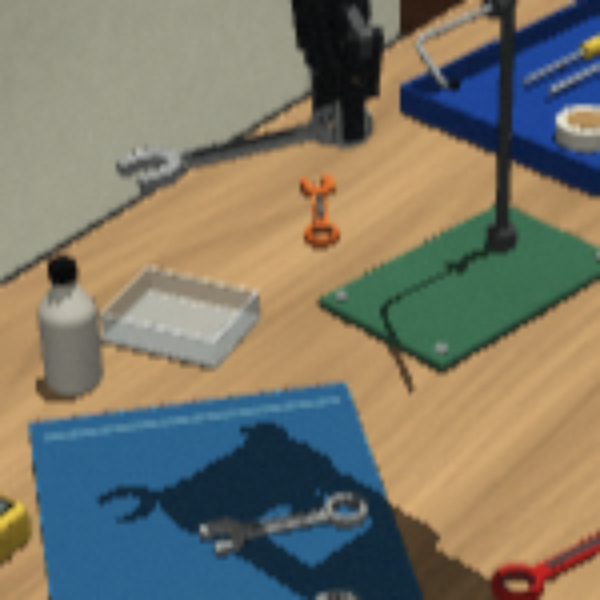

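Call:
servo_tool(commands=[0,0,0,0,0,0,0,0,0,0,0,0,0,0,0,0,0,0,0,0,0,0,0,0,0,0,0,0], grip_force=16)

```text
t: 6.8
tool_pos: [0.5602, -0.0031, 0.2751]
tool_rot: [-0.888, 1.662, -1.632]
contact_force: [-0.3, -0.2, -3.7]
opening: 0.0426
```

```bash
python3 -c "
from plan import *
from sp import *
st()
im=snap('side');save(cv2.resize(im['frame'][120:220,210:360],None,fx=4,fy=4),'a5s.png')
"
```

```text
t 6.8 pos [ 0.5602 -0.0031  0.2751] yaw -124.7 tilt 1.76 F [-0.3 -0.2 -3.7] open 0.0426 q6 0.47
```

View pics/a5s.png

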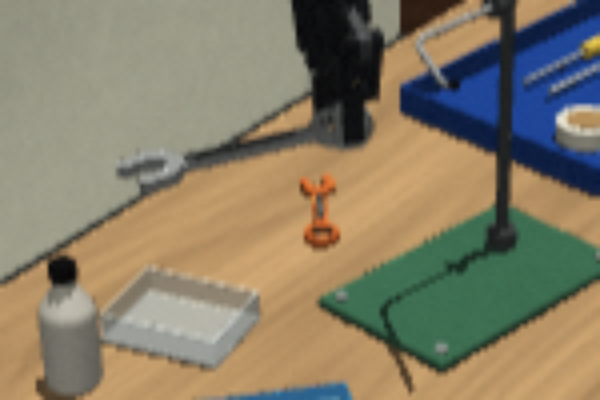

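Call:
servo_tool(commands=[0,0,0,0,0,0,0.46,0,0,0,0,0,0,0.48,0,0,0,0,0,0,0.48], grip_force=20)

```text
t: 7.15
tool_pos: [0.5603, -0.0031, 0.2755]
tool_rot: [-0.887, 1.661, -1.632]
contact_force: [-0.3, 0.1, -3.7]
opening: 0.0423
```

```bash
python3 -c "
from plan import *
from sp import *
st()
im=snap('side');save(cv2.resize(im['frame'][120:220,210:360],None,fx=4,fy=4),'a6s.png')
"
```

```text
t 7.2 pos [ 0.5603 -0.0031  0.2755] yaw -124.7 tilt 1.73 F [-0.3  0.1 -3.7] open 0.0423 q6 0.47
```

View pics/a6s.png

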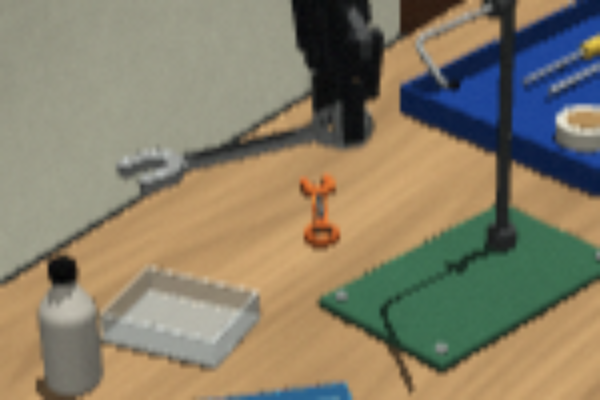

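Call:
servo_tool(commands=[0,0,0,0,0,0,0.49,0,0,0,0,0,0,0.49,0,0,0,0,0,0,0.495])

```text
t: 7.5
tool_pos: [0.5604, -0.0031, 0.2756]
tool_rot: [-0.887, 1.661, -1.632]
contact_force: [1.2, -0.2, -3.0]
opening: 0.0425
```

```bash
cat > w.py <<'E'
from plan import *
st();o=monitor.get_obs();print('tau tool',R.from_rotvec(o['tool_rot']).inv().apply(o['wrist_torque']).round(3))
E
python3 w.py
```

```text
t 7.5 pos [ 0.5604 -0.0031  0.2756] yaw -124.7 tilt 1.72 F [ 1.2 -0.2 -3. ] open 0.0425 q6 0.47
tau tool [ 0.014  0.005 -0.225]
```

Call:
servo_tool(commands=[0,0,0,0,0,0,0.5,0,0,0,0,0,0,0.505])

```text
t: 7.7
tool_pos: [0.5603, -0.0031, 0.2756]
tool_rot: [-0.887, 1.661, -1.632]
contact_force: [0.1, 0.0, -3.2]
opening: 0.0435
```

```bash
python3 w.py
```

```text
t 7.7 pos [ 0.5603 -0.0031  0.2756] yaw -124.7 tilt 1.72 F [ 0.1  0.  -3.2] open 0.0435 q6 0.47
tau tool [ 0.044  0.028 -0.165]
```

Call:
servo_tool(commands=[0,0,0,0,0,0,0.505])

```text
t: 7.8
tool_pos: [0.5603, -0.0031, 0.2756]
tool_rot: [-0.887, 1.661, -1.632]
contact_force: [-0.7, -0.1, -3.4]
opening: 0.0434
```

```bash
python3 w.py
```

```text
t 7.8 pos [ 0.5603 -0.0031  0.2756] yaw -124.7 tilt 1.72 F [-0.7 -0.1 -3.4] open 0.0434 q6 0.47
tau tool [ 0.048  0.041 -0.244]
```

Call:
servo_tool(commands=[0,0,0,0,0,0,0.51,0,0,0,0,0,0,0.51])

```text
t: 8.0
tool_pos: [0.5604, -0.0031, 0.2756]
tool_rot: [-0.887, 1.661, -1.632]
contact_force: [-0.4, -0.9, -4.1]
opening: 0.0437
```

```bash
python3 w.py
```

```text
t 8.0 pos [ 0.5604 -0.0031  0.2756] yaw -124.7 tilt 1.72 F [-0.4 -0.9 -4.1] open 0.0437 q6 0.47
tau tool [ 0.021  0.03  -0.189]
```

Call:
servo_tool(commands=[0,0,0,0,0,0,0.515,0,0,0,0,0,0,0.52,0,0,0,0,0,0,0.52])

```text
t: 8.3
tool_pos: [0.5605, -0.003, 0.2758]
tool_rot: [-0.886, 1.661, -1.632]
contact_force: [0.5, 0.2, -3.3]
opening: 0.0446
```

```bash
python3 w.py
```

```text
t 8.3 pos [ 0.5605 -0.003   0.2758] yaw -124.7 tilt 1.68 F [ 0.5  0.2 -3.3] open 0.0446 q6 0.47
tau tool [-0.018 -0.061 -0.133]
```

```bash
python3 -c "
from plan import *
im=snap('side');save(cv2.resize(im['frame'][120:220,210:360],None,fx=4,fy=4),'a7s.png')
st()"; python3 w.py
```

```text
t 8.3 pos [ 0.5605 -0.003   0.2758] yaw -124.7 tilt 1.68 F [-0.7  1.  -4.6] open 0.0446 q6 0.47
t 8.3 pos [ 0.5605 -0.003   0.2758] yaw -124.7 tilt 1.68 F [-0.7  1.  -4.6] open 0.0446 q6 0.47
tau tool [ 0.034  0.025 -0.044]
```

View pics/a7s.png

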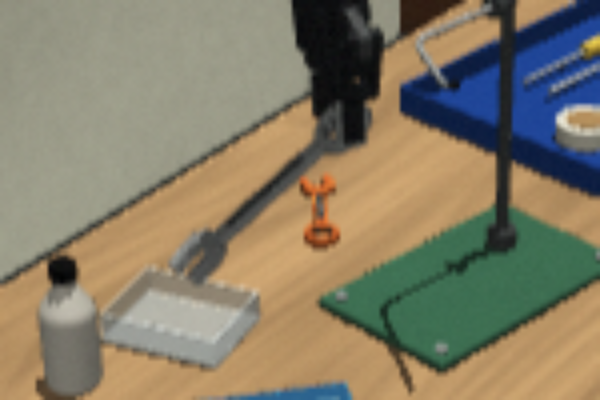

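Call:
servo_tool(commands=[0,0,0,0,0,0,0.52,0,0,0,0,0,0,0.52,0,0,0,0,0,0,0.52,0,0,0,0,0,0,0.52,0,0,0,0,0,0,0.52])

```text
t: 8.85
tool_pos: [0.5605, -0.0029, 0.2755]
tool_rot: [-0.886, 1.661, -1.632]
contact_force: [0.3, -0.3, -3.9]
opening: 0.0446
```

```bash
python3 w.py; python3 -c "
from plan import *
im=snap('side');save(cv2.resize(im['frame'][120:220,210:360],None,fx=4,fy=4),'a8s.png')
im=snap('top');save(cv2.resize(im['frame'][90:220,240:400],None,fx=5,fy=4),'a8t.png')
"
```

```text
t 8.8 pos [ 0.5605 -0.0029  0.2755] yaw -124.7 tilt 1.70 F [ 0.3 -0.3 -3.9] open 0.0446 q6 0.47
tau tool [-0.047  0.023 -0.093]
```

View pics/a8s.png

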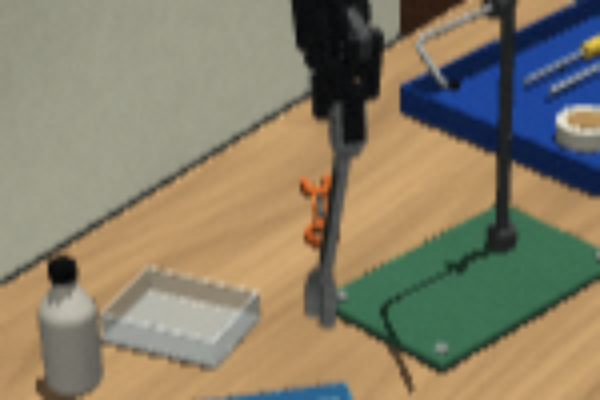

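Call:
servo_tool(commands=[0,0,0,0,0,0,0.523,0,0,0,0,0,0,0.523,0,0,0,0,0,0,0.523])

```text
t: 9.25
tool_pos: [0.5606, -0.0028, 0.2757]
tool_rot: [-0.885, 1.661, -1.631]
contact_force: [-0.5, 0.3, -3.4]
opening: 0.0451
```

Call:
servo_tool(commands=[0.01,0,-0.01,0,0,0,0.3,0.01,0,-0.01,0,0,0,0,0,0,0,0,0,0,0,0,0,0,0,0,0,0,0,0,0,0,0,0,0], grip_force=60)

```text
t: 9.75
tool_pos: [0.5605, -0.0025, 0.2756]
tool_rot: [-0.896, 1.636, -1.66]
contact_force: [0.5, -0.8, -3.9]
opening: 0.0427
```

```bash
python3 w.py; python3 -c "
from plan import *
im=snap('side');save(cv2.resize(im['frame'][120:220,210:360],None,fx=5,fy=5),'a9s.png');np.savez('/tmp/s9.npz',**im)
P=pts(im);m=(P[...,2]>.08)&(P[...,2]<.29)&(abs(P[...,0]-.555)<.06)&(abs(P[...,1])<.06)
Q=P[m]
for z in np.arange(.08,.29,.015):
    q=Q[(Q[:,2]>z)&(Q[:,2]<z+.015)]
    if len(q):print(round(z,3),len(q),np.median(q,0).round(4))
"
```

```text
t 9.8 pos [ 0.5605 -0.0025  0.2756] yaw -124.6 tilt 2.06 F [ 0.5 -0.8 -3.9] open 0.0427 q6 0.48
tau tool [-0.063  0.03   0.03 ]
0.11 3 [0.5815 0.0112 0.1225]
0.125 33 [0.5772 0.0183 0.1339]
0.14 39 [0.5584 0.0213 0.1489]
0.155 28 [0.5656 0.0163 0.1607]
0.17 18 [0.5649 0.0142 0.1773]
0.185 20 [0.5628 0.0119 0.1931]
0.2 18 [0.5599 0.008  0.2076]
0.215 22 [0.5609 0.0066 0.2232]
0.23 21 [0.5581 0.0039 0.2396]
0.245 14 [0.5575 0.0017 0.252 ]
0.26 21 [0.5529 0.0035 0.2653]
0.275 55 [0.5438 0.0095 0.2842]
```

View pics/a9s.png

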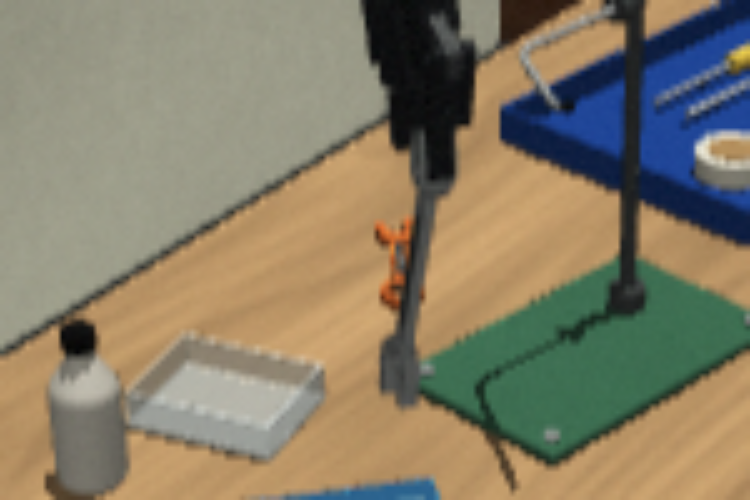

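```bash
python3 -c "
from plan import *
go(((.5605,-.0025,.28),-124.5,1),claw=0)"
```

```text
t 9.8 pos [ 0.5606 -0.0025  0.2757] yaw -124.6 tilt 2.06 F [ 0.5  0.3 -3.5] open 0.0428 q6 0.48
0.004, -0.002, 0.036, 0.02, -0.43, -0.01, 0
1 rows
```

Call:
servo_tool(commands=[0.004,0,-0.07,0,0,0,0,0,0,-0.07,0,0,0,0,0,0,0,0,0,0,0,0,0,0,0,0,0,0,0,0,0,0,0,0,0,0,0,0,0,0,0,0,0,0,0,0,0,0,0])

```text
t: 10.5
tool_pos: [0.5605, -0.0035, 0.2761]
tool_rot: [-1.026, 1.602, -1.758]
contact_force: [-0.5, -0.8, -3.7]
opening: 0.0431
```

```bash
cat > shank.py <<'E'
from plan import *
st();o=monitor.get_obs();p=o['tool_pos']
im=snap('side');P=pts(im)
m=(P[...,2]>.06)&(P[...,2]<p[2]-.012)&(abs(P[...,0]-p[0])<.07)&(abs(P[...,1]-p[1])<.07)
Q=P[m];L=[]
for z in np.arange(.06,p[2],.01):
    q=Q[(Q[:,2]>z)&(Q[:,2]<z+.01)]
    if len(q)>5:L.append(np.median(q,0))
L=np.array(L);L=L[(L[:,2]>p[2]-.11)]
a=np.polyfit(L[:,2],L[:,0],1)[0];b=np.polyfit(L[:,2],L[:,1],1)[0]
print('dx/dz,dy/dz',-a,-b,'tilt deg',np.degrees(np.arctan(np.hypot(a,b))))
x0,y0=[int(t) for t in proj(im,p+[0,0,-.05])];x0=max(x0-70,0);y0=max(y0-50,0)
import sys
save(cv2.resize(im['frame'][y0:y0+100,x0:x0+140],None,fx=5,fy=5),sys.argv[1])
E
python3 shank.py b1.png
```

```text
t 10.5 pos [ 0.5605 -0.0035  0.2761] yaw -124.8 tilt 10.04 F [-0.5 -0.8 -3.7] open 0.0431 q6 0.54
dx/dz,dy/dz -0.007338646867107947 0.021374488944239774 tilt deg 1.2946192678932182
```

View pics/b1.png

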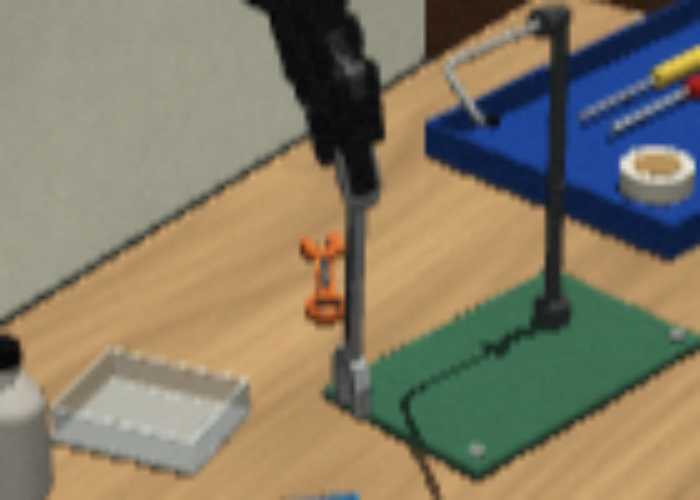

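```bash
cat > hp.py <<'E'
from plan import *
HP=np.array([.617,-.320]);HY=-.1645
def h2w(x,y,z):
    c,s=np.cos(HY),np.sin(HY);return np.array([HP[0]+(c*x-s*y)/1e3,HP[1]+(s*x+c*y)/1e3,z/1e3])
U=np.array([.866,-.5])
def path(s):
    """s mm along rod: s=0 at entry point; negative outward (toward tip), returns hanger x,y, inward yaw deg (hanger)"""
    if s<=65: 
        q=np.array([-68.8,154.2])+U*s;return q[0],q[1],-30.
    s-=65; arc=25*np.pi/3
    if s<arc:
        a=np.pi/3-s/25; return -25+25*np.cos(a),100+25*np.sin(a),-90+np.degrees(a)
    return 0.,100-(s-arc),-90.
def target(x,y,z,yawh,tilt,off=.0063,offx=0.):
    yaw=np.radians(yawh)+HY
    X=np.array([np.cos(yaw),np.sin(yaw),0]);Y=np.array([0,0,-1.]);Z=np.cross(X,Y)
    Rt=R.from_matrix(np.stack([X,Y,Z],1))*R.from_euler('z',-tilt,degrees=True)
    return h2w(x,y,z)+off*Rt.apply([0,1,0])+offx*Rt.apply([1,0,0]),Rt
def rows(wps,claw,tilt,off=.0063,offx=0.):
    """wps: (x,y,z,yawh,n)"""
    o=monitor.get_obs();p=np.array(o['tool_pos']);Rc=R.from_rotvec(o['tool_rot']);st();out=[]
    ringw=p-off*Rc.apply([0,1,0])-offx*Rc.apply([1,0,0]);c,s=np.cos(HY),np.sin(HY)
    d=(ringw[:2]-HP)*1e3;print('ring in hanger frame',round(c*d[0]+s*d[1],1),round(-s*d[0]+c*d[1],1),round(ringw[2]*1e3,1))
    for (x,y,z,yh,n) in wps:
        P,Rt=target(x,y,z,yh,tilt,off,offx)
        w=(Rc.inv()*Rt).as_rotvec()/n;dd=(P-p)/n;Rk=Rc
        for k in range(n):
            out.append([*np.round(w,3),*np.round(Rk.inv().apply(dd)*100,2),claw]);Rk=Rk*R.from_rotvec(w)
        p,Rc=P,Rt
    show(out);print(len(out),'rows; world target',p)
def S(s,z,n):
    x,y,yh=path(s);return (x,y,z,yh,n)
E
python3 -c "
from hp import *
rows([S(-90,266,12)],0,10)"
```

```text
t 10.6 pos [ 0.5606 -0.0036  0.2762] yaw -124.8 tilt 10.05 F [ 0.3 -0.2 -4.1] open 0.0431 q6 0.54
ring in hanger frame -107.0 303.9 282.4
0.022, -0.122, 0, 0.88, 0.3, 0.08, 0, 0.022, -0.122, 0, 0.89, 0.3, -0.03, 0, 0.022, -0.122, 0, 0.88, 0.29, -0.15, 0, 0.022, -0.122, 0, 0.85, 0.29, -0.26, 0, 0.022, -0.122, 0, 0.81, 0.28, -0.37, 0, 0.022, -0.122, 0, 0.76, 0.27, -0.47, 0, 0.022, -0.122, 0, 0.7, 0.26, -0.56, 0, 0.022, -0.122, 0, 0.63, 0.25, -0.65, 0, 0.022, -0.122, 0, 0.54, 0.23, -0.73, 0, 0.022, -0.122, 0, 0.45, 0.22, -0.79, 0, 0.022, -0.122, 0, 0.35, 0.2, -0.85, 0, 0.022, -0.122, 0, 0.24, 0.18, -0.89, 0
12 rows; world target [ 0.5057068  -0.10015387  0.25979571]
```

Call:
servo_tool(commands=[0.022,-0.122,0,0.9,0.3,0.1,0,0.022,-0.122,0,0.9,0.3,0,0,0.022,-0.122,0,0.9,0.3,-0.1,0,0.022,-0.122,0,0.9,0.3,-0.3,0,0.022,-0.122,0,0.8,0.3,-0.4,0,0.022,-0.122,0,0.8,0.3,-0.5,0,0.022,-0.122,0,0.7,0.3,-0.6,0,0.022,-0.122,0,0.6,0.2,-0.7,0,0.022,-0.122,0,0.5,0.2,-0.7,0,0.022,-0.122,0,0.5,0.2,-0.8,0,0.022,-0.122,0,0.3,0.2,-0.8,0,0.022,-0.122,0,0.2,0.2,-0.9,0,0,0,0,0,0,0,0])

```text
t: 11.85
tool_pos: [0.5016, -0.1068, 0.2596]
tool_rot: [-1.562, 0.361, -0.633]
contact_force: [0.1, -0.3, -4.4]
opening: 0.0427
```

```bash
python3 shank.py b2.png; python3 -c "
from hp import *
im=snap('top');save(cv2.resize(im['frame'][90:220,330:490],None,fx=5,fy=4),'b2t.png')
rows([S(-75,264,3)],0,10)"
```

```text
t 11.8 pos [ 0.5016 -0.1068  0.2596] yaw -36.2 tilt 10.19 F [ 0.1 -0.3 -4.4] open 0.0427 q6 -1.26
dx/dz,dy/dz -0.029756539199979132 0.029482718263854846 tilt deg 2.398656487040842
t 11.9 pos [ 0.5024 -0.1059  0.2599] yaw -36.3 tilt 10.21 F [-0.4  0.1 -3.4] open 0.0430 q6 -1.26
ring in hanger frame -149.1 192.9 266.1
-0.005, 0.018, 0.001, 0.45, 0.15, 0.19, 0, -0.005, 0.018, 0.001, 0.45, 0.15, 0.2, 0, -0.005, 0.018, 0.001, 0.45, 0.15, 0.21, 0
3 rows; world target [ 0.51729325 -0.10967986  0.25779571]
```

View pics/b2.png

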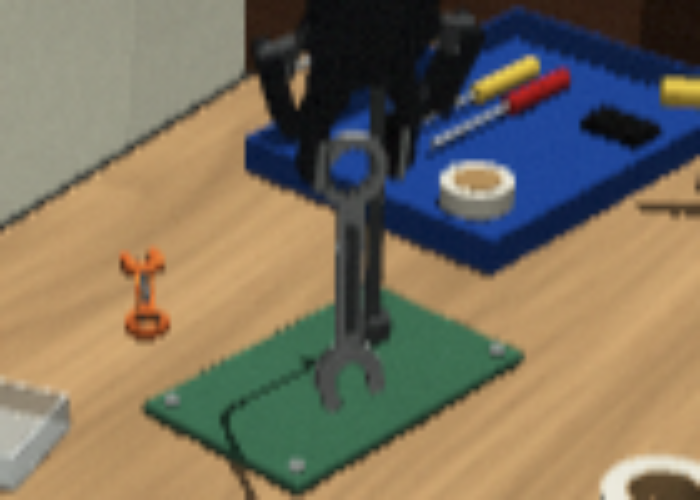

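View pics/b2t.png

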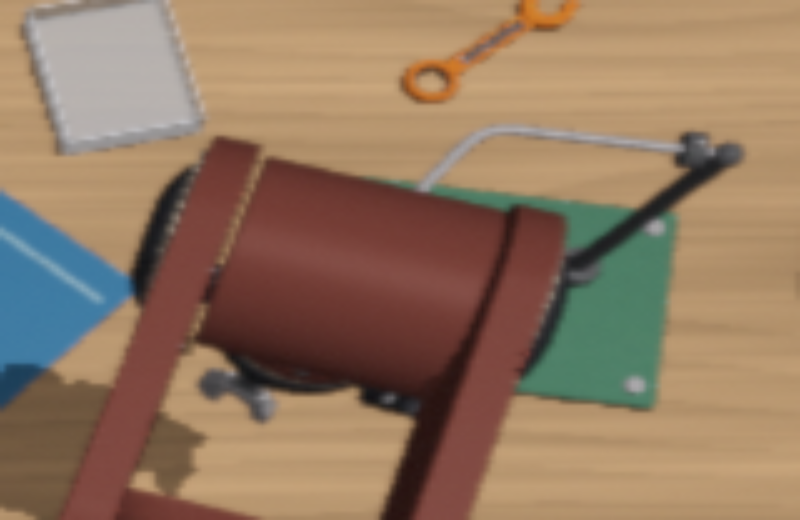

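```bash
cat > ov.py <<'E'
from hp import *
import sys
def ov(name,off=.0063,offx=0.):
    o=monitor.get_obs();Rc=R.from_rotvec(o['tool_rot']);ring=np.array(o['tool_pos'])-off*Rc.apply([0,1,0])-offx*Rc.apply([1,0,0])
    im=snap('side');c=proj(im,ring);b=proj(im,np.r_[h2w(-94.8,169.2,262)])
    x0,y0=int(c[0])-50,int(c[1])-40
    a=cv2.resize(im['frame'][y0:y0+80,x0:x0+100],None,fx=8,fy=7.5) if 0 else cv2.resize(im['frame'][y0:y0+75,x0:x0+100],None,fx=8,fy=8,interpolation=cv2.INTER_CUBIC)
    for q,col in ((c,(255,0,0)),(b,(255,255,0))):
        t=tuple(int(v) for v in (q-[x0,y0]+.5)*8);cv2.drawMarker(a,t,col,cv2.MARKER_CROSS,14,1)
    for s in np.arange(-0,160,4):
        x,y,_=path(s);q=proj(im,h2w(x,y,250));t=tuple(int(v) for v in (q-[x0,y0]+.5)*8);cv2.circle(a,t,1,(0,255,0),-1)
    save(a,name);print('ring',ring,'px',c,'ball px',b)
if __name__=='__main__': ov(sys.argv[1],float(sys.argv[2]) if len(sys.argv)>2 else .0063)
E
python3 ov.py b3.png
```

```text
ring [ 0.50148619 -0.10527641  0.26609626] px [331.41397532 147.62672854] ball px [323.42419468 140.64643265]
```

View pics/b3.png

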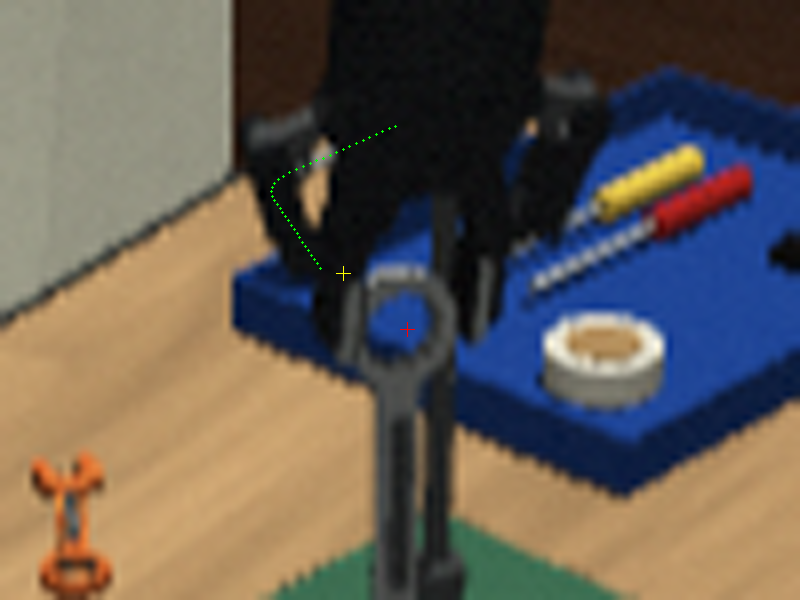

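```bash
python3 -c "
from hp import *
rows([S(-58,263,5)],0,10,off=.0085)"
```

```text
t 12.0 pos [ 0.5027 -0.1056  0.26  ] yaw -36.2 tilt 10.23 F [-0.8  0.  -3.5] open 0.0428 q6 -1.26
ring in hanger frame -149.3 193.4 268.3
-0.003, 0.011, 0.001, 0.6, 0.22, 0.09, 0, -0.003, 0.011, 0.001, 0.6, 0.22, 0.09, 0, -0.003, 0.011, 0.001, 0.6, 0.22, 0.1, 0, -0.003, 0.011, 0.001, 0.6, 0.22, 0.11, 0, -0.003, 0.011, 0.001, 0.6, 0.21, 0.12, 0
5 rows; world target [ 0.53071965 -0.12071859  0.25462913]
```

Call:
servo_tool(commands=[-0.003,0.011,0.001,0.6,0.2,0.1,0,-0.003,0.011,0.001,0.6,0.2,0.1,0,-0.003,0.011,0.001,0.6,0.2,0.1,0,-0.003,0.011,0.001,0.6,0.2,0.1,0,-0.003,0.011,0.001,0.6,0.2,0.1,0,0,0,0,0,0,0,0])

```text
t: 12.6
tool_pos: [0.5346, -0.1206, 0.2549]
tool_rot: [-1.558, 0.416, -0.677]
contact_force: [-0.5, -0.1, -3.4]
opening: 0.043
```

```bash
python3 ov.py b4.png .0085;python3 -c "
from hp import *
rows([S(-58,263,1)],0,10,off=.0085)"
```

```text
ring [ 0.53344888 -0.11963079  0.26330303] px [325.05084772 143.92154385] ball px [323.42419468 140.64643265]
t 12.7 pos [ 0.5342 -0.1204  0.2549] yaw -39.8 tilt 9.87 F [-0.8 -0.4 -3.2] open 0.0427 q6 -1.19
ring in hanger frame -115.6 184.1 263.3
0.002, -0.006, -0.002, -0.25, -0.02, -0.25, 0
1 rows; world target [ 0.53071965 -0.12071859  0.25462913]
```

View pics/b4.png

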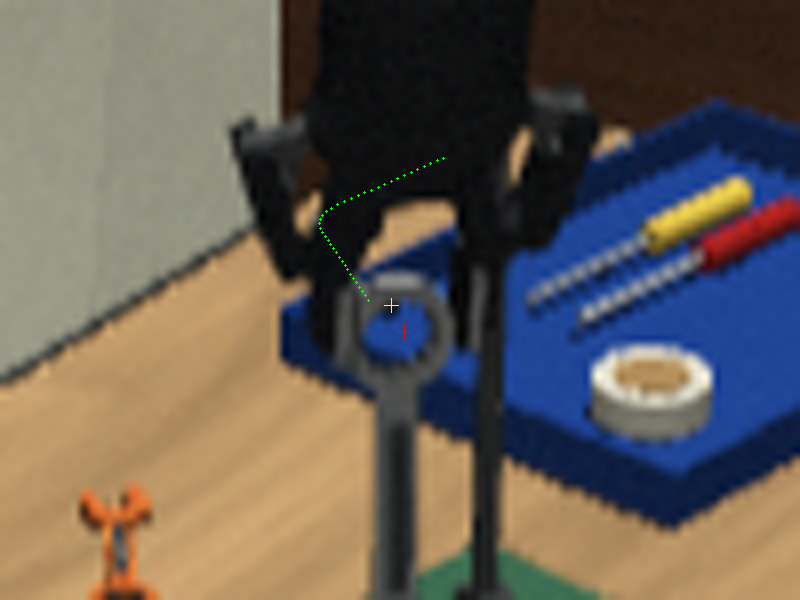

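```bash
sed -i 's/HP=np.array.*/HP=np.array([.618,-.3192]);HY=-.1645/' hp.py; python3 -c "
from hp import *
rows([S(-30,262,3),S(5,252,4)],0,10,off=.0085)"
```

```text
t 12.7 pos [ 0.5342 -0.1204  0.2549] yaw -39.8 tilt 9.87 F [-0.8 -0.4 -3.2] open 0.0427 q6 -1.19
ring in hanger frame -116.4 183.2 263.3
0.001, -0.002, -0.001, 0.84, 0.19, -0.04, 0, 0.001, -0.002, -0.001, 0.84, 0.19, -0.04, 0, 0.001, -0.002, -0.001, 0.84, 0.19, -0.04, 0, 0, 0, 0, 0.82, 0.4, 0, 0, 0, 0, 0, 0.82, 0.4, 0, 0, 0, 0, 0, 0.82, 0.4, 0, 0, 0, 0, 0, 0.82, 0.4, 0, 0
7 rows; world target [ 0.58038273 -0.15992772  0.24362913]
```

Call:
servo_tool(commands=[0,0,0,0.8,0.2,0,0,0,0,0,0.8,0.2,0,0,0,0,0,0.8,0.2,0,0,0,0,0,0.8,0.4,0,0,0,0,0,0.8,0.4,0,0,0,0,0,0.8,0.4,0,0,0,0,0,0,0,0,0])

```text
t: 13.35
tool_pos: [0.5763, -0.1561, 0.2443]
tool_rot: [-1.558, 0.416, -0.677]
contact_force: [-1.1, 1.1, -3.3]
opening: 0.0425
```

```bash
python3 ov.py b5.png .0085;python3 -c "
from hp import *
im=snap('top');save(cv2.resize(im['frame'][90:190,340:480],None,fx=5,fy=5),'b5t.png')
rows([S(60,250,5)],0,10,off=.0085)"
```

```text
ring [ 0.57523081 -0.15511978  0.25271908] px [320.06457127 139.32457842] ball px [323.00670585 140.65993799]
t 13.4 pos [ 0.5758 -0.1553  0.2447] yaw -39.8 tilt 9.86 F [-0.6  0.8 -3.4] open 0.0428 q6 -1.23
ring in hanger frame -69.7 155.5 253.1
0, -0.001, 0, 1.2, 0.27, -0.01, 0, 0, -0.001, 0, 1.2, 0.27, -0.01, 0, 0, -0.001, 0, 1.2, 0.27, -0.01, 0, 0, -0.001, 0, 1.2, 0.27, -0.01, 0, 0, -0.001, 0, 1.2, 0.27, -0.01, 0
5 rows; world target [ 0.62286637 -0.19485632  0.24162913]
```

View pics/b5.png

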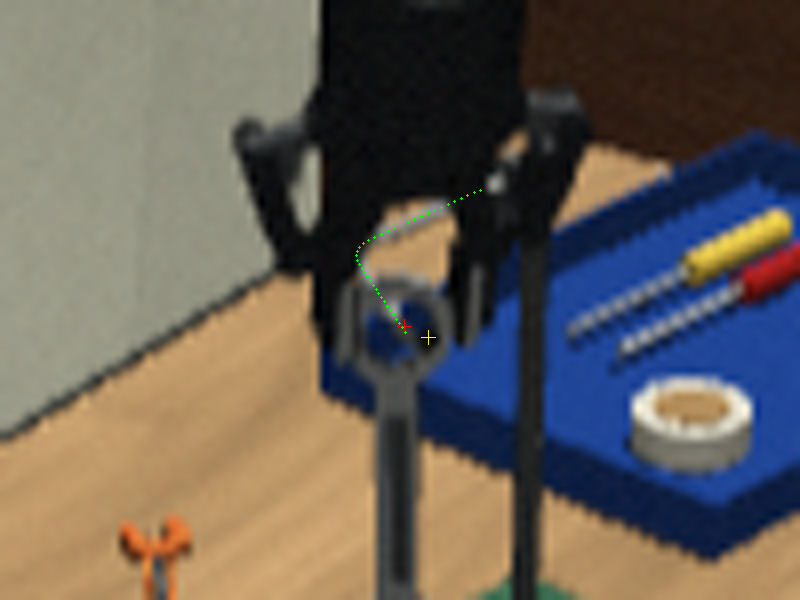

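View pics/b5t.png

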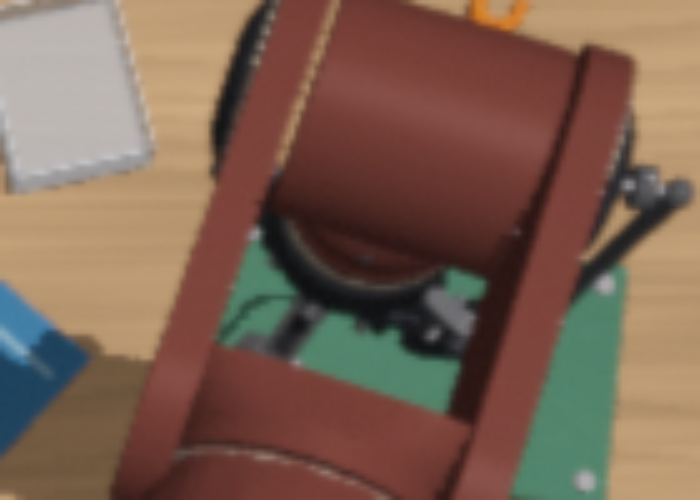

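Call:
servo_tool(commands=[0,0,0,1.2,0.3,0,0,0,0,0,1.2,0.3,0,0,0,0,0,1.2,0.2,0,0,0,0,0,1.2,0.3,0,0,0,0,0,1.0,0.2,0,0,0,0,0,0,0,0,0])

```text
t: 14.05
tool_pos: [0.6259, -0.1969, 0.242]
tool_rot: [-1.558, 0.415, -0.678]
contact_force: [-0.1, -0.2, -4.3]
opening: 0.0433
```

```bash
python3 -c "
from hp import *
rows([S(67,250,1),S(75,249,2),S(83,249,2),S(91,249,2),S(100,249,1)],0,10,off=.0085)"
```

```text
t 14.1 pos [ 0.6259 -0.1969  0.242 ] yaw -39.8 tilt 9.96 F [-0.1 -0.2 -4.3] open 0.0433 q6 -1.26
ring in hanger frame -13.5 122.7 250.4
-0.012, 0.073, -0.001, 0.33, 0.1, -0.06, 0, -0.028, 0.158, 0, 0.37, 0.12, -0.09, 0, -0.028, 0.158, 0, 0.38, 0.12, -0.02, 0, -0.028, 0.158, 0, 0.38, 0.07, -0.09, 0, -0.028, 0.158, 0, 0.39, 0.07, -0.02, 0, -0.028, 0.158, 0, 0.38, 0.07, -0.09, 0, -0.028, 0.158, 0, 0.39, 0.07, -0.02, 0, -0.001, 0.007, 0, 0.89, 0.16, -0.01, 0
8 rows; world target [ 0.63268983 -0.23070704  0.24062913]
```

Call:
servo_tool(commands=[-0.02,0.115,0,0.3,0.1,-0.1,0,-0.02,0.115,0,0.3,0.1,-0.1,0,-0.02,0.115,0,0.3,0.1,0,0,-0.02,0.115,0,0.3,0.1,-0.1,0,-0.02,0.115,0,0.3,0.1,0,0])

```text
t: 14.55
tool_pos: [0.6328, -0.2117, 0.2391]
tool_rot: [-1.43, 0.906, -1.137]
contact_force: [0.4, 1.0, -4.2]
opening: 0.0428
```

```bash
python3 -c "
from hp import *
rows([S(83,249,2),S(91,249,2),S(100,249,1)],0,10,off=.0085)"
```

```text
t 14.6 pos [ 0.6328 -0.2117  0.2391] yaw -74.6 tilt 9.83 F [ 0.4  1.  -4.2] open 0.0428 q6 -0.63
ring in hanger frame -3.6 109.8 247.5
-0.009, 0.053, -0.001, 0.14, -0.05, 0.06, 0, -0.009, 0.053, -0.001, 0.14, -0.05, 0.07, 0, -0.028, 0.158, 0, 0.38, 0.07, -0.09, 0, -0.028, 0.158, 0, 0.39, 0.07, -0.02, 0, -0.001, 0.007, 0, 0.89, 0.16, -0.01, 0
5 rows; world target [ 0.63268983 -0.23070704  0.24062913]
```

Call:
servo_tool(commands=[-0.02,0.11,0,0.3,0,0.1,0,-0.02,0.11,0,0.3,0,0,0,-0.02,0.11,0,0.4,0,0,0,-0.02,0.1,0,0.4,0.1,0,0,0,0,0,0.4,0,0,0])

```text
t: 15.05
tool_pos: [0.6349, -0.2283, 0.2404]
tool_rot: [-1.258, 1.277, -1.462]
contact_force: [-0.1, 0.5, -3.7]
opening: 0.043
```

```bash
python3 ov.py b6.png .0085; python3 -c "
from hp import *
rows([(0,34,248,-90,7)],0,10,off=.0085)"
```

```text
ring [ 0.63522466 -0.22691698  0.24874113] px [317.04523968 127.81377503] ball px [323.00670585 140.65993799]
t 15.1 pos [ 0.6347 -0.229   0.2407] yaw -100.5 tilt 9.81 F [-0.1 -1.1 -3.4] open 0.0427 q6 -0.19
ring in hanger frame 1.8 93.2 249.1
0.001, -0.003, 0, 0.83, 0.16, -0.01, 0, 0.001, -0.003, 0, 0.83, 0.16, -0.01, 0, 0.001, -0.003, 0, 0.83, 0.16, -0.01, 0, 0.001, -0.003, 0, 0.83, 0.16, -0.01, 0, 0.001, -0.003, 0, 0.83, 0.16, -0.02, 0, 0.001, -0.003, 0, 0.83, 0.16, -0.02, 0, 0.001, -0.003, 0, 0.83, 0.16, -0.02, 0
7 rows; world target [ 0.6233261  -0.28711507  0.23962913]
```

View pics/b6.png

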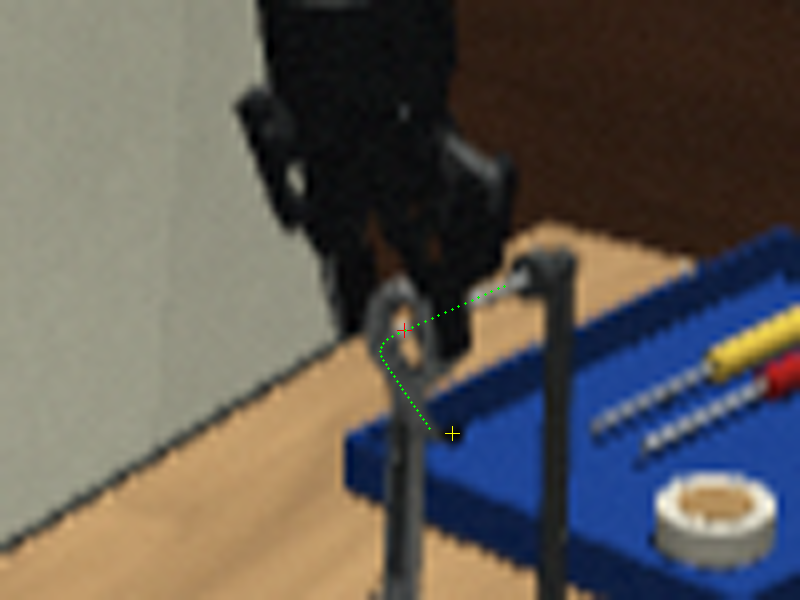

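Round the corner; sliding along the storage run.

Call:
servo_tool(commands=[0,0,0,0.8,0.2,0,0,0,0,0,0.8,0.1,0,0,0,0,0,0.8,0.2,0,0,0,0,0,0.8,0.2,0,0,0,0,0,0.8,0.1,0,0,0,0,0,0.8,0.2,0,0,0,0,0,0.4,0.1,0,0,0,0,0,0,0,0,0])

```text
t: 15.9
tool_pos: [0.6234, -0.2867, 0.2388]
tool_rot: [-1.26, 1.273, -1.46]
contact_force: [-0.7, -0.5, -4.3]
opening: 0.0431
```

```bash
python3 ov.py b7.png .0085; python3 -c "
from hp import *
rows([(0,31,243,-90,3)],0,10,off=.0085)"
```

```text
ring [ 0.6236839  -0.28531424  0.24716576] px [329.71008759 122.96970909] ball px [323.00670585 140.65993799]
t 15.9 pos [ 0.6234 -0.2864  0.2388] yaw -100.3 tilt 9.80 F [ 0.2 -0.9 -2.9] open 0.0428 q6 -0.27
ring in hanger frame 0.1 34.7 247.1
0.003, -0.005, -0.001, 0.1, 0.16, 0, 0, 0.003, -0.005, -0.001, 0.1, 0.16, 0, 0, 0.003, -0.005, -0.001, 0.1, 0.16, 0, 0
3 rows; world target [ 0.62283482 -0.29007457  0.23462913]
```

View pics/b7.png

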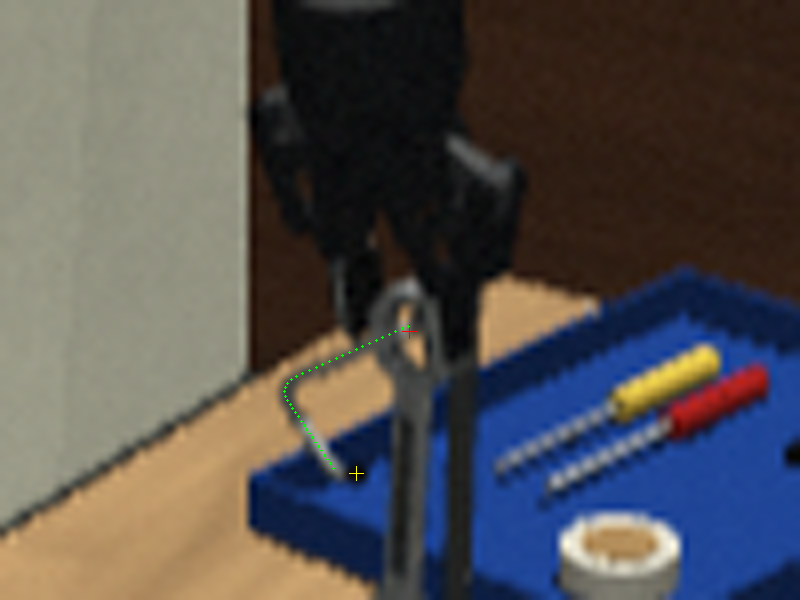

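Call:
servo_tool(commands=[0,0,0,0.2,0.2,0,0,0,0,0,0.2,0.2,0,0,0,0,0,0.1,0.2,0,0,0,0,0,0,0,0,0])

```text
t: 16.35
tool_pos: [0.6241, -0.2877, 0.2353]
tool_rot: [-1.254, 1.272, -1.453]
contact_force: [-0.1, 0.5, -3.1]
opening: 0.0429
```

```bash
python3 -c "
from hp import *
rows([(0,29,240,-90,1)],0,10,off=.0085)"; python3 w.py
```

```text
t 16.4 pos [ 0.6241 -0.2877  0.2353] yaw -100.1 tilt 9.36 F [-0.1  0.5 -3.1] open 0.0429 q6 -0.28
ring in hanger frame 0.9 33.5 243.7
0.006, -0.012, -0.011, 0.39, 0.43, -0.08, 0
1 rows; world target [ 0.6225073  -0.29204757  0.23162913]
t 16.4 pos [ 0.6241 -0.2877  0.2353] yaw -100.1 tilt 9.36 F [-0.1  0.5 -3.1] open 0.0429 q6 -0.28
tau tool [-0.011 -0.008  0.22 ]
```

Call:
servo_tool(commands=[0,0,0,0.1,0.2,0,0,0,0,0,0.1,0.2,0,0,0,0,0,0,0,0,0])

```text
t: 16.65
tool_pos: [0.6247, -0.2881, 0.2324]
tool_rot: [-1.252, 1.271, -1.45]
contact_force: [-0.5, 3.3, -0.8]
opening: 0.0427
```

```bash
python3 w.py
```

```text
t 16.6 pos [ 0.6247 -0.2881  0.2324] yaw -100.0 tilt 9.18 F [-0.5  3.3 -0.8] open 0.0427 q6 -0.29
tau tool [-0.114 -0.018  0.627]
```

Call:
servo_tool(commands=[0,0,0,0,0,0,0.55,0,0,0,0,0,0,0.65,0,0,0,0,0,0,0.75,0,0,0,0,0,0,0.75,0,0,0,0,0,0,0.75,0,0,0,0,0,0,0.75])

```text
t: 17.25
tool_pos: [0.6252, -0.2921, 0.2357]
tool_rot: [-1.253, 1.265, -1.46]
contact_force: [0.3, -0.2, -0.1]
opening: 0.0643
```

```bash
python3 w.py; python3 ov.py b8.png .0085
```

```text
t 17.2 pos [ 0.6252 -0.2921  0.2357] yaw -100.2 tilt 9.61 F [ 0.3 -0.2 -0.1] open 0.0643 q6 -0.29
tau tool [ 0.036 -0.022  0.052]
ring [ 0.62544858 -0.29068751  0.24406969] px [330.12251681 123.14857046] ball px [323.00670585 140.65993799]
```

View pics/b8.png

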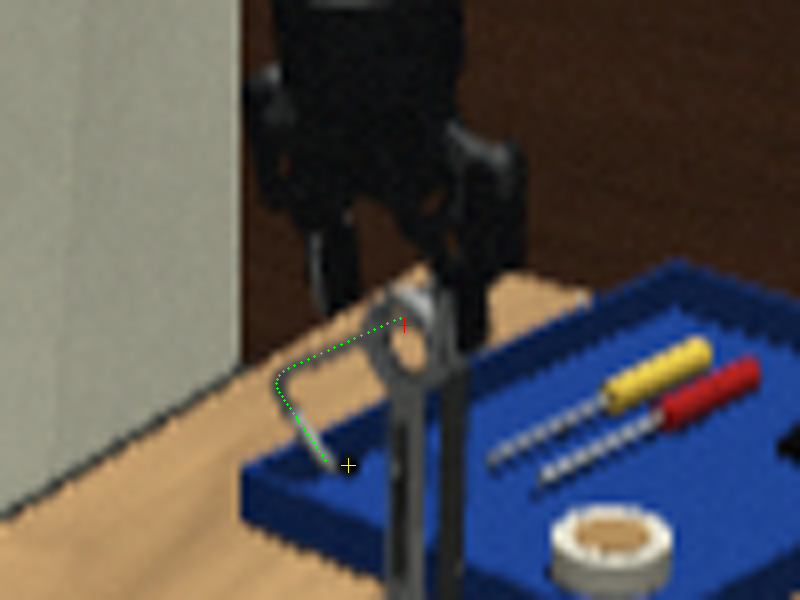

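```bash
python3 -c "
from plan import *
go(((.627,-.285,.34),-100,6),((.45,-.05,.33),-125,10),claw=.75)"
```

```text
t 17.3 pos [ 0.6252 -0.2921  0.2357] yaw -100.1 tilt 9.61 F [-0.5  0.   0.1] open 0.0642 q6 -0.29
0, 0, 0.028, 0.17, -1.73, 0.01, 0.75, 0, 0, 0.028, 0.12, -1.74, 0.01, 0.75, 0, 0, 0.028, 0.07, -1.74, 0.01, 0.75, 0, 0, 0.028, 0.03, -1.74, 0.01, 0.75, 0, 0, 0.028, -0.02, -1.74, 0.01, 0.75, 0, 0, 0.028, -0.07, -1.74, 0.01, 0.75, 0, 0.044, 0, -2.01, 0.1, -2.15, 0.75, 0, 0.044, 0, -1.91, 0.1, -2.24, 0.75, 0, 0.044, 0, -1.81, 0.1, -2.32, 0.75, 0, 0.044, 0, -1.71, 0.1, -2.39, 0.75, 0, 0.044, 0, -1.6, 0.1, -2.47, 0.75, 0, 0.044, 0, -1.49, 0.1, -2.53, 0.75, 0, 0.044, 0, -1.38, 0.1, -2.6, 0.75, 0, 0.044, 0, -1.27, 0.1, -2.66, 0.75, 0, 0.044, 0, -1.15, 0.1, -2.71, 0.75, 0, 0.044, 0, -1.03, 0.1, -2.76, 0.75
16 rows
```

Call:
servo_tool(commands=[0,0,0,0.2,-1.7,0,0.75,0,0,0,0.3,-1.7,0,0.75,0,0,0.03,0.2,-1.7,0,0.75,0,0,0.04,0.1,-1.8,0,0.75,0,0,0.04,0,-1.8,0,0.75,0,0,0.04,0,-1.8,0,0.75,0,0,0,0,-1,0,0.75,0,0.044,0,-2,0.1,-2.2,0.75,0,0.044,0,-1.9,0.1,-2.2,0.75,0,0.044,0,-1.8,0.1,-2.3,0.75,0,0.044,0,-1.7,0.1,-2.4,0.75,0,0.044,0,-1.6,0.1,-2.5,0.75,0,0.044,0,-1.5,0.1,-2.5,0.75,0,0.044,0,-1.4,0.1,-2.6,0.75,0,0.044,0,-1.3,0.1,-2.7,0.75,0,0.044,0,-1.2,0.1,-2.7,0.75,0,0.044,0,-1,0.1,-2.8,0.75])

```text
t: 19.0
tool_pos: [0.4468, -0.0427, 0.3597]
tool_rot: [-0.835, 1.623, -1.694]
contact_force: [0.5, -0.2, 0.6]
opening: 0.0639
```

```bash
python3 w.py; python3 -c "
from sp import *
for n in ['side','top']:
    im=snap(n);save(im['frame'],'c_%s.png'%n)
    try: rings(im)
    except Exception as e: print(e)
"
```

```text
t 19.0 pos [ 0.4468 -0.0427  0.3597] yaw -126.4 tilt 2.20 F [ 0.5 -0.2  0.6] open 0.0639 q6 0.39
tau tool [-0.028 -0.008  0.019]
spanner 21 L 126.8 ring [0.5069 0.0744] yaw 55.1 jaw 53.99976276901895 hole px [295.7 246.9] nhole 10
spanner 24 L 145.0 ring [0.4433 0.1708] yaw 51.0 jaw 50.13499249431799 hole px [293.7333 272.2667] nhole 15
spanner 21 L 127.7 ring [0.5051 0.0716] yaw 52.8 jaw 52.4496451420998 hole px [309.5862 195.7241] nhole 29
spanner 24 L 145.3 ring [0.4425 0.1688] yaw 49.6 jaw 49.82846540264147 hole px [275.8649 217.2973] nhole 37
```

View pics/c_side.png

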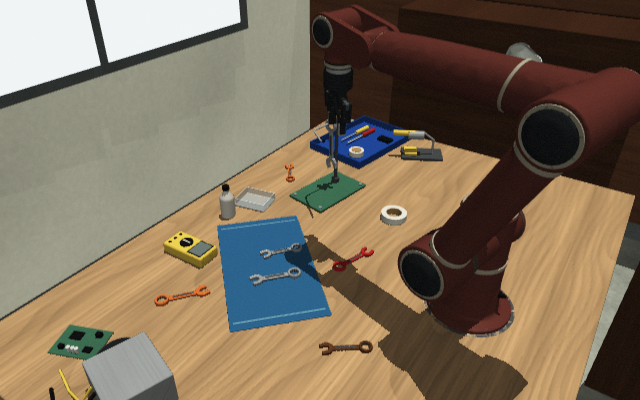

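```bash
python3 -c "
from plan import *
go(((.443,.1695,.05),-130,12),claw=.7)"
```

```text
t 19.1 pos [ 0.4464 -0.0416  0.3603] yaw -126.1 tilt 2.22 F [-0.   0.5 -0.5] open 0.0640 q6 0.38
-0.003, 0.006, 0.001, -1.44, 2.53, -1.15, 0.7, -0.003, 0.006, 0.001, -1.43, 2.53, -1.15, 0.7, -0.003, 0.006, 0.001, -1.42, 2.54, -1.15, 0.7, -0.003, 0.006, 0.001, -1.41, 2.54, -1.15, 0.7, -0.003, 0.006, 0.001, -1.4, 2.55, -1.15, 0.7, -0.003, 0.006, 0.001, -1.39, 2.55, -1.15, 0.7, -0.003, 0.006, 0.001, -1.38, 2.56, -1.15, 0.7, -0.003, 0.006, 0.001, -1.37, 2.56, -1.15, 0.7, -0.003, 0.006, 0.001, -1.37, 2.57, -1.15, 0.7, -0.003, 0.006, 0.001, -1.36, 2.57, -1.15, 0.7, -0.003, 0.006, 0.001, -1.35, 2.58, -1.15, 0.7, -0.003, 0.006, 0.001, -1.34, 2.58, -1.15, 0.7
12 rows
```

Call:
servo_tool(commands=[-0.003,0.006,0,-1.4,2.5,-1.2,0.7,-0.003,0.006,0,-1.4,2.5,-1.2,0.7,-0.003,0.006,0,-1.4,2.5,-1.2,0.7,-0.003,0.006,0,-1.4,2.5,-1.2,0.7,-0.003,0.006,0,-1.4,2.5,-1.2,0.7,-0.003,0.006,0,-1.4,2.6,-1.1,0.7,-0.003,0.006,0,-1.4,2.6,-1.1,0.7,-0.003,0.006,0,-1.4,2.6,-1.1,0.7,-0.003,0.006,0,-1.4,2.6,-1.1,0.7,-0.003,0.006,0,-1.3,2.4,-1.1,0.7,-0.003,0.006,0,-1.3,1,-1.1,0.7,0,0,0,0,0,0,0.7])

```text
t: 20.3
tool_pos: [0.4531, 0.1501, 0.0927]
tool_rot: [-0.792, 1.667, -1.726]
contact_force: [0.1, -0.5, 0.2]
opening: 0.0597
```

```bash
python3 -c "
from plan import *
go(((.443,.1695,.024),-130,3),claw=.7)
from sp import *
rings(snap('side'))"
```

```text
t 20.3 pos [0.4531 0.1501 0.0927] yaw -129.7 tilt 1.80 F [ 0.1 -0.5  0.2] open 0.0597 q6 0.88
-0.01, 0.002, 0.003, -0.3, 2.27, -0.74, 0.7, -0.01, 0.002, 0.003, -0.29, 2.28, -0.72, 0.7, -0.01, 0.002, 0.003, -0.29, 2.28, -0.7, 0.7
3 rows
spanner 30 L 202.9 ring [0.5709 0.0171] yaw 135.8 jaw 118.51576262804186 hole px [290. 230.] nhole 1
spanner 24 L 143.0 ring [0.4427 0.1714] yaw 50.3 jaw 50.23297935996117 hole px [293.7692 272.4615] nhole 13
```

Call:
servo_tool(commands=[-0.01,0,0.003,-0.5,0.8,-1.1,0.7,-0.01,0,0.003,-0.4,1.2,-1,0.7,-0.01,0,0.003,0,2.2,-0.1,0.7,0,0,0,0,2,0,0.7,0,0,0,0,0,0,0.7])

```text
t: 20.85
tool_pos: [0.4456, 0.1709, 0.0319]
tool_rot: [-0.786, 1.696, -1.697]
contact_force: [-0.5, 0.2, -0.0]
opening: 0.0596
```

```bash
python3 -c "
from plan import *
go(((.443,.1695,.003),-130,3),claw=.7)"
```

```text
t 20.9 pos [0.4456 0.1709 0.0319] yaw -129.8 tilt 0.55 F [-0.5  0.2 -0. ] open 0.0596 q6 0.90
-0.002, 0.001, -0.003, 0.1, 0.96, -0.04, 0.7, -0.002, 0.001, -0.003, 0.1, 0.96, -0.04, 0.7, -0.002, 0.001, -0.003, 0.09, 0.96, -0.04, 0.7
3 rows
```

Call:
servo_tool(commands=[-0.002,0,-0.003,0.1,0.9,0,0.7,-0.002,0,-0.003,0.1,0.9,0,0.7,-0.002,0,-0.003,0.1,0.7,-0.1,0.7,0,0,0,0,0.3,0,0.7,0,0,0,0,0,0,0.7])

```text
t: 21.35
tool_pos: [0.4445, 0.1695, 0.004]
tool_rot: [-0.794, 1.699, -1.699]
contact_force: [-0.0, -0.3, 0.3]
opening: 0.0601
```

```bash
python3 -c "
from plan import *
go(((.443,.1695,.002),-130,1),claw=.7)
im=snap('side');save(cv2.resize(im['frame'][225:305,240:340],None,fx=7,fy=7),'d1.png')"
```

```text
t 21.4 pos [0.4445 0.1695 0.004 ] yaw -129.8 tilt 0.10 F [-0.  -0.3  0.3] open 0.0601 q6 0.90
-0.001, 0.004, -0.002, 0.1, 0.2, -0.12, 0.7
1 rows
```

View pics/d1.png

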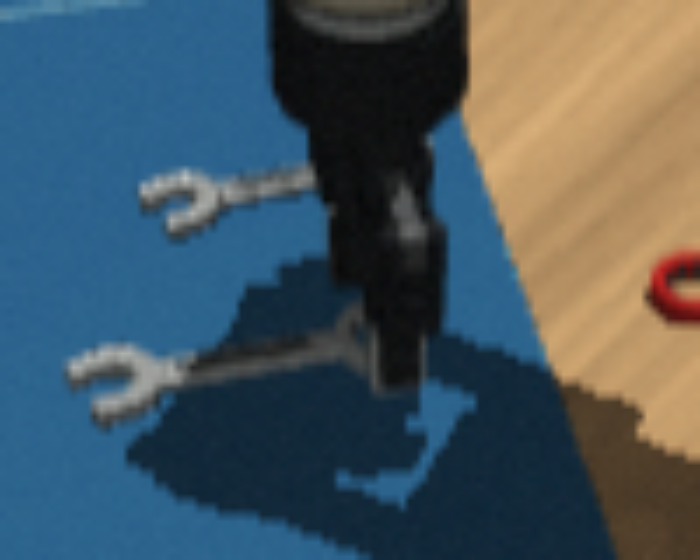

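Call:
servo_tool(commands=[0,0,-0.002,0.1,0.2,-0.1,0.7,0,0,0,0,0,0,0.5,0,0,0,0,0,0,0.3,0,0,0,0,0,0,0.1,0,0,0,0,0,0,0,0,0,0,0,0,0,0,0,0,0,0,0,0,0], grip_force=60)

```text
t: 22.1
tool_pos: [0.4442, 0.1696, 0.0036]
tool_rot: [-0.794, 1.697, -1.7]
contact_force: [-0.4, -0.9, -0.4]
opening: 0.0348
```

Call:
servo_tool(commands=[0,0,0,0,-1,0,0,0,0,0,0,-1.5,0,0,0,0,0,0,-2,0,0,0,0,0,0,-2.5,0,0,0,0,0,0,-2.5,0,0,0,0,0,0,-2.5,0,0,0,0,0,0,-2.5,0,0,0,0,0,0,-2.5,0,0,0,0,0,0,-2.5,0,0,0,0,0,0,-2.5,0,0,0,0,0,0,-2,0,0,0,0,0,0,-1,0,0,0,0,0,0,0,0,0])

```text
t: 23.4
tool_pos: [0.4382, 0.1685, 0.2641]
tool_rot: [-0.805, 1.701, -1.702]
contact_force: [0.0, -0.0, -2.3]
opening: 0.0346
```

```bash
python3 w.py;python3 -c "
from plan import *
im=snap('side');save(cv2.resize(im['frame'][150:270,220:370],None,fx=5,fy=5),'d2.png')"
```

```text
t 23.4 pos [0.4382 0.1685 0.2641] yaw -129.8 tilt 0.46 F [ 0.  -0.  -2.3] open 0.0346 q6 0.90
tau tool [ 0.026  0.001 -0.158]
```

View pics/d2.png

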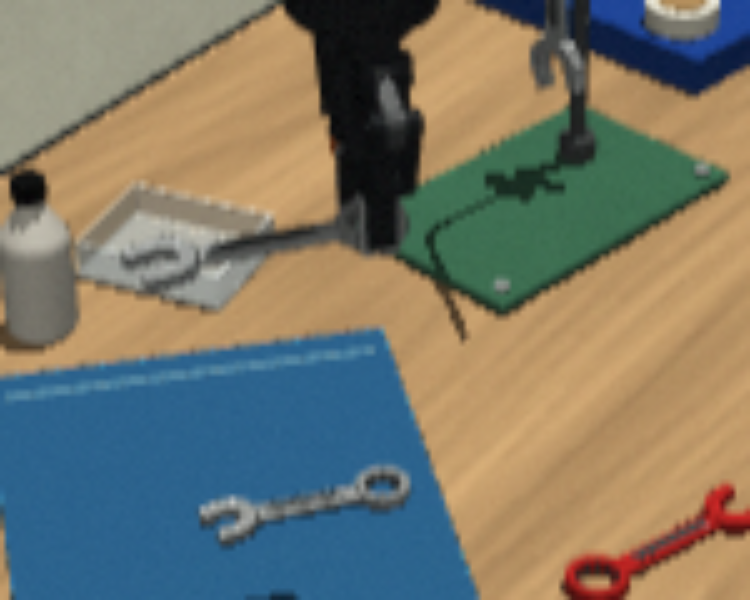

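Call:
servo_tool(commands=[0,0,0,0,0,0,0.39,0,0,0,0,0,0,0.41,0,0,0,0,0,0,0.42,0,0,0,0,0,0,0.42], grip_force=20)

```text
t: 23.85
tool_pos: [0.4356, 0.1679, 0.2578]
tool_rot: [-0.816, 1.706, -1.703]
contact_force: [0.1, -0.1, -2.0]
opening: 0.036
```

```bash
python3 w.py; python3 shank.py d3.png
```

```text
t 23.9 pos [0.4356 0.1679 0.2578] yaw -129.8 tilt 1.04 F [ 0.1 -0.1 -2. ] open 0.0360 q6 0.90
tau tool [-0.042 -0.013 -0.107]
t 23.9 pos [0.4356 0.1679 0.2578] yaw -129.8 tilt 1.04 F [ 0.1 -0.1 -2. ] open 0.0360 q6 0.90Traceback (most recent call last):
  File "shank.py", line 9, in <module>
    L=np.array(L);L=L[(L[:,2]>p[2]-.11)]
                       ~^^^^^
IndexError: too many indices for array: array is 1-dimensional, but 2 were indexed
```

Call:
servo_tool(commands=[0,0,0,0,0,0,0.425,0,0,0,0,-0.3,0,0.425,0,0,0,0,-0.3,0,0.425])

```text
t: 24.2
tool_pos: [0.4352, 0.1678, 0.2628]
tool_rot: [-0.819, 1.707, -1.703]
contact_force: [0.0, -0.9, -1.9]
opening: 0.0366
```

```bash
sed -i 's/^L=np.array(L);.*/L=np.array(L)\nif len(L)==0: print("none");L=np.array([[0,0,.2],[0,0.1,.21],[0,.2,.25]])\nelse: L=L[(L[:,2]>p[2]-.11)]/' shank.py; python3 w.py; python3 shank.py d3.png
```

```text
t 24.2 pos [0.4352 0.1678 0.2628] yaw -129.8 tilt 1.18 F [ 0.  -0.9 -1.9] open 0.0366 q6 0.90
tau tool [-0.016  0.005 -0.119]
t 24.2 pos [0.4352 0.1678 0.2628] yaw -129.8 tilt 1.18 F [ 0.  -0.9 -1.9] open 0.0366 q6 0.90
none
dx/dz,dy/dz -0.0 -3.5714285714285703 tilt deg 74.35775354279127
```

View pics/d3.png

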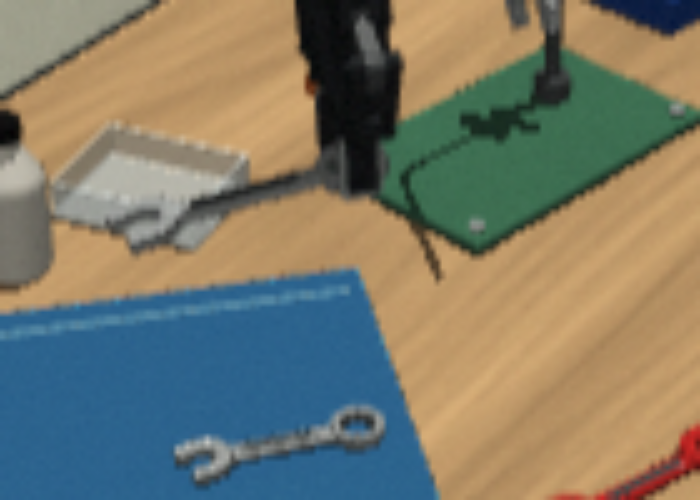

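Call:
servo_tool(commands=[0,0,0,0,0,0,0.43,0,0,0,0,-0.2,0,0.43,0,0,0,0,-0.2,0,0.43])

```text
t: 24.55
tool_pos: [0.4358, 0.1679, 0.2684]
tool_rot: [-0.817, 1.707, -1.703]
contact_force: [1.1, 0.8, -2.9]
opening: 0.0368
```

```bash
python3 w.py; python3 shank.py d4.png
```

```text
t 24.6 pos [0.4358 0.1679 0.2684] yaw -129.8 tilt 1.06 F [ 1.1  0.8 -2.9] open 0.0368 q6 0.90
tau tool [-0.     0.049 -0.076]
t 24.6 pos [0.4358 0.1679 0.2684] yaw -129.8 tilt 1.06 F [ 1.1  0.8 -2.9] open 0.0368 q6 0.90
dx/dz,dy/dz 1.2495484691767098 1.0942995318407907 tilt deg 58.94981761215364
```

View pics/d4.png

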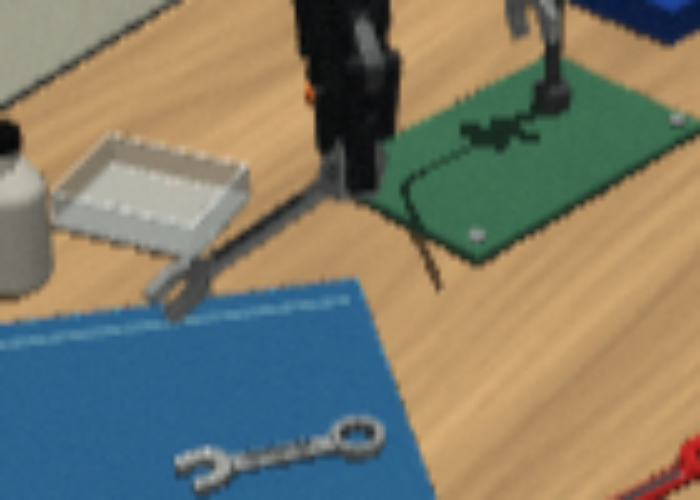

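Swinging; ease a trifle more and wait.

Call:
servo_tool(commands=[0,0,0,0,0,0,0.433,0,0,0,0,0,0,0.433,0,0,0,0,0,0,0.433,0,0,0,0,0,0,0.433])

```text
t: 25.0
tool_pos: [0.436, 0.168, 0.2689]
tool_rot: [-0.816, 1.706, -1.703]
contact_force: [-0.2, -0.2, -2.6]
opening: 0.0369
```

```bash
python3 w.py; python3 shank.py d5.png
```

```text
t 25.0 pos [0.436  0.168  0.2689] yaw -129.8 tilt 1.00 F [-0.2 -0.2 -2.6] open 0.0369 q6 0.90
tau tool [ 0.046 -0.025  0.014]
t 25.0 pos [0.436  0.168  0.2689] yaw -129.8 tilt 1.00 F [-0.2 -0.2 -2.6] open 0.0369 q6 0.90
dx/dz,dy/dz 0.12679483656021023 0.2737897919931506 tilt deg 16.789858686211886
```

Call:
servo_tool(commands=[0,0,0,0,0,0,0.437,0,0,0,0,0,0,0.437,0,0,0,0,0,0,0.437,0,0,0,0,0,0,0.437])

```text
t: 25.45
tool_pos: [0.436, 0.1681, 0.2688]
tool_rot: [-0.815, 1.706, -1.703]
contact_force: [-0.3, 1.1, -1.8]
opening: 0.0375
```

```bash
python3 w.py; python3 shank.py d6.png
```

```text
t 25.4 pos [0.436  0.1681 0.2688] yaw -129.8 tilt 1.00 F [-0.3  1.1 -1.8] open 0.0375 q6 0.90
tau tool [ 0.011  0.033 -0.033]
t 25.4 pos [0.436  0.1681 0.2688] yaw -129.8 tilt 1.00 F [-0.3  1.1 -1.8] open 0.0375 q6 0.90
dx/dz,dy/dz 0.08993771461364504 0.23825745130946935 tilt deg 14.287648996914223
```

Call:
servo_tool(commands=[0,0,0,0,0,0,0.3,0,0,0,0,0,0,0,0,0,0,0,0,0,0,0,0,-0.06,0,0,0,0,0,0,-0.06,0,0,0,0,0,0,-0.06,0,0,0,0,0,0,0,0,0,0,0,0,0,0,0,0,0,0,0], grip_force=60)

```text
validation failed for argument at $.co...
```

```bash
python3 w.py; python3 shank.py d7.png
```

```text
t 25.5 pos [0.436  0.1681 0.2688] yaw -129.8 tilt 1.00 F [ 0.4 -0.9 -2.7] open 0.0373 q6 0.90
tau tool [ 0.011 -0.013  0.045]
t 25.5 pos [0.436  0.1681 0.2688] yaw -129.8 tilt 1.00 F [ 0.4 -0.9 -2.7] open 0.0373 q6 0.90
dx/dz,dy/dz 0.08715289798580471 0.22878687770337466 tilt deg 13.75681729609892
```

View pics/d7.png

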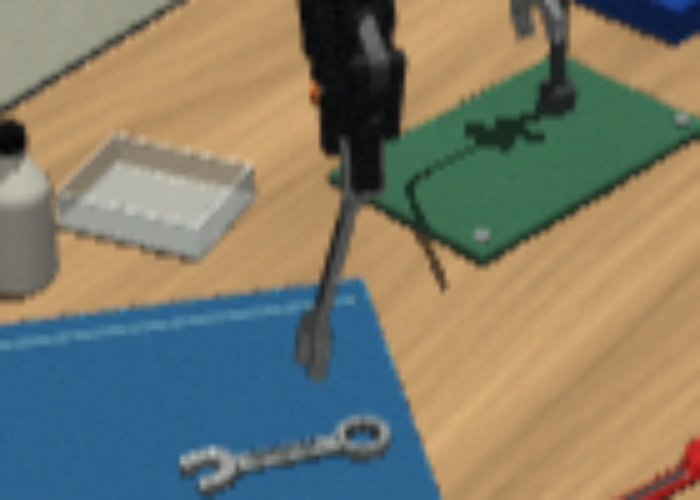

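The call's count was wrong (nothing moved); resend.

Call:
servo_tool(commands=[0,0,0,0,0,0,0.3,0,0,0,0,0,0,0,0,0,0,0,0,0,0,0,0,0,0,0,0,0,0,0,-0.07,0,0,0,0,0,0,-0.07,0,0,0,0,0,0,-0.06,0,0,0,0,0,0,0,0,0,0,0,0,0,0,0,0,0,0], grip_force=60)

```text
t: 26.45
tool_pos: [0.4364, 0.1681, 0.2693]
tool_rot: [-1.018, 1.67, -1.836]
contact_force: [0.0, 0.2, -2.1]
opening: 0.0347
```

Call:
servo_tool(commands=[0,0,0,0,0,0,0,0,0,0,0,0,0,0,0,0,0,0,0,0,0])

```text
t: 26.75
tool_pos: [0.4361, 0.1677, 0.2697]
tool_rot: [-1.015, 1.671, -1.836]
contact_force: [0.2, -0.2, -2.2]
opening: 0.0345
```

```bash
python3 w.py; python3 shank.py d8.png
```

```text
t 26.8 pos [0.4361 0.1677 0.2697] yaw -129.8 tilt 12.39 F [ 0.2 -0.2 -2.2] open 0.0345 q6 0.96
tau tool [ 0.043 -0.041  0.144]
t 26.8 pos [0.4361 0.1677 0.2697] yaw -129.8 tilt 12.39 F [ 0.2 -0.2 -2.2] open 0.0345 q6 0.96
dx/dz,dy/dz -0.031734773309865745 0.11495139944851589 tilt deg 6.800492533188187
```

View pics/d8.png

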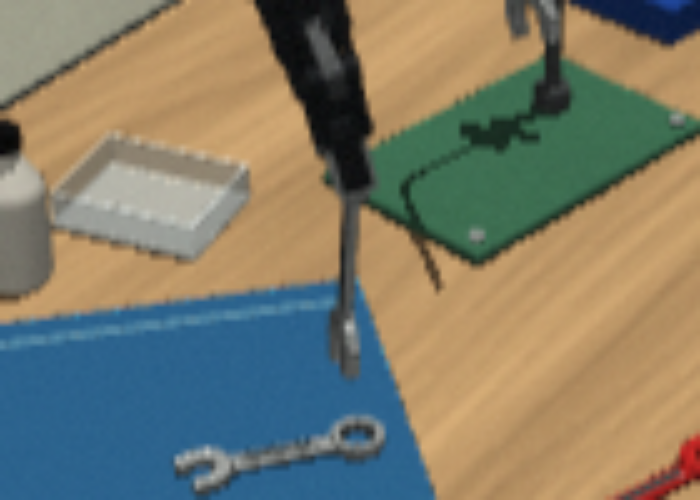

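```bash
python3 -c "
from hp import *
rows([S(-80,268,14)],0,12,off=.0065)"
```

```text
t 26.8 pos [0.4361 0.1677 0.2697] yaw -129.8 tilt 12.39 F [ 0.5  0.3 -3. ] open 0.0344 q6 0.96
ring in hanger frame -258.4 451.7 276.1
0.024, -0.11, 0, 1.1, 0.29, 1.68, 0, 0.024, -0.11, 0, 1.28, 0.33, 1.54, 0, 0.024, -0.11, 0, 1.44, 0.36, 1.39, 0, 0.024, -0.11, 0, 1.59, 0.4, 1.21, 0, 0.024, -0.11, 0, 1.71, 0.42, 1.02, 0, 0.024, -0.11, 0, 1.81, 0.44, 0.81, 0, 0.024, -0.11, 0, 1.89, 0.46, 0.6, 0, 0.024, -0.11, 0, 1.94, 0.47, 0.38, 0, 0.024, -0.11, 0, 1.97, 0.48, 0.15, 0, 0.024, -0.11, 0, 1.97, 0.48, -0.08, 0, 0.024, -0.11, 0, 1.95, 0.48, -0.31, 0, 0.024, -0.11, 0, 1.91, 0.47, -0.53, 0, 0.024, -0.11, 0, 1.84, 0.45, -0.75, 0, 0.024, -0.11, 0, 1.74, 0.43, -0.96, 0
14 rows; world target [ 0.51462996 -0.10586802  0.26164204]
```

Call:
servo_tool(commands=[0.024,-0.11,0,1.1,0.3,1.6,0,0.024,-0.11,0,1.2,0.3,1.5,0,0.024,-0.11,0,1.4,0.3,1.4,0,0.024,-0.11,0,1.5,0.4,1.2,0,0.024,-0.11,0,1.6,0.4,1,0,0.024,-0.11,0,1.7,0.4,0.8,0,0.024,-0.11,0,1.8,0.4,0.6,0,0.024,-0.11,0,1.8,0.4,0.4,0,0.024,-0.11,0,1.8,0.4,0.2,0,0.024,-0.11,0,1.8,0.4,-0.1,0,0.024,-0.11,0,1.8,0.4,-0.3,0,0.024,-0.11,0,1.7,0.4,-0.5,0,0.024,-0.11,0,1.7,0.4,-0.7,0,0.024,-0.11,0,1.5,0.4,-0.8,0,0,0,0,0,0,0,0])

```text
t: 28.3
tool_pos: [0.5184, -0.0949, 0.2653]
tool_rot: [-1.572, 0.333, -0.651]
contact_force: [-0.3, 0.2, -2.2]
opening: 0.0345
```

```bash
python3 -c "
from hp import *
rows([S(-58,263,4)],0,12,off=.0065)"; python3 ov.py e1.png .0065
```

```text
t 28.3 pos [ 0.5184 -0.0949  0.2653] yaw -35.8 tilt 11.90 F [-0.3  0.2 -2.2] open 0.0345 q6 -1.22
ring in hanger frame -136.2 205.6 271.7
-0.004, 0.015, 0, 0.57, 0.34, -0.31, 0, -0.004, 0.015, 0, 0.58, 0.34, -0.3, 0, -0.004, 0.015, 0, 0.58, 0.35, -0.29, 0, -0.004, 0.015, 0, 0.59, 0.35, -0.28, 0
4 rows; world target [ 0.53162342 -0.11983947  0.25664204]
ring [ 0.5173485  -0.09412388  0.27170069] px [324.89150503 145.95806225] ball px [323.00670585 140.65993799]
```

View pics/e1.png

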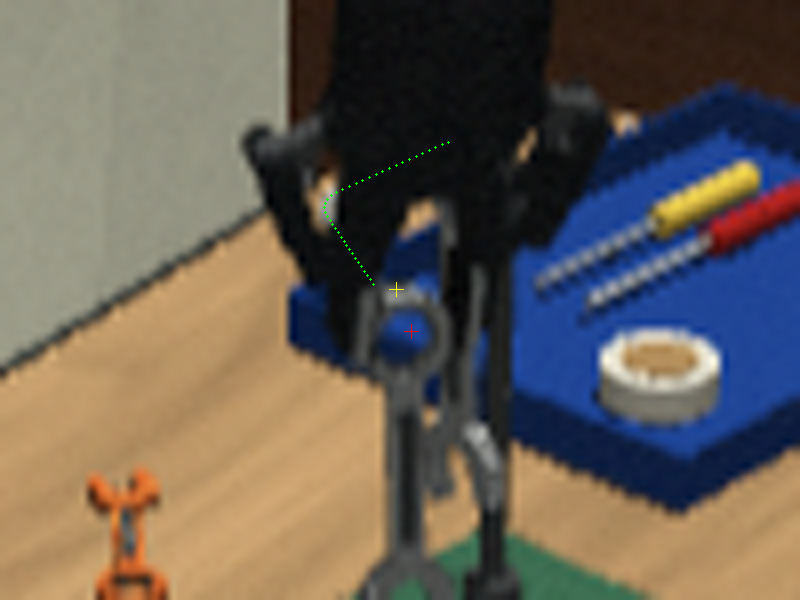

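Call:
servo_tool(commands=[-0.004,0.015,0,0.5,0.3,-0.3,0,-0.004,0.015,0,0.5,0.3,-0.3,0,-0.004,0.015,0,0.5,0.3,-0.3,0,-0.004,0.015,0,0.5,0.3,-0.3,0,0,0,0,0,0,0,0])

```text
t: 28.85
tool_pos: [0.529, -0.1161, 0.2569]
tool_rot: [-1.568, 0.391, -0.703]
contact_force: [-0.1, 0.3, -2.4]
opening: 0.0347
```

```bash
python3 -c "
from hp import *
rows([S(-58,262,1)],0,12,off=.0065)"; python3 ov.py e2.png .0065
```

```text
t 28.9 pos [ 0.529  -0.1161  0.2569] yaw -39.8 tilt 11.79 F [-0.1  0.3 -2.4] open 0.0347 q6 -1.18
ring in hanger frame -122.2 186.4 263.3
0.002, -0.006, -0.004, 0.4, 0.21, -0.12, 0
1 rows; world target [ 0.53162342 -0.11983947  0.25564204]
ring [ 0.5280167  -0.11529344  0.26325764] px [325.76712652 144.93302597] ball px [323.00670585 140.65993799]
```

View pics/e2.png

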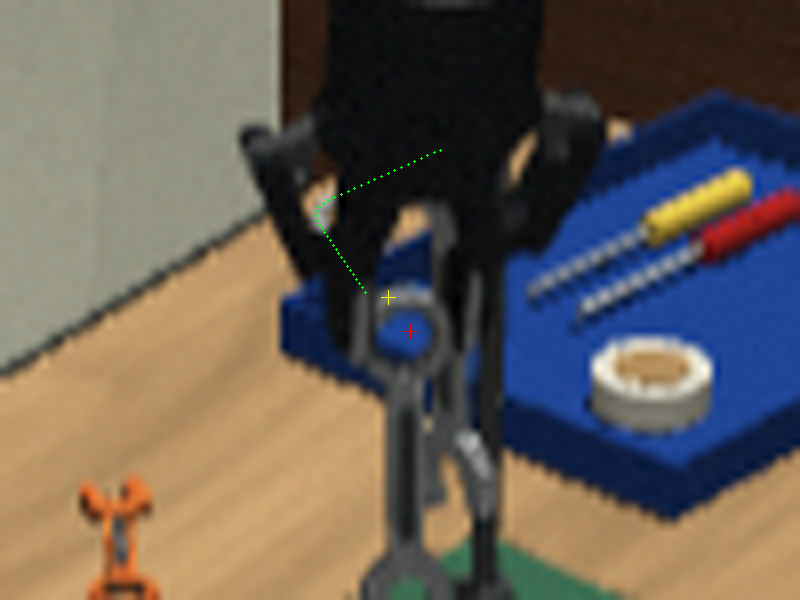

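Call:
servo_tool(commands=[0,-0.004,-0.004,0.6,0.2,-0.1,0,0,0,0,0.7,0.2,0,0,0,0,0,0.6,0.2,0,0,0,0,0,0,0,0,0])

```text
t: 29.3
tool_pos: [0.545, -0.1301, 0.2551]
tool_rot: [-1.57, 0.384, -0.702]
contact_force: [-1.2, -0.9, -1.8]
opening: 0.0345
```

```bash
python3 -c "
from hp import *
rows([S(-20,259,3),S(5,252,3)],0,12,off=.0065)"; python3 ov.py e3.png .0065
```

```text
t 29.3 pos [ 0.545  -0.1301  0.2551] yaw -39.5 tilt 12.06 F [-1.2 -0.9 -1.8] open 0.0345 q6 -1.20
ring in hanger frame -104.1 175.3 261.4
0.001, 0, 0, 0.67, 0.23, -0.02, 0, 0.001, 0, 0, 0.67, 0.23, -0.02, 0, 0.001, 0, 0, 0.67, 0.23, -0.02, 0, 0, 0, 0, 0.77, 0.4, 0, 0, 0, 0, 0, 0.77, 0.4, 0, 0, 0, 0, 0, 0.77, 0.4, 0, 0
6 rows; world target [ 0.58028649 -0.1598486   0.24564204]
ring [ 0.54398311 -0.12923451  0.26143978] px [323.88547359 142.41561609] ball px [323.00670585 140.65993799]
```

View pics/e3.png

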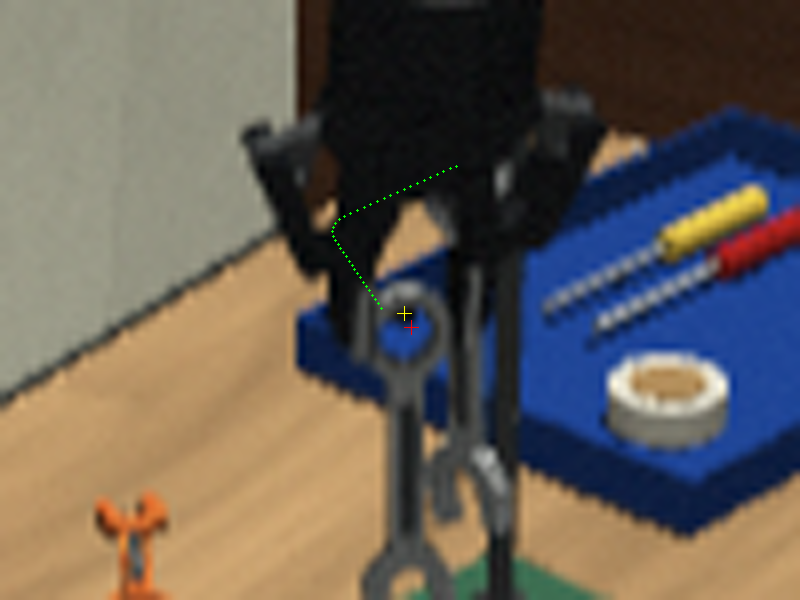

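Call:
servo_tool(commands=[0,0,0,0.7,0.2,0.1,0,0,0,0,0.7,0.2,0.1,0,0,0,0,0.7,0.2,0,0,0,0,0,0.7,0.4,0,0,0,0,0,0.7,0.4,0,0,0,0,0,0.7,0.4,0,0,0,0,0,0,0,0,0])

```text
t: 30.05
tool_pos: [0.5841, -0.1595, 0.2452]
tool_rot: [-1.57, 0.384, -0.702]
contact_force: [-0.2, -0.6, -2.3]
opening: 0.0347
```

```bash
python3 -c "
from hp import *
rows([S(60,250,5)],0,12,off=.0065)"; python3 ov.py e4.png .0065
```

```text
t 30.1 pos [ 0.5841 -0.1595  0.2452] yaw -39.5 tilt 12.04 F [-0.2 -0.6 -2.3] open 0.0347 q6 -1.23
ring in hanger frame -60.8 152.7 251.6
0, 0, 0, 1.02, 0.25, -0.05, 0, 0, 0, 0, 1.02, 0.25, -0.05, 0, 0, 0, 0, 1.02, 0.25, -0.05, 0, 0, 0, 0, 1.02, 0.25, -0.05, 0, 0, 0, 0, 1.02, 0.25, -0.05, 0
5 rows; world target [ 0.62277013 -0.1947772   0.24364204]
ring [ 0.58305664 -0.15860921  0.2515599 ] px [318.6037108  138.62480743] ball px [323.00670585 140.65993799]
```

View pics/e4.png

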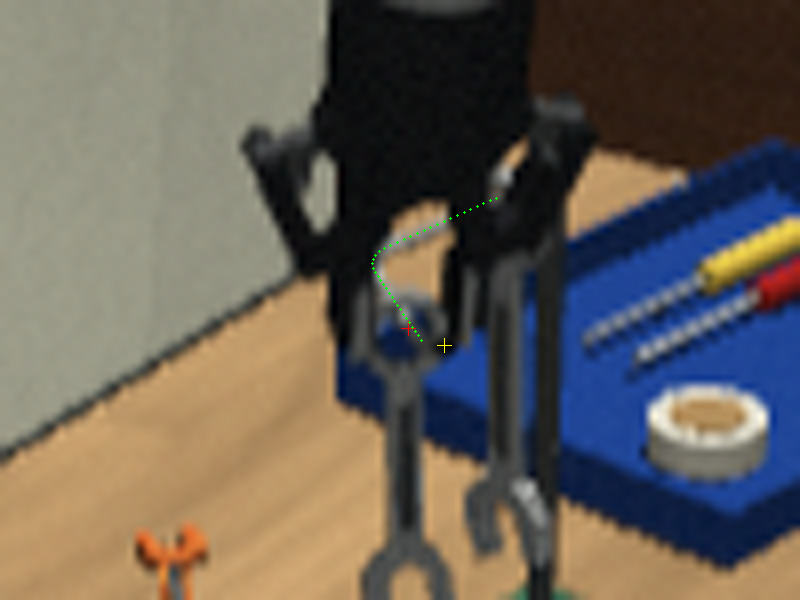

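Ring is on the rod (rod seen through the bore at (405,320), ball in front at (440,340)). Continue along the entry run.

Call:
servo_tool(commands=[0,0,0,1,0.3,-0.1,0,0,0,0,1,0.3,-0.1,0,0,0,0,1,0.2,0,0,0,0,0,1,0.3,0,0,0,0,0,0.8,0.2,0,0,0,0,0,0,0,0,0])

```text
t: 30.7
tool_pos: [0.6244, -0.1956, 0.2426]
tool_rot: [-1.57, 0.383, -0.702]
contact_force: [-0.2, 0.7, -1.7]
opening: 0.0345
```

```bash
python3 -c "
from hp import *
rows([S(67,250,1),S(75,249,3),S(83,249,3),S(91,249,3),S(100,249,1)],0,12,off=.0065)"
```

```text
t 30.7 pos [ 0.6244 -0.1956  0.2426] yaw -39.5 tilt 12.07 F [-0.2  0.7 -1.7] open 0.0345 q6 -1.26
ring in hanger frame -15.1 123.7 249.0
-0.015, 0.077, 0.001, 0.54, 0.01, -0.06, 0, -0.022, 0.104, 0, 0.25, 0.09, -0.06, 0, -0.022, 0.104, 0, 0.25, 0.09, -0.03, 0, -0.022, 0.104, 0, 0.25, 0.09, 0, 0, -0.022, 0.104, 0, 0.25, 0.05, -0.06, 0, -0.022, 0.104, 0, 0.26, 0.05, -0.03, 0, -0.022, 0.104, 0, 0.26, 0.06, 0, 0, -0.022, 0.104, 0, 0.25, 0.05, -0.06, 0, -0.022, 0.104, 0, 0.26, 0.05, -0.03, 0, -0.022, 0.104, 0, 0.26, 0.06, 0, 0, -0.001, 0.007, 0, 0.88, 0.19, -0.01, 0
11 rows; world target [ 0.63271024 -0.23058414  0.24264204]
```

Call:
servo_tool(commands=[-0.02,0.105,0,0.4,0,-0.1,0,-0.02,0.105,0,0.3,0,0,0,-0.02,0.105,0,0.3,0,0,0,-0.02,0.105,0,0.3,0,0,0,-0.02,0.105,0,0.3,0,0,0])

```text
t: 31.2
tool_pos: [0.6333, -0.2087, 0.2456]
tool_rot: [-1.457, 0.833, -1.125]
contact_force: [0.2, 0.2, -1.9]
opening: 0.0344
```

```bash
python3 -c "
from hp import *
rows([S(83,249,2),S(91,249,3),S(100,249,1)],0,12,off=.0065)"
```

```text
t 31.2 pos [ 0.6333 -0.2087  0.2456] yaw -71.5 tilt 11.83 F [ 0.2  0.2 -1.9] open 0.0344 q6 -0.67
ring in hanger frame -3.7 112.6 251.9
-0.022, 0.079, -0.002, 0.22, 0.2, -0.02, 0, -0.022, 0.079, -0.002, 0.22, 0.2, 0, 0, -0.022, 0.104, 0, 0.25, 0.05, -0.06, 0, -0.022, 0.104, 0, 0.26, 0.05, -0.03, 0, -0.022, 0.104, 0, 0.26, 0.06, 0, 0, -0.001, 0.007, 0, 0.88, 0.19, -0.01, 0
6 rows; world target [ 0.63271024 -0.23058414  0.24264204]
```

Call:
servo_tool(commands=[-0.022,0.1,0,0.3,0.2,0,0,-0.022,0.1,0,0.3,0.1,0,0,-0.022,0.1,0,0.3,0.1,0,0,-0.022,0.1,0,0.3,0.1,0,0,-0.02,0.08,0,0.5,0.1,0,0,0,0,0,0.5,0.1,0,0])

```text
t: 31.8
tool_pos: [0.635, -0.2303, 0.243]
tool_rot: [-1.276, 1.257, -1.489]
contact_force: [0.3, 0.7, -1.2]
opening: 0.0342
```

```bash
python3 -c "
from hp import *
rows([(0,60,248,-90,4)],0,12,off=.0065)"; python3 ov.py e5.png .0065
```

```text
t 31.8 pos [ 0.635  -0.2303  0.243 ] yaw -100.7 tilt 11.51 F [ 0.3  0.7 -1.2] open 0.0342 q6 -0.17
ring in hanger frame 2.3 91.8 249.3
0.001, -0.005, -0.002, 0.77, 0.19, -0.04, 0, 0.001, -0.005, -0.002, 0.77, 0.19, -0.04, 0, 0.001, -0.005, -0.002, 0.77, 0.19, -0.05, 0, 0.001, -0.005, -0.002, 0.77, 0.2, -0.05, 0
4 rows; world target [ 0.62760424 -0.26134316  0.24164204]
ring [ 0.63525935 -0.22902068  0.24932834] px [317.39798696 127.42212183] ball px [323.00670585 140.65993799]
```

View pics/e5.png

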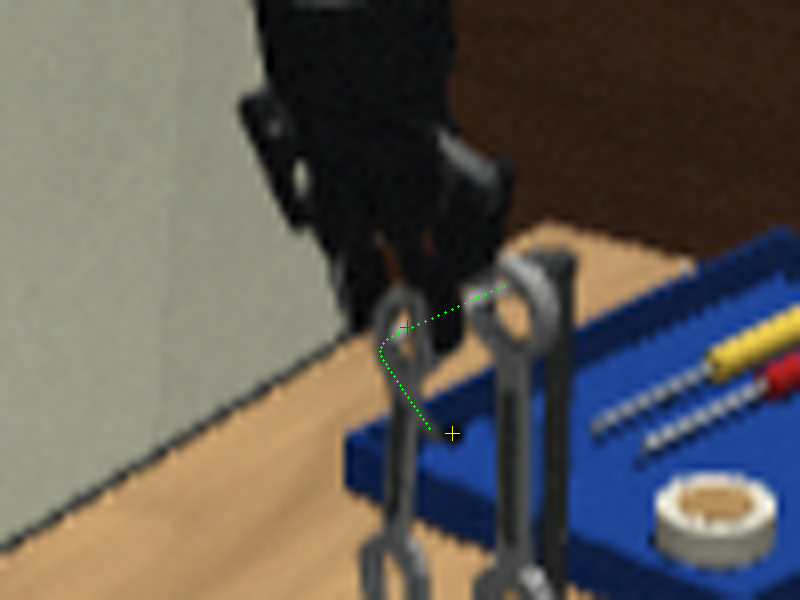

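Call:
servo_tool(commands=[0,-0.005,-0.002,0.8,0.2,-0.1,0,0,-0.005,-0.002,0.8,0.2,-0.1,0,0,-0.005,-0.002,0.8,0.2,0,0,0,-0.005,0,0.7,0.2,0,0,0,0,0,0.4,0.2,0,0,0,0,0,0,0,0,0])

```text
t: 32.45
tool_pos: [0.6248, -0.2701, 0.2403]
tool_rot: [-1.296, 1.237, -1.474]
contact_force: [-0.2, -0.5, -1.8]
opening: 0.0345
```

```bash
python3 w.py; python3 -c "
from hp import *
rows([(0,50,245,-90,3)],0,12,off=.0065)"; python3 ov.py e6.png .0065
```

```text
t 32.5 pos [ 0.6248 -0.2701  0.2403] yaw -99.2 tilt 11.92 F [-0.2 -0.5 -1.8] open 0.0345 q6 -0.25
tau tool [ 0.021 -0.002  0.181]
t 32.5 pos [ 0.6248 -0.2701  0.2403] yaw -99.2 tilt 11.92 F [-0.2 -0.5 -1.8] open 0.0345 q6 -0.25
ring in hanger frame -1.3 50.9 246.7
0.001, 0.001, 0, 0.02, 0.06, 0.04, 0, 0.001, 0.001, 0, 0.02, 0.06, 0.04, 0, 0.001, 0.001, 0, 0.02, 0.06, 0.04, 0
3 rows; world target [ 0.62596665 -0.27120816  0.23864204]
ring [ 0.62506754 -0.26874209  0.24665712] px [326.64251491 124.7236173 ] ball px [323.00670585 140.65993799]
```

View pics/e6.png

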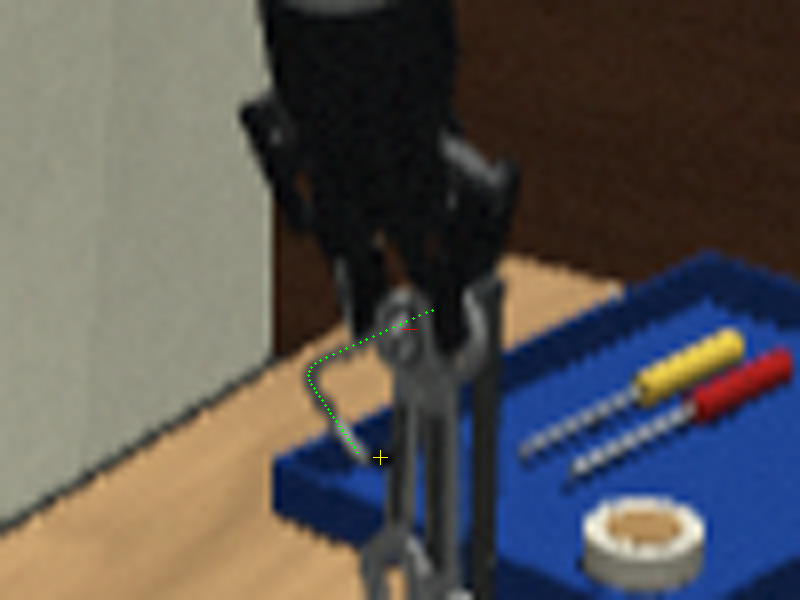

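Call:
servo_tool(commands=[0,0,0,0,0.2,0,0,0,0,0,0,0.2,0,0,0,0,0,0,0.1,0,0,0,0,0,0,0,0,0])

```text
t: 32.9
tool_pos: [0.6254, -0.2704, 0.2372]
tool_rot: [-1.296, 1.234, -1.475]
contact_force: [-0.8, -0.7, -1.7]
opening: 0.0345
```

```bash
python3 w.py; python3 -c "
from hp import *
rows([(0,48,242,-90,2)],0,12,off=.0065)"
```

```text
t 32.9 pos [ 0.6254 -0.2704  0.2372] yaw -99.2 tilt 11.95 F [-0.8 -0.7 -1.7] open 0.0345 q6 -0.25
tau tool [-0.041  0.006  0.179]
t 32.9 pos [ 0.6254 -0.2704  0.2372] yaw -99.2 tilt 11.95 F [-0.8 -0.7 -1.7] open 0.0345 q6 -0.25
ring in hanger frame -0.7 50.7 243.5
0, 0.002, 0, 0.11, 0.1, 0.03, 0, 0, 0.002, 0, 0.11, 0.1, 0.03, 0
2 rows; world target [ 0.62563913 -0.27318117  0.23564204]
```

Call:
servo_tool(commands=[0,0,0,0.2,0.2,0,0,0,0,0,0.2,0.2,0,0,0,0,0,0,0,0,0])

```text
t: 33.2
tool_pos: [0.6256, -0.2731, 0.2372]
tool_rot: [-1.293, 1.233, -1.473]
contact_force: [-0.5, 0.1, -0.7]
opening: 0.0343
```

```bash
python3 w.py
```

```text
t 33.2 pos [ 0.6256 -0.2731  0.2372] yaw -99.1 tilt 11.79 F [-0.5  0.1 -0.7] open 0.0343 q6 -0.26
tau tool [-0.173  0.036  0.07 ]
```

Call:
servo_tool(commands=[0,0,0,0,0,0,0.5,0,0,0,0,0,0,0.6,0,0,0,0,0,0,0.7,0,0,0,0,0,0,0.7,0,0,0,0,0,0,0.7,0,0,0,0,0,0,0.7])

```text
t: 33.8
tool_pos: [0.6261, -0.2741, 0.2366]
tool_rot: [-1.293, 1.231, -1.475]
contact_force: [0.4, -0.3, 0.3]
opening: 0.0596
```

```bash
python3 w.py; python3 ov.py e7.png .0065
```

```text
t 33.8 pos [ 0.6261 -0.2741  0.2366] yaw -99.1 tilt 11.89 F [ 0.4 -0.3  0.3] open 0.0596 q6 -0.26
tau tool [-0.032 -0.021  0.145]
ring [ 0.62625696 -0.27278448  0.24298297] px [326.99191698 125.2358562 ] ball px [323.00670585 140.65993799]
```

View pics/e7.png

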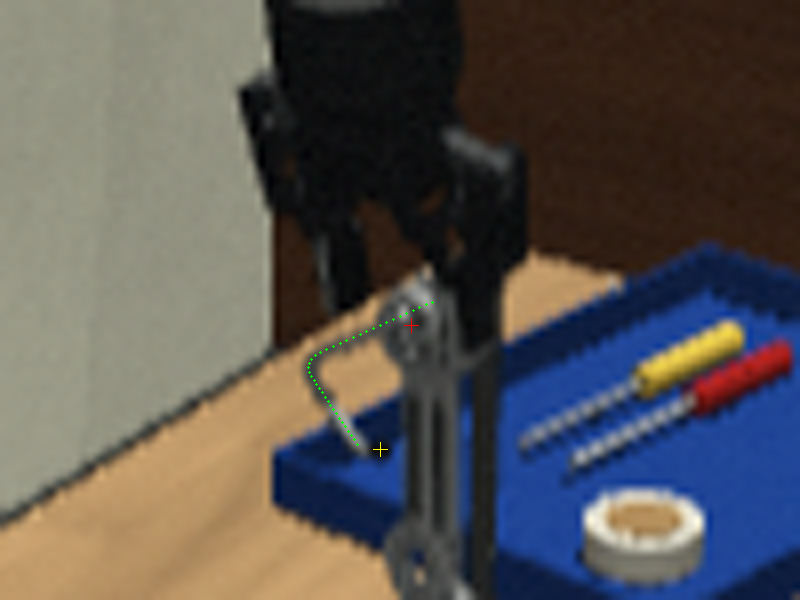

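Call:
servo_tool(commands=[0,0,0,0.3,-1.5,0,0.7,0,0,0,0.4,-1.7,0,0.7,0,0,0,0.4,-1.7,0,0.7,0,0,0.05,0.2,-1.8,0,0.7,0,0,0.05,0.1,-1.8,0,0.7,0,0,0.05,0,-1.8,0,0.7,0,0,0.05,0,-1,0,0.7,0,0.044,0,-2,0.1,-2.2,0.7,0,0.044,0,-1.9,0.1,-2.2,0.7,0,0.044,0,-1.8,0.1,-2.3,0.7,0,0.044,0,-1.7,0.1,-2.4,0.7,0,0.044,0,-1.6,0.1,-2.5,0.7,0,0.044,0,-1.5,0.1,-2.5,0.7,0,0.044,0,-1.4,0.1,-2.6,0.7,0,0.044,0,-1.3,0.1,-2.7,0.7,0,0.044,0,-1.2,0.1,-2.7,0.7])

```text
t: 35.45
tool_pos: [0.4637, -0.0558, 0.3754]
tool_rot: [-0.855, 1.578, -1.641]
contact_force: [0.7, 0.4, 0.6]
opening: 0.0602
```

```bash
python3 w.py; python3 -c "
from sp import *
for n in ['side','top']:
    im=snap(n);save(im['frame'],'f_%s.png'%n)
    if n=='side': save(cv2.resize(im['frame'][110:220,280:400],None,fx=5,fy=5),'f_c.png')
    try: rings(im)
    except Exception as e: print(e)
"
```

```text
t 35.5 pos [ 0.4637 -0.0558  0.3754] yaw -122.8 tilt 2.44 F [0.7 0.4 0.6] open 0.0602 q6 0.30
tau tool [-0.05  -0.032  0.021]
spanner 21 L 126.8 ring [0.5059 0.0743] yaw 55.1 jaw 53.749477428397405 hole px [296. 247.] nhole 5
spanner 21 L 127.7 ring [0.5051 0.0716] yaw 52.8 jaw 52.74776268533263 hole px [309.5862 195.7241] nhole 29
```

View pics/f_c.png

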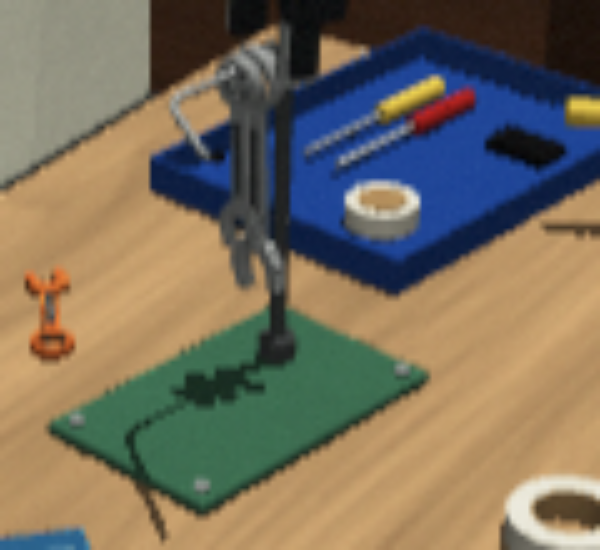

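View pics/f_top.png

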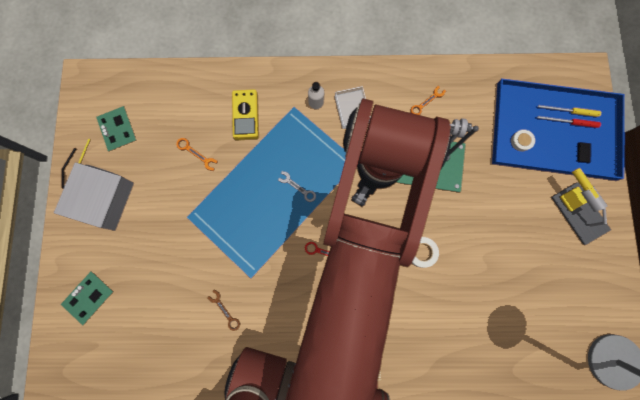

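```bash
python3 -c "
from plan import *
go(((.5055,.072,.06),-127,12),claw=.65)"
```

```text
t 35.5 pos [ 0.4635 -0.0547  0.3762] yaw -122.5 tilt 2.52 F [ 0.9 -0.1  0.2] open 0.0597 q6 0.29
-0.004, 0.007, -0.001, -1.06, 2.63, -0.39, 0.65, -0.004, 0.007, -0.001, -1.06, 2.63, -0.38, 0.65, -0.004, 0.007, -0.001, -1.06, 2.63, -0.38, 0.65, -0.004, 0.007, -0.001, -1.06, 2.63, -0.38, 0.65, -0.004, 0.007, -0.001, -1.06, 2.63, -0.38, 0.65, -0.004, 0.007, -0.001, -1.06, 2.63, -0.37, 0.65, -0.004, 0.007, -0.001, -1.06, 2.63, -0.37, 0.65, -0.004, 0.007, -0.001, -1.06, 2.63, -0.37, 0.65, -0.004, 0.007, -0.001, -1.06, 2.63, -0.37, 0.65, -0.004, 0.007, -0.001, -1.06, 2.63, -0.36, 0.65, -0.004, 0.007, -0.001, -1.05, 2.63, -0.36, 0.65, -0.004, 0.007, -0.001, -1.05, 2.63, -0.36, 0.65
12 rows
```

Call:
servo_tool(commands=[-0.004,0.007,0,-1.1,2.6,-0.4,0.65,-0.004,0.007,0,-1.1,2.6,-0.4,0.65,-0.004,0.007,0,-1.1,2.6,-0.4,0.65,-0.004,0.007,0,-1.1,2.6,-0.4,0.65,-0.004,0.007,0,-1.1,2.6,-0.4,0.65,-0.004,0.007,0,-1.1,2.6,-0.4,0.65,-0.004,0.007,0,-1,2.6,-0.4,0.65,-0.004,0.007,0,-1,2.6,-0.4,0.65,-0.004,0.007,0,-1,2.6,-0.4,0.65,-0.004,0.007,0,-1,2.2,-0.4,0.65,-0.004,0.007,0,-1,1,-0.3,0.65,0,0,0,0,0,0,0.65])

```text
t: 36.75
tool_pos: [0.5182, 0.0596, 0.1244]
tool_rot: [-0.798, 1.637, -1.674]
contact_force: [-0.8, 0.5, 0.6]
opening: 0.0556
```

```bash
python3 -c "
from plan import *
go(((.5055,.072,.03),-127,3),claw=.65)
from sp import *
im=snap('side')
save(cv2.resize(im['frame'][200:290,230:340],None,fx=7,fy=6.6),'g1.png')
try: rings(im)
except Exception as e: print(e)"
```

```text
t 36.8 pos [0.5182 0.0596 0.1244] yaw -126.8 tilt 2.19 F [-0.8  0.5  0.6] open 0.0556 q6 0.62
-0.011, 0.001, -0.007, -0.01, 3.13, -0.69, 0.65, -0.011, 0.001, -0.007, -0.03, 3.14, -0.65, 0.65, -0.011, 0.001, -0.007, -0.05, 3.14, -0.62, 0.65
3 rows
spanner 21 L 126.8 ring [0.5059 0.0743] yaw 53.8 jaw 53.66454784754409 hole px [296. 247.] nhole 5
```

View pics/g1.png

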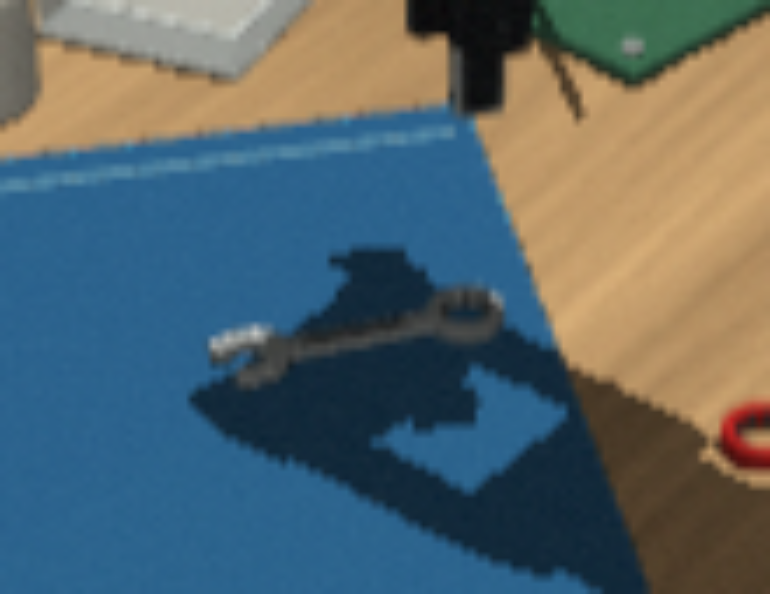

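Call:
servo_tool(commands=[-0.011,0,-0.007,0,1.5,-0.8,0.65,-0.011,0,-0.007,0,2,-0.7,0.65,-0.011,0,-0.007,-0.1,2.2,-0.4,0.65,0,0,0,0,2,0,0.65,0,0,0,0,1,0,0.65,0,0,0,0,0,0,0.65])

```text
t: 37.4
tool_pos: [0.5064, 0.071, 0.0361]
tool_rot: [-0.829, 1.663, -1.668]
contact_force: [0.0, 0.0, -0.3]
opening: 0.0553
```

```bash
python3 -c "
from plan import *
go(((.5055,.072,.003),-127,3),claw=.65)"
```

```text
t 37.4 pos [0.5064 0.071  0.0361] yaw -126.9 tilt 0.23 F [ 0.   0.  -0.3] open 0.0553 q6 0.64
-0.001, 0, 0, -0.01, 1.1, -0.05, 0.65, -0.001, 0, 0, -0.01, 1.1, -0.05, 0.65, -0.001, 0, 0, -0.01, 1.1, -0.05, 0.65
3 rows
```

Call:
servo_tool(commands=[0,0,0,0,1.1,-0.1,0.65,0,0,0,0,1,0,0.65,0,0,0,0,0.8,0,0.65,0,0,0,0,0.4,0,0.65,0,0,0,0,0,0,0.65])

```text
t: 37.9
tool_pos: [0.507, 0.0714, 0.002]
tool_rot: [-0.826, 1.66, -1.668]
contact_force: [-1.1, 0.4, 0.6]
opening: 0.0556
```

```bash
python3 -c "
from plan import *
go(((.5055,.072,.002),-127,1),claw=.65)
im=snap('side');save(cv2.resize(im['frame'][200:280,240:340],None,fx=7,fy=7),'g2.png')"
```

```text
t 37.9 pos [0.507  0.0714 0.002 ] yaw -126.9 tilt 0.41 F [-1.1  0.4  0.6] open 0.0556 q6 0.64
-0.006, 0.001, -0.003, 0.04, 0, -0.16, 0.65
1 rows
```

View pics/g2.png

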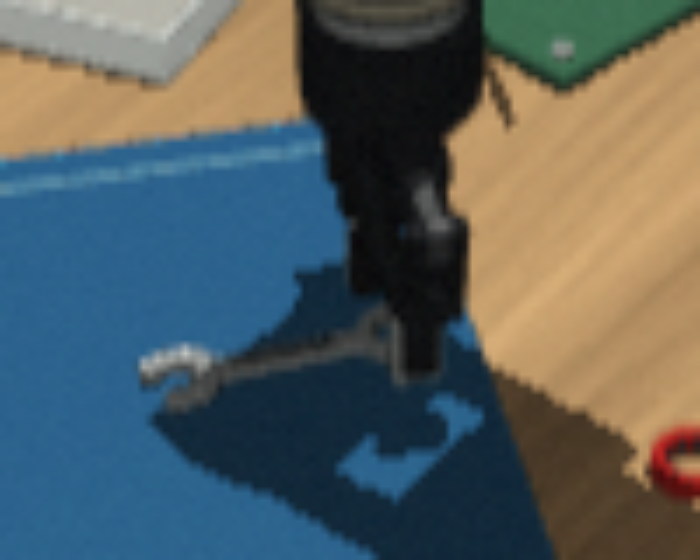

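Call:
servo_tool(commands=[-0.005,0,-0.003,0,-0.1,-0.1,0.6,0,0,0,0,0,0,0.5,0,0,0,0,0,0,0.35,0,0,0,0,0,0,0.2,0,0,0,0,0,0,0,0,0,0,0,0,0,0,0,0,0,0,0,0,0], grip_force=60)

```text
t: 38.65
tool_pos: [0.5075, 0.0721, 0.0051]
tool_rot: [-0.828, 1.663, -1.667]
contact_force: [-0.1, 0.1, 0.1]
opening: 0.0306
```

Call:
servo_tool(commands=[0,0,0,0,-1,0,0,0,0,0,0,-1.5,0,0,0,0,0,0,-2,0,0,0,0,0,0,-2.5,0,0,0,0,0,0,-2.5,0,0,0,0,0,0,-2.5,0,0,0,0,0,0,-2.5,0,0,0,0,0,0,-2.5,0,0,0,0,0,0,-2.5,0,0,0,0,0,0,-2.5,0,0,0,0,0,0,-2,0,0,0,0,0,0,-1.5,0,0,0,0,0,0,-0.3,0,0])

```text
t: 39.95
tool_pos: [0.5034, 0.0721, 0.2782]
tool_rot: [-0.831, 1.663, -1.668]
contact_force: [0.1, -0.6, -0.7]
opening: 0.0303
```

```bash
python3 w.py;python3 -c "
from plan import *
im=snap('side');save(cv2.resize(im['frame'][130:250,220:370],None,fx=5,fy=5),'g3.png')"
```

```text
t 40.0 pos [0.5034 0.0721 0.2782] yaw -126.9 tilt 0.15 F [ 0.1 -0.6 -0.7] open 0.0303 q6 0.64
tau tool [ 0.013 -0.027 -0.071]
```

View pics/g3.png

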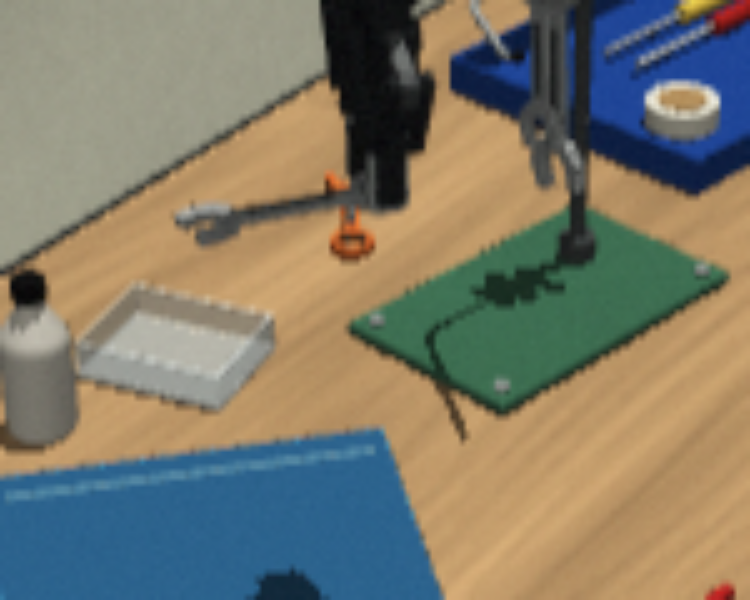

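Call:
servo_tool(commands=[0,0,0,0,0,0,0.34,0,0,0,0,0,0,0.36,0,0,0,0,0,0,0.37,0,0,0,0,0,0,0.37,0,0,0,0,0,0,0.375,0,0,0,0,0,0,0.375], grip_force=20)

```text
t: 40.6
tool_pos: [0.5008, 0.0721, 0.2715]
tool_rot: [-0.841, 1.671, -1.666]
contact_force: [-0.0, -0.6, -1.1]
opening: 0.0324
```

```bash
python3 w.py; python3 shank.py g4.png
```

```text
t 40.6 pos [0.5008 0.0721 0.2715] yaw -126.9 tilt 0.50 F [-0.  -0.6 -1.1] open 0.0324 q6 0.64
tau tool [-0.026 -0.036 -0.033]
t 40.6 pos [0.5008 0.0721 0.2715] yaw -126.9 tilt 0.50 F [-0.  -0.6 -1.1] open 0.0324 q6 0.64
none
dx/dz,dy/dz -0.0 -3.5714285714285703 tilt deg 74.35775354279127
```

View pics/g4.png

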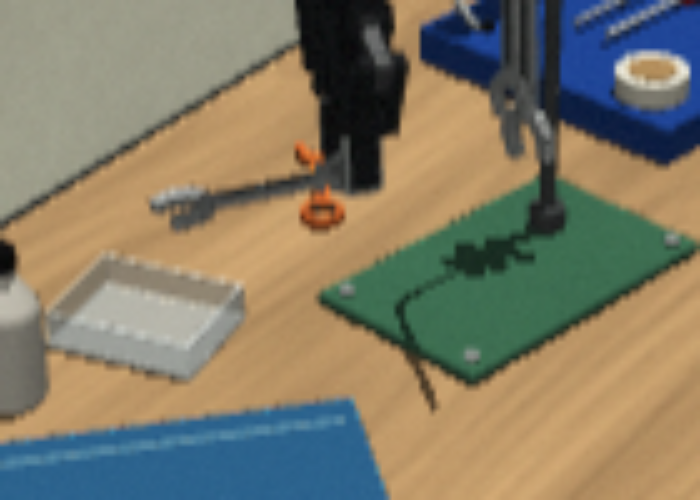

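Call:
servo_tool(commands=[0,0,0,0,-0.2,0,0.38,0,0,0,0,-0.2,0,0.38,0,0,0,0,-0.2,0,0.38])

```text
t: 40.95
tool_pos: [0.5008, 0.0721, 0.2776]
tool_rot: [-0.842, 1.671, -1.666]
contact_force: [-0.5, 0.7, -0.2]
opening: 0.0326
```

```bash
python3 w.py; python3 shank.py g5.png
```

```text
t 41.0 pos [0.5008 0.0721 0.2776] yaw -126.9 tilt 0.53 F [-0.5  0.7 -0.2] open 0.0326 q6 0.64
tau tool [ 0.039 -0.03  -0.082]
t 41.0 pos [0.5008 0.0721 0.2776] yaw -126.9 tilt 0.53 F [-0.5  0.7 -0.2] open 0.0326 q6 0.64
none
dx/dz,dy/dz -0.0 -3.5714285714285703 tilt deg 74.35775354279127
```

View pics/g5.png

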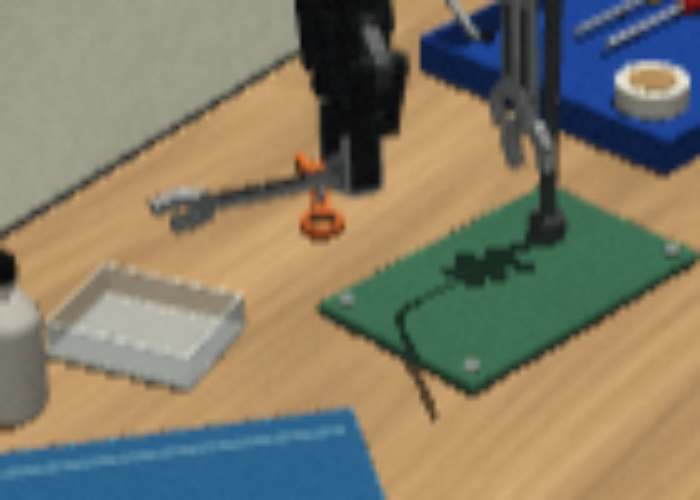

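Call:
servo_tool(commands=[0,0,0,0,0,0,0.384,0,0,0,0,0,0,0.384])

```text
t: 41.2
tool_pos: [0.5012, 0.072, 0.2787]
tool_rot: [-0.84, 1.67, -1.666]
contact_force: [0.2, 0.0, -0.6]
opening: 0.0331
```

```bash
python3 shank.py g6.png
```

```text
t 41.2 pos [0.5012 0.072  0.2787] yaw -126.9 tilt 0.43 F [ 0.2  0.  -0.6] open 0.0331 q6 0.64
none
dx/dz,dy/dz -0.0 -3.5714285714285703 tilt deg 74.35775354279127
```

View pics/g6.png

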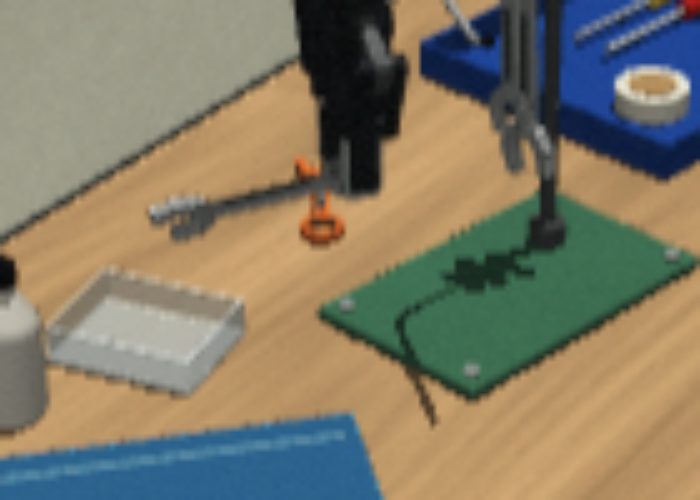

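Starting to droop. A trifle more.

Call:
servo_tool(commands=[0,0,0,0,0,0,0.386,0,0,0,0,0,0,0.386,0,0,0,0,0,0,0.386])

```text
t: 41.55
tool_pos: [0.5011, 0.0721, 0.2785]
tool_rot: [-0.84, 1.67, -1.666]
contact_force: [0.3, -0.2, -1.5]
opening: 0.0329
```

```bash
python3 shank.py g7.png
```

```text
t 41.5 pos [0.5011 0.0721 0.2785] yaw -126.9 tilt 0.45 F [ 0.3 -0.2 -1.5] open 0.0329 q6 0.64
none
dx/dz,dy/dz -0.0 -3.5714285714285703 tilt deg 74.35775354279127
```

View pics/g7.png

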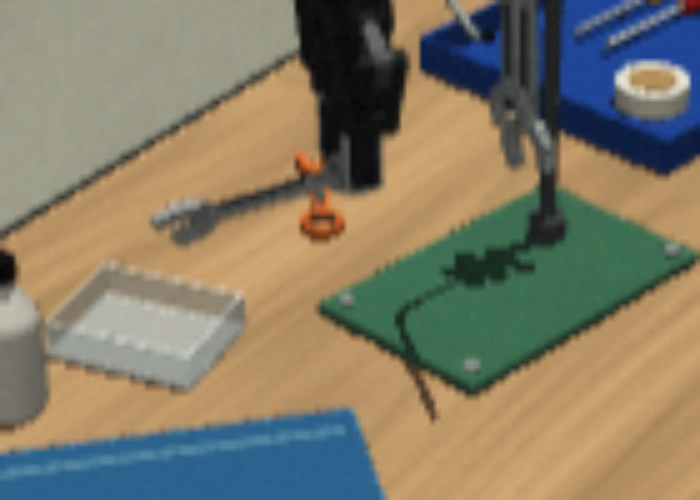

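Call:
servo_tool(commands=[0,0,0,0,0,0,0.389,0,0,0,0,0,0,0.389,0,0,0,0,0,0,0.389])

```text
t: 41.9
tool_pos: [0.5011, 0.0721, 0.2785]
tool_rot: [-0.84, 1.67, -1.666]
contact_force: [0.6, 0.1, -2.0]
opening: 0.0336
```

```bash
python3 shank.py g8.png
```

```text
t 41.9 pos [0.5011 0.0721 0.2785] yaw -126.9 tilt 0.45 F [ 0.6  0.1 -2. ] open 0.0336 q6 0.64
dx/dz,dy/dz 0.44812076079338786 0.5728267321369365 tilt deg 36.02781294645378
```

View pics/g8.png

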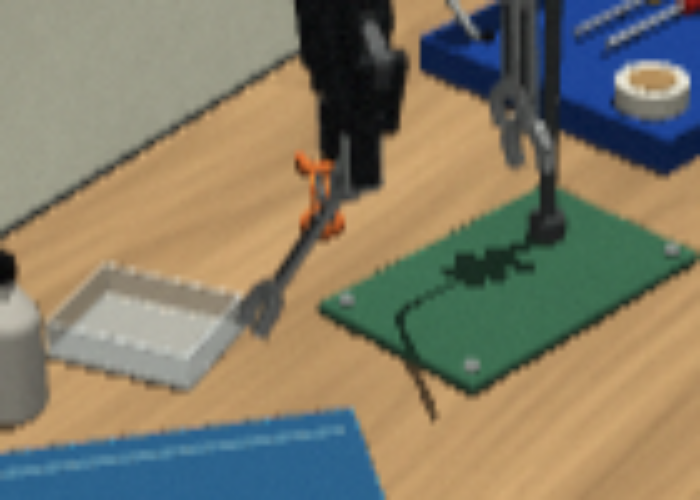

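Call:
servo_tool(commands=[0,0,0,0,0,0,0.389,0,0,0,0,0,0,0.389,0,0,0,0,0,0,0.39,0,0,0,0,0,0,0.39])

```text
t: 42.35
tool_pos: [0.5011, 0.0721, 0.2784]
tool_rot: [-0.84, 1.67, -1.666]
contact_force: [-0.7, -0.4, -0.6]
opening: 0.0332
```

```bash
python3 shank.py g9.png
```

```text
t 42.4 pos [0.5011 0.0721 0.2784] yaw -126.9 tilt 0.45 F [-0.7 -0.4 -0.6] open 0.0332 q6 0.64
dx/dz,dy/dz 0.17914581433576987 0.152858501310743 tilt deg 13.25154627636647
```

Grip firmly, then tilt the tool so it is plumb.

Call:
servo_tool(commands=[0,0,0,0,0,0,0.2,0,0,0,0,0,0,0,0,0,0,0,0,0,0,0,0,0,0,0,0,0,0,0,-0.07,0,0,0,0,0,0,-0.07,0,0,0,0,0,0,-0.06,0,0,0,0,0,0,0,0,0,0,0,0,0,0,0,0,0,0,0], grip_force=60)

```text
validation failed for argument at $.co...
```

Call:
servo_tool(commands=[0,0,0,0,0,0,0.2,0,0,0,0,0,0,0,0,0,0,0,0,0,0,0,0,0,0,0,0,0,0,0,-0.07,0,0,0,0,0,0,-0.07,0,0,0,0,0,0,-0.06,0,0,0,0,0,0,0,0,0,0,0,0,0,0,0,0,0,0], grip_force=60)

```text
t: 43.3
tool_pos: [0.5013, 0.0719, 0.2788]
tool_rot: [-1.04, 1.629, -1.803]
contact_force: [1.0, 0.2, -1.6]
opening: 0.0297
```

```bash
python3 shank.py g10.png; python3 w.py
```

```text
t 43.3 pos [0.5013 0.0719 0.2788] yaw -126.9 tilt 12.09 F [ 1.   0.2 -1.6] open 0.0297 q6 0.72
dx/dz,dy/dz -0.018398820374014177 0.0029983484538612724 tilt deg 1.0679573640981619
t 43.4 pos [0.5012 0.0717 0.2788] yaw -126.9 tilt 12.08 F [-0.6  0.  -1.7] open 0.0300 q6 0.72
tau tool [-0.009  0.022  0.169]
```

View pics/g10.png

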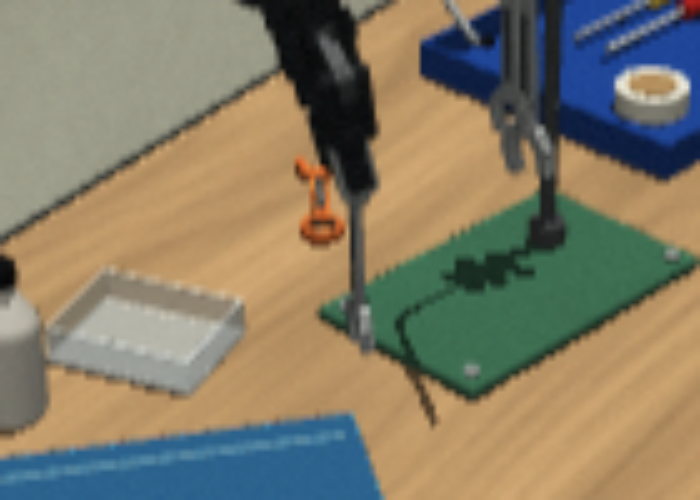

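Call:
servo_tool(commands=[0,0,0,0,0,0,0,0,0,0,0,0,0,0])

```text
t: 43.55
tool_pos: [0.501, 0.0713, 0.2791]
tool_rot: [-1.037, 1.63, -1.803]
contact_force: [0.2, -0.0, -0.9]
opening: 0.0299
```

```bash
python3 -c "
from hp import *
rows([S(-80,267,14)],0,12,off=.0046)"
```

```text
t 43.5 pos [0.501  0.0713 0.2791] yaw -127.0 tilt 11.99 F [ 0.2 -0.  -0.9] open 0.0299 q6 0.72
ring in hanger frame -178.9 366.9 283.6
0.023, -0.107, 0, 0.91, 0.31, 0.84, 0, 0.023, -0.107, 0, 0.99, 0.33, 0.73, 0, 0.023, -0.107, 0, 1.06, 0.34, 0.61, 0, 0.023, -0.107, 0, 1.12, 0.36, 0.49, 0, 0.023, -0.107, 0, 1.17, 0.37, 0.36, 0, 0.023, -0.107, 0, 1.2, 0.37, 0.22, 0, 0.023, -0.107, 0, 1.21, 0.38, 0.08, 0, 0.023, -0.107, 0, 1.21, 0.38, -0.05, 0, 0.023, -0.107, 0, 1.2, 0.38, -0.19, 0, 0.023, -0.107, 0, 1.17, 0.37, -0.33, 0, 0.023, -0.107, 0, 1.13, 0.36, -0.46, 0, 0.023, -0.107, 0, 1.08, 0.35, -0.58, 0, 0.023, -0.107, 0, 1.01, 0.33, -0.7, 0, 0.023, -0.107, 0, 0.92, 0.32, -0.81, 0
14 rows; world target [ 0.51432482 -0.10561715  0.26250052]
```

Call:
servo_tool(commands=[0.023,-0.107,0,0.9,0.3,0.8,0,0.023,-0.107,0,1,0.3,0.7,0,0.023,-0.107,0,1,0.3,0.6,0,0.023,-0.107,0,1.1,0.4,0.4,0,0.023,-0.107,0,1.1,0.4,0.3,0,0.023,-0.107,0,1.1,0.4,0.2,0,0.023,-0.107,0,1.1,0.4,0,0,0.023,-0.107,0,1.1,0.4,-0.1,0,0.023,-0.107,0,1.1,0.3,-0.2,0,0.023,-0.107,0,1.1,0.3,-0.4,0,0.023,-0.107,0,1.1,0.3,-0.5,0,0.023,-0.107,0,1,0.3,-0.6,0,0.023,-0.107,0,0.9,0.3,-0.7,0,0.02,-0.09,0,0.9,0.3,-0.8,0,0,0,0,0,0,0,0])

```text
t: 45.05
tool_pos: [0.5096, -0.1059, 0.265]
tool_rot: [-1.565, 0.344, -0.673]
contact_force: [0.5, -0.1, -1.9]
opening: 0.0297
```

```bash
python3 -c "
from hp import *
rows([S(-58,263,4)],0,12,off=.0046)"; python3 ov.py h1.png .0046
```

```text
t 45.0 pos [ 0.5096 -0.1059  0.265 ] yaw -37.1 tilt 12.21 F [ 0.5 -0.1 -1.9] open 0.0297 q6 -1.23
ring in hanger frame -142.8 193.1 269.5
-0.004, 0.01, 0.001, 0.59, 0.29, 0.05, 0, -0.004, 0.01, 0.001, 0.59, 0.29, 0.06, 0, -0.004, 0.01, 0.001, 0.59, 0.29, 0.07, 0, -0.004, 0.01, 0.001, 0.59, 0.29, 0.07, 0
4 rows; world target [ 0.53131827 -0.11958859  0.25850052]
ring [ 0.50875253 -0.10535004  0.2694885 ] px [329.3883166  145.95766317] ball px [323.00670585 140.65993799]
```

View pics/h1.png

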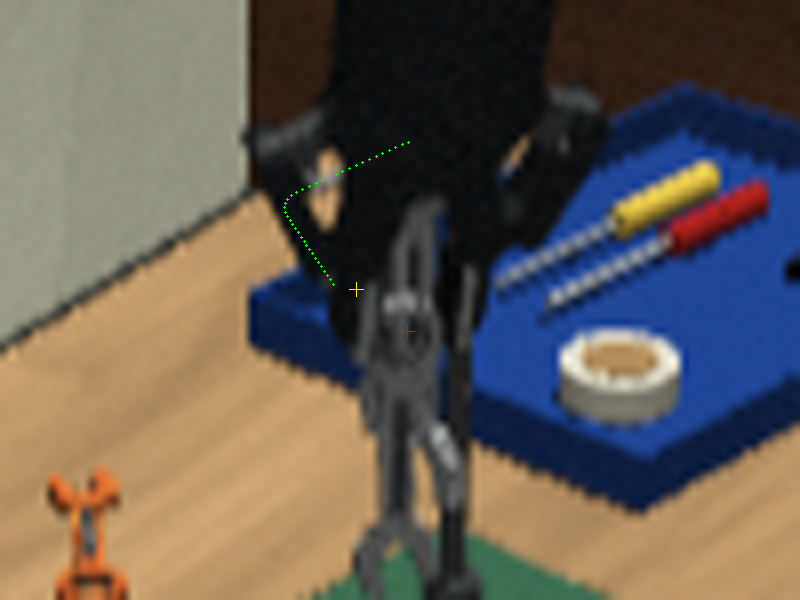

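Call:
servo_tool(commands=[-0.004,0.01,0,0.5,0.3,0.1,0,-0.004,0.01,0,0.5,0.3,0.1,0,-0.004,0.01,0,0.5,0.2,0.1,0,-0.004,0.01,0,0.5,0.2,0.1,0,0,0,0,0,0,0,0])

```text
t: 45.6
tool_pos: [0.5312, -0.1141, 0.2592]
tool_rot: [-1.567, 0.385, -0.708]
contact_force: [-0.2, -0.4, -1.5]
opening: 0.0297
```

```bash
python3 -c "
from hp import *
rows([S(-45,262,2)],0,12,off=.0046)"; python3 ov.py h2.png .0046
```

```text
t 45.6 pos [ 0.5312 -0.1141  0.2592] yaw -39.8 tilt 12.16 F [-0.2 -0.4 -1.5] open 0.0297 q6 -1.17
ring in hanger frame -120.0 188.6 263.7
0, -0.003, 0.001, 0.79, 0.26, -0.2, 0, 0, -0.003, 0.001, 0.79, 0.26, -0.21, 0
2 rows; world target [ 0.54135986 -0.12784445  0.25750052]
ring [ 0.5304826  -0.11350561  0.26372718] px [324.75550737 144.80385961] ball px [323.00670585 140.65993799]
```

View pics/h2.png

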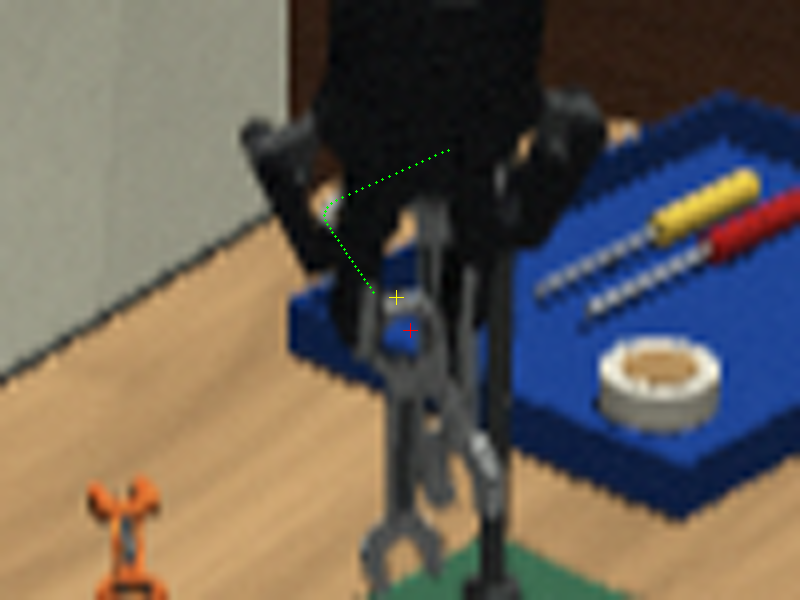

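Call:
servo_tool(commands=[0,0,0,0.8,0.2,-0.2,0,0,0,0,0.8,0.1,-0.1,0,0,0,0,0,0,0,0])

```text
t: 45.95
tool_pos: [0.5426, -0.1275, 0.2597]
tool_rot: [-1.567, 0.385, -0.708]
contact_force: [-0.5, 0.2, -0.3]
opening: 0.0296
```

```bash
python3 -c "
from hp import *
rows([S(-30,262,2)],0,12,off=.0036)"; python3 ov.py h3.png .0036
```

```text
t 46.0 pos [ 0.5426 -0.1275  0.2597] yaw -39.8 tilt 12.16 F [-0.5  0.2 -0.3] open 0.0296 q6 -1.19
ring in hanger frame -106.4 177.1 263.2
-0.001, -0.003, 0.001, 0.67, 0.21, -0.05, 0, -0.001, -0.003, 0.001, 0.67, 0.21, -0.05, 0
2 rows; world target [ 0.5527857  -0.13723839  0.25847867]
ring [ 0.54199591 -0.12705867  0.26322892] px [324.04356945 142.31471924] ball px [323.00670585 140.65993799]
```

View pics/h3.png

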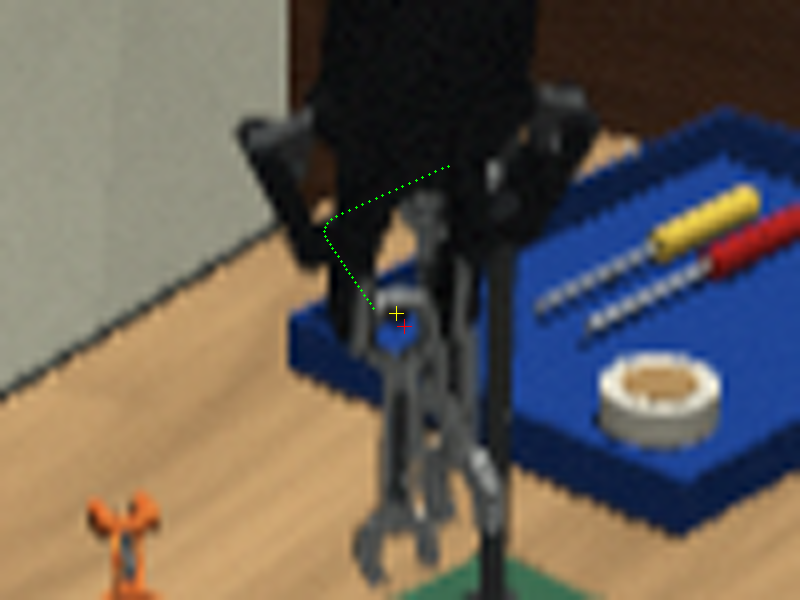

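```bash
cat > zoom.py <<'E'
from hp import *
import sys
off=float(sys.argv[2]);o=monitor.get_obs();Rc=R.from_rotvec(o['tool_rot']);ring=np.array(o['tool_pos'])-off*Rc.apply([0,1,0])
im=snap('side');c=proj(im,ring);x0,y0=int(c[0])-12,int(c[1])-10
a=cv2.resize(im['frame'][y0:y0+20,x0:x0+24],None,fx=28,fy=28,interpolation=cv2.INTER_NEAREST)
a=np.clip(a.astype(float)*1.8,0,255).astype(np.uint8)
b=proj(im,h2w(-94.8,169.2,262))
for q,col in((c,(255,0,0)),(b,(255,255,0))):
    cv2.drawMarker(a,tuple(int(v) for v in (q-[x0,y0]+.5)*28),col,cv2.MARKER_CROSS,20,2)
save(a,sys.argv[1])
E
python3 zoom.py h4.png .0036
```

```text
(no output)
```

View pics/h4.png

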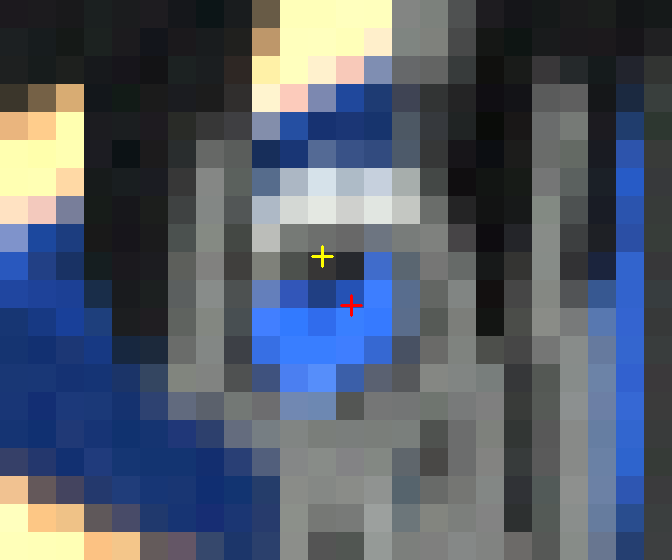

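Call:
servo_tool(commands=[0,0,0,0.3,0,-0.4,0,0,0,0,0,0,0,0])

```text
t: 46.25
tool_pos: [0.5416, -0.1323, 0.2602]
tool_rot: [-1.567, 0.385, -0.707]
contact_force: [-0.4, 0.2, -0.1]
opening: 0.0296
```

```bash
python3 -c "
from hp import *
rows([S(-30,262,2)],0,12,off=.0036)"; python3 zoom.py h5.png .0036
```

```text
t 46.2 pos [ 0.5416 -0.1323  0.2602] yaw -39.8 tilt 12.12 F [-0.4  0.2 -0.1] open 0.0296 q6 -1.20
ring in hanger frame -106.6 172.3 263.8
0, -0.003, 0.001, 0.55, 0.21, 0.17, 0, 0, -0.003, 0.001, 0.56, 0.21, 0.16, 0
2 rows; world target [ 0.5527857  -0.13723839  0.25847867]
```

View pics/h5.png

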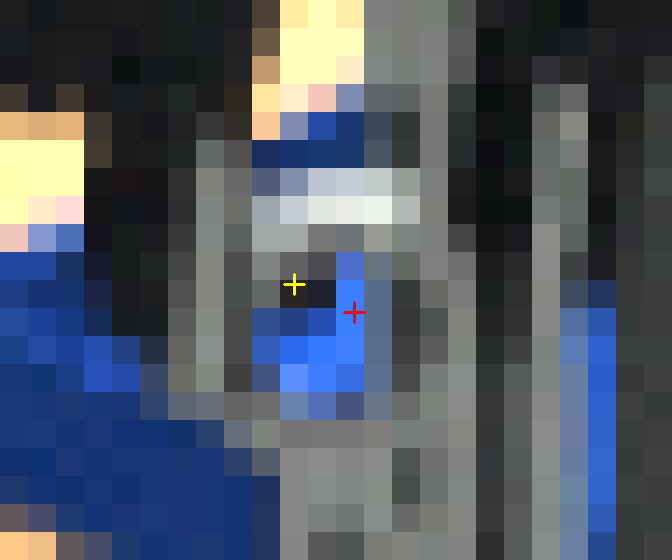

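Call:
servo_tool(commands=[0,0,0,0.5,0.2,-0.1,0,0,0,0,0,0.1,0,0])

```text
t: 46.5
tool_pos: [0.5454, -0.1366, 0.2585]
tool_rot: [-1.566, 0.385, -0.707]
contact_force: [0.4, -0.3, -1.7]
opening: 0.0297
```

```bash
python3 -c "
from hp import *
rows([S(-30,262,2)],0,12,off=.0036)"; python3 zoom.py h6.png .0036
```

```text
t 46.5 pos [ 0.5454 -0.1366  0.2585] yaw -39.8 tilt 12.15 F [ 0.4 -0.3 -1.7] open 0.0297 q6 -1.21
ring in hanger frame -102.2 168.6 262.0
-0.001, -0.003, 0.001, 0.3, 0.07, 0.21, 0, -0.001, -0.003, 0.001, 0.3, 0.06, 0.21, 0
2 rows; world target [ 0.5527857  -0.13723839  0.25847867]
```

View pics/h6.png

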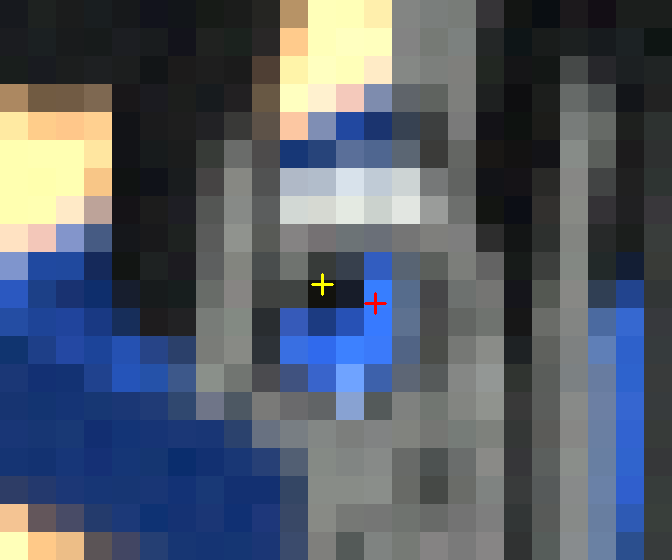

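Call:
servo_tool(commands=[0,0,0,0.6,0.1,0,0,0,0,0,0.6,0.2,0,0,0,0,0,0,0,0,0])

```text
t: 46.85
tool_pos: [0.5555, -0.1448, 0.2576]
tool_rot: [-1.566, 0.385, -0.707]
contact_force: [0.3, -0.8, -1.4]
opening: 0.0298
```

```bash
python3 - <<'E'
s=open('hp.py').read()
s=s.replace("def target(x,y,z,yawh,tilt,off=.0063,offx=0.):","OFFZ=0.\ndef target(x,y,z,yawh,tilt,off=.0063,offx=0.):")
s=s.replace("+offx*Rt.apply([1,0,0]),Rt","+offx*Rt.apply([1,0,0])-OFFZ*Rt.apply([0,0,1]),Rt")
s=s.replace("ringw=p-off*Rc.apply([0,1,0])","ringw=p+OFFZ*Rc.apply([0,0,1])-off*Rc.apply([0,1,0])")
open('hp.py','w').write(s)
E
python3 -c "
import hp;hp.OFFZ=.003
from hp import *
rows([S(-5,253,2)],0,12,off=.0036)"; python3 w.py; python3 zoom.py h7.png .0036
```

```text
t 46.9 pos [ 0.5555 -0.1448  0.2576] yaw -39.7 tilt 12.10 F [ 0.3 -0.8 -1.4] open 0.0298 q6 -1.22
ring in hanger frame -89.3 164.7 261.1
-0.001, -0.003, 0.001, 0.8, 0.59, 0.06, 0, -0.001, -0.003, 0.001, 0.8, 0.58, 0.06, 0
2 rows; world target [ 0.57019124 -0.15543239  0.24947867]
t 46.9 pos [ 0.5555 -0.1448  0.2576] yaw -39.7 tilt 12.10 F [ 0.3 -0.8 -1.4] open 0.0298 q6 -1.22
tau tool [-0.015 -0.02   0.208]
```

View pics/h7.png

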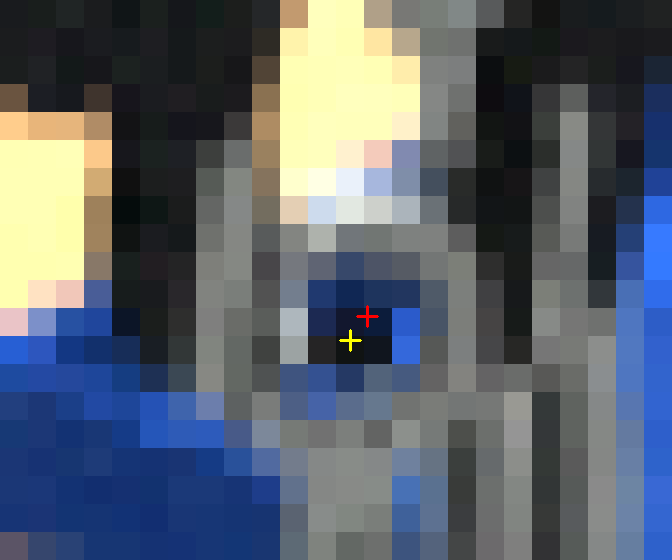

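Call:
servo_tool(commands=[0,0,0,0.8,0.5,0,0,0,0,0,0.8,0.5,0.1,0,0,0,0,0.6,0.3,0,0,0,0,0,0,0,0,0])

```text
t: 47.3
tool_pos: [0.5764, -0.1607, 0.2485]
tool_rot: [-1.566, 0.385, -0.706]
contact_force: [-1.1, -0.5, -1.6]
opening: 0.0298
```

```bash
python3 -c "
import hp;hp.OFFZ=.003
from hp import *
rows([S(60,250,5)],0,12,off=.0036)"; python3 w.py; python3 zoom.py h8.png .0036
```

```text
t 47.3 pos [ 0.5764 -0.1607  0.2485] yaw -39.7 tilt 12.08 F [-1.1 -0.5 -1.6] open 0.0298 q6 -1.23
ring in hanger frame -66.1 152.5 252.0
0, -0.001, 0, 1.1, 0.28, 0.01, 0, 0, -0.001, 0, 1.1, 0.28, 0.01, 0, 0, -0.001, 0, 1.1, 0.28, 0.01, 0, 0, -0.001, 0, 1.1, 0.28, 0, 0, 0, -0.001, 0, 1.1, 0.28, 0, 0
5 rows; world target [ 0.62039917 -0.19671166  0.24647867]
t 47.3 pos [ 0.5764 -0.1607  0.2485] yaw -39.7 tilt 12.08 F [-1.1 -0.5 -1.6] open 0.0298 q6 -1.23
tau tool [-0.008  0.024  0.169]
```

View pics/h8.png

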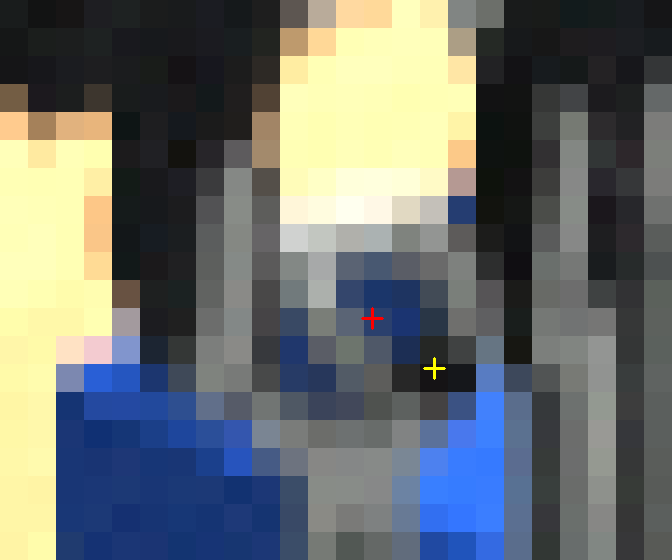

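Call:
servo_tool(commands=[0,0,0,1.1,0.3,0,0,0,0,0,1.1,0.3,0,0,0,0,0,1.1,0.2,0,0,0,0,0,1.1,0.3,0,0,0,0,0,0.8,0.2,0,0,0,0,0,0,0,0,0])

```text
t: 47.95
tool_pos: [0.6216, -0.1982, 0.2468]
tool_rot: [-1.566, 0.385, -0.707]
contact_force: [-0.3, 0.4, -1.0]
opening: 0.03
```

```bash
python3 w.py; python3 -c "
import hp;hp.OFFZ=.003
from hp import *
rows([S(67,249,1),S(75,249,3),S(83,249,3)],0,12,off=.0036)"
```

```text
t 48.0 pos [ 0.6216 -0.1982  0.2468] yaw -39.7 tilt 12.12 F [-0.3  0.4 -1. ] open 0.0300 q6 -1.26
tau tool [ 0.005 -0.014  0.182]
t 48.0 pos [ 0.6216 -0.1982  0.2468] yaw -39.7 tilt 12.12 F [-0.3  0.4 -1. ] open 0.0300 q6 -1.26
ring in hanger frame -15.4 122.9 250.3
-0.018, 0.073, 0.002, 0.45, 0.23, 0.03, 0, -0.022, 0.104, 0, 0.22, 0.05, -0.05, 0, -0.022, 0.104, 0, 0.23, 0.05, -0.02, 0, -0.022, 0.104, 0, 0.23, 0.05, 0, 0, -0.022, 0.104, 0, 0.22, 0.05, -0.05, 0, -0.022, 0.104, 0, 0.23, 0.05, -0.02, 0, -0.022, 0.104, 0, 0.23, 0.05, 0, 0
7 rows; world target [ 0.63154411 -0.21363101  0.24547867]
```

Call:
servo_tool(commands=[-0.02,0.1,0,0.4,0.1,0,0,-0.022,0.104,0,0.3,0,0,0,-0.022,0.104,0,0.2,0,0,0,-0.022,0.104,0,0.2,0,0,0])

```text
t: 48.35
tool_pos: [0.6288, -0.2068, 0.2476]
tool_rot: [-1.492, 0.742, -1.039]
contact_force: [0.5, -0.3, -1.6]
opening: 0.0296
```

```bash
python3 -c "
import hp;hp.OFFZ=.003
from hp import *
rows([S(81,249,2),S(91,249,4)],0,12,off=.0036)"; python3 ov.py h9.png .0036
```

```text
t 48.4 pos [ 0.6288 -0.2068  0.2476] yaw -64.9 tilt 11.93 F [ 0.5 -0.3 -1.6] open 0.0296 q6 -0.79
ring in hanger frame -5.7 114.9 251.2
-0.022, 0.096, -0.001, 0.25, 0.16, 0, 0, -0.022, 0.096, -0.001, 0.25, 0.16, 0.03, 0, -0.021, 0.098, 0, 0.21, 0.04, -0.05, 0, -0.021, 0.098, 0, 0.21, 0.05, -0.03, 0, -0.021, 0.098, 0, 0.21, 0.05, -0.01, 0, -0.021, 0.098, 0, 0.21, 0.05, 0.01, 0
6 rows; world target [ 0.63132452 -0.22064163  0.24547867]
ring [ 0.62843617 -0.20616645  0.25116355] px [315.18623305 129.87177793] ball px [323.00670585 140.65993799]
```

View pics/h9.png

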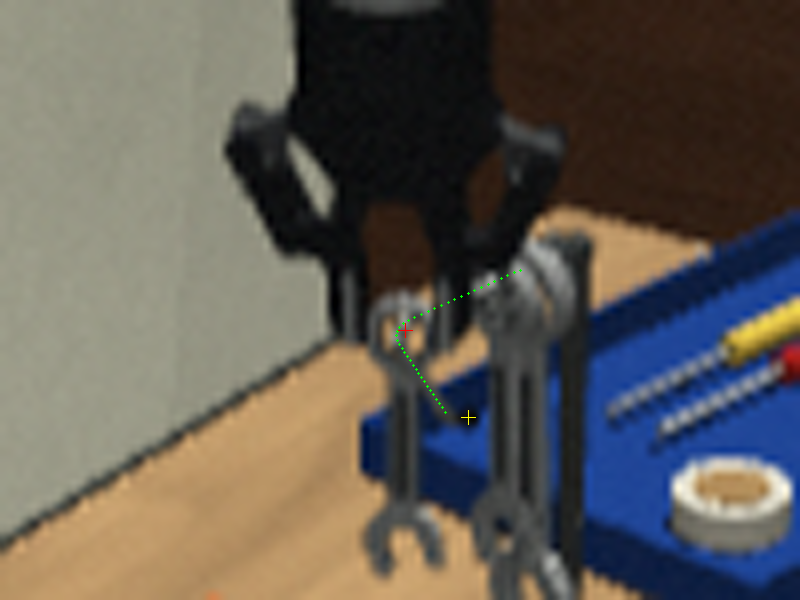

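Call:
servo_tool(commands=[-0.022,0.1,0,0.3,0.2,0,0,-0.022,0.1,0,0.3,0.1,0,0,-0.022,0.1,0,0.2,0,0,0,-0.022,0.1,0,0.2,0.1,0,0,-0.022,0.1,0,0.2,0,0,0,-0.02,0.09,0,0.3,0.1,0,0,0,0,0,0.2,0,0,0])

```text
t: 49.1
tool_pos: [0.6318, -0.2228, 0.2459]
tool_rot: [-1.287, 1.251, -1.482]
contact_force: [-0.5, 1.0, -1.8]
opening: 0.0298
```

```bash
python3 w.py; python3 -c "
import hp;hp.OFFZ=.003
from hp import *
rows([(0,72,248,-90,3)],0,12,off=.0036)"; python3 ov.py i1.png .0036
```

```text
t 49.1 pos [ 0.6318 -0.2228  0.2459] yaw -100.1 tilt 11.74 F [-0.5  1.  -1.8] open 0.0298 q6 -0.17
tau tool [-0.013  0.012  0.157]
t 49.1 pos [ 0.6318 -0.2228  0.2459] yaw -100.1 tilt 11.74 F [-0.5  1.  -1.8] open 0.0298 q6 -0.17
ring in hanger frame 0.9 98.0 249.4
0.002, -0.004, -0.002, 0.84, 0.22, -0.02, 0, 0.002, -0.004, -0.002, 0.84, 0.22, -0.02, 0, 0.002, -0.004, -0.002, 0.84, 0.23, -0.02, 0
3 rows; world target [ 0.62670858 -0.24841907  0.24447867]
ring [ 0.63195196 -0.22210412  0.24940994] px [317.04891975 128.38207365] ball px [323.00670585 140.65993799]
```

View pics/i1.png

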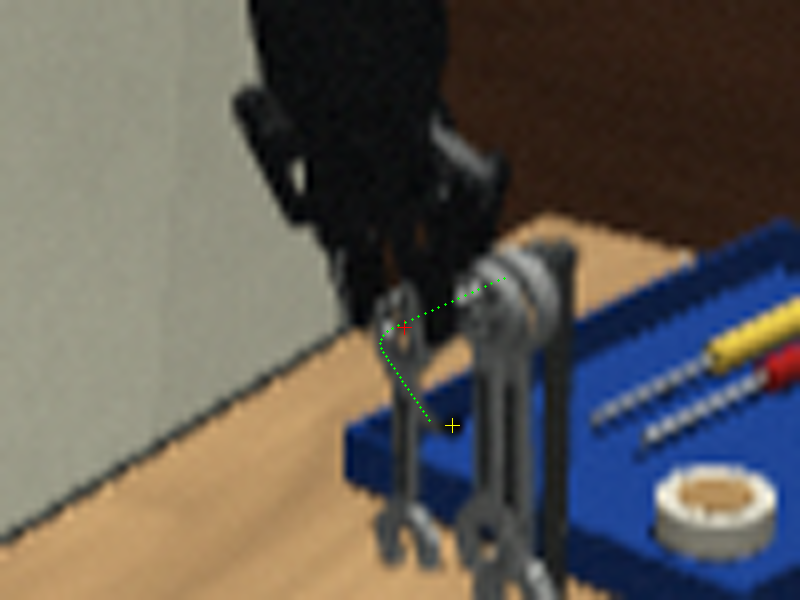

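Call:
servo_tool(commands=[0,0,-0.002,0.8,0.2,0,0,0,0,-0.002,0.8,0.2,0,0,0,0,-0.002,0.8,0.2,0,0,0,0,0,0.5,0.2,0,0,0,0,0,0,0,0,0])

```text
t: 49.65
tool_pos: [0.6254, -0.2555, 0.2445]
tool_rot: [-1.295, 1.242, -1.483]
contact_force: [-0.1, 0.5, -2.0]
opening: 0.0298
```

```bash
python3 w.py; python3 -c "
import hp;hp.OFFZ=.003
from hp import *
rows([(0,64,244,-90,2)],0,12,off=.0036)"; python3 ov.py i2.png .0036
```

```text
t 49.6 pos [ 0.6254 -0.2555  0.2445] yaw -99.7 tilt 12.13 F [-0.1  0.5 -2. ] open 0.0298 q6 -0.22
tau tool [-0.021  0.013  0.112]
t 49.6 pos [ 0.6254 -0.2555  0.2445] yaw -99.7 tilt 12.13 F [-0.1  0.5 -2. ] open 0.0298 q6 -0.22
ring in hanger frame -0.1 64.8 248.0
0.002, -0.002, 0.001, 0, 0.2, 0, 0, 0.002, -0.002, 0.001, 0, 0.2, 0, 0
2 rows; world target [ 0.62539851 -0.25631108  0.24047867]
ring [ 0.62557936 -0.25478538  0.24797888] px [324.20118181 125.77749903] ball px [323.00670585 140.65993799]
```

View pics/i2.png

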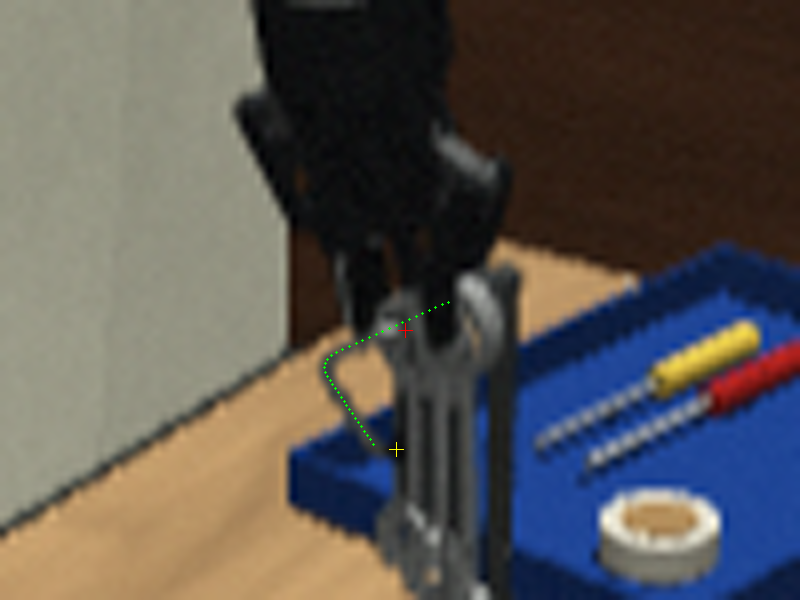

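Call:
servo_tool(commands=[0,0,0,0.2,0.3,0,0,0,0,0,0.2,0.2,0,0,0,0,0,0.1,0.1,0,0,0,0,0,0,0,0,0])

```text
t: 50.1
tool_pos: [0.6254, -0.261, 0.2408]
tool_rot: [-1.293, 1.239, -1.483]
contact_force: [-0.5, 0.6, -1.0]
opening: 0.0296
```

```bash
python3 w.py; python3 -c "
import hp;hp.OFFZ=.003
from hp import *
rows([(0,62,242,-90,2)],0,12,off=.0036)"; python3 ov.py i3.png .0036
```

```text
t 50.1 pos [ 0.6254 -0.261   0.2408] yaw -99.6 tilt 12.08 F [-0.5  0.6 -1. ] open 0.0296 q6 -0.23
tau tool [-0.023  0.028  0.15 ]
t 50.1 pos [ 0.6254 -0.261   0.2408] yaw -99.6 tilt 12.08 F [-0.5  0.6 -1. ] open 0.0296 q6 -0.23
ring in hanger frame 0.7 59.3 244.4
0, -0.002, 0.001, -0.15, 0.09, -0.04, 0, 0, -0.002, 0.001, -0.15, 0.09, -0.04, 0
2 rows; world target [ 0.62507099 -0.25828408  0.23847867]
ring [ 0.62549261 -0.26028008  0.24436767] px [325.12405405 126.21162559] ball px [323.00670585 140.65993799]
```

View pics/i3.png

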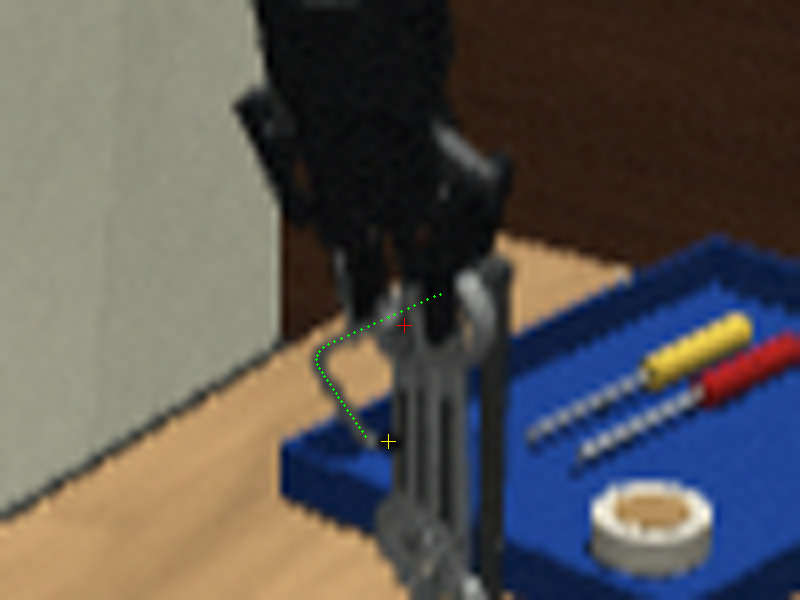

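Call:
servo_tool(commands=[0,0,0,0,0.2,0,0,0,0,0,0,0.2,0,0,0,0,0,0,0,0,0])

```text
t: 50.45
tool_pos: [0.6262, -0.2617, 0.2406]
tool_rot: [-1.292, 1.235, -1.485]
contact_force: [-0.5, 0.4, -1.6]
opening: 0.0299
```

```bash
python3 w.py
```

```text
t 50.5 pos [ 0.6262 -0.2617  0.2406] yaw -99.6 tilt 12.16 F [-0.5  0.4 -1.6] open 0.0299 q6 -0.23
tau tool [0.01  0.006 0.249]
```

Call:
servo_tool(commands=[0,0,0,0,0,0,0.42,0,0,0,0,0,0,0.5,0,0,0,0,0,0,0.6,0,0,0,0,0,0,0.65,0,0,0,0,0,0,0.65,0,0,0,0,0,0,0.65])

```text
t: 51.05
tool_pos: [0.6257, -0.2619, 0.2391]
tool_rot: [-1.294, 1.236, -1.485]
contact_force: [0.1, 0.1, 0.3]
opening: 0.0556
```

```bash
python3 w.py; python3 ov.py i4.png .0036
```

```text
t 51.0 pos [ 0.6257 -0.2619  0.2391] yaw -99.6 tilt 12.18 F [0.1 0.1 0.3] open 0.0556 q6 -0.23
tau tool [0.038 0.01  0.131]
ring [ 0.62583574 -0.26119331  0.24265503] px [325.18205569 126.56620408] ball px [323.00670585 140.65993799]
```

View pics/i4.png

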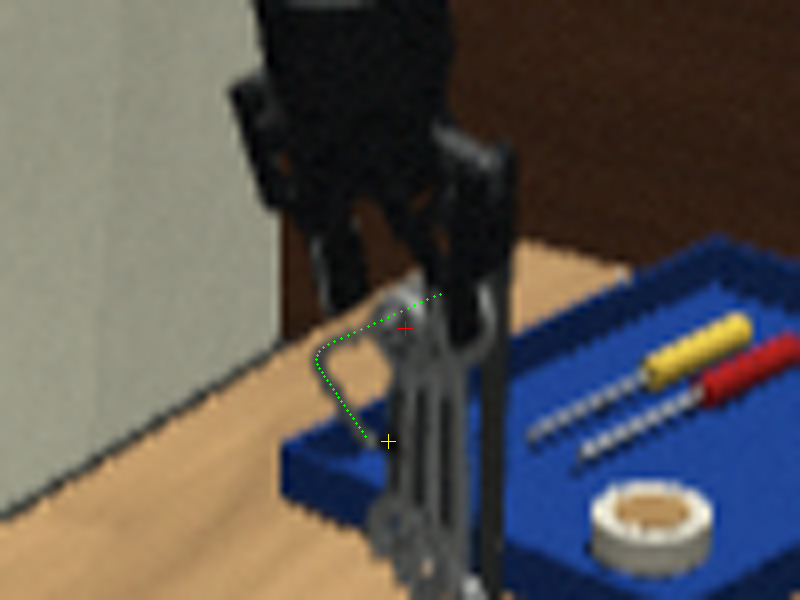

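Released, force ≈ 0. Lift straight up and retreat.

Call:
servo_tool(commands=[0,0,0,0,0,0,0.65,0,0,0,0.3,-1.5,0,0.65,0,0,0,0.4,-1.7,0,0.65,0,0,0,0.4,-1.7,0,0.65,0,0,0.05,0.2,-1.8,0,0.65,0,0,0.05,0.1,-1.8,0,0.65,0,0,0.05,0,-1.8,0,0.65,0,0,0.05,0,-1,0,0.65,0,0.044,0,-2,0.1,-2.2,0.65,0,0.044,0,-1.9,0.1,-2.2,0.65,0,0.044,0,-1.8,0.1,-2.3,0.65,0,0.044,0,-1.7,0.1,-2.4,0.65,0,0.044,0,-1.6,0.1,-2.5,0.65,0,0.044,0,-1.5,0.1,-2.5,0.65,0,0.044,0,-1.4,0.1,-2.6,0.65,0,0.044,0,-1.3,0.1,-2.7,0.65,0,0.044,0,-1.2,0.1,-2.7,0.65])

```text
t: 52.8
tool_pos: [0.4656, -0.0416, 0.3774]
tool_rot: [-0.851, 1.583, -1.651]
contact_force: [-1.0, -0.3, 0.8]
opening: 0.0555
```

Call:
servo_tool(commands=[0,0,0,-1,0,-2.7,0.65,0,0,0,-1,0,-2.7,0.65,0,0,0,-1,0,-2.7,0.65,0,0,0,0,0,0,0.65,0,0,0,0,0,0,0.65,0,0,0,0,0,0,0.65,0,0,0,0,0,0,0.65])

```text
t: 53.5
tool_pos: [0.4117, 0.0313, 0.3882]
tool_rot: [-0.834, 1.564, -1.656]
contact_force: [-0.5, 0.0, -1.1]
opening: 0.0558
```

```bash
python3 w.py; python3 -c "
from hp import *
im=snap('side');save(im['frame'],'z_side.png');save(cv2.resize(im['frame'][105:185,290:370],None,fx=7,fy=7,interpolation=cv2.INTER_CUBIC),'z_c.png')
im=snap('top');save(im['frame'],'z_top.png');save(cv2.resize(im['frame'][90:190,370:500],None,fx=6,fy=6,interpolation=cv2.INTER_CUBIC),'z_t.png')
P=pts(im);c,s=np.cos(HY),np.sin(HY)
"
```

```text
t 53.5 pos [0.4117 0.0313 0.3882] yaw -123.2 tilt 3.69 F [-0.5  0.  -1.1] open 0.0558 q6 0.48
tau tool [-0.035  0.034 -0.001]
```

View pics/z_c.png

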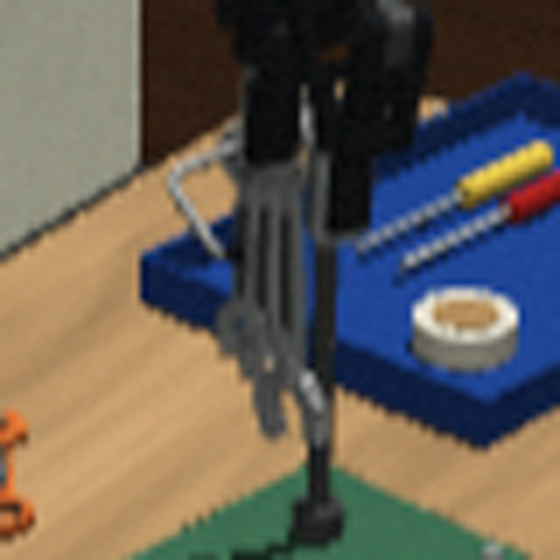

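View pics/z_t.png

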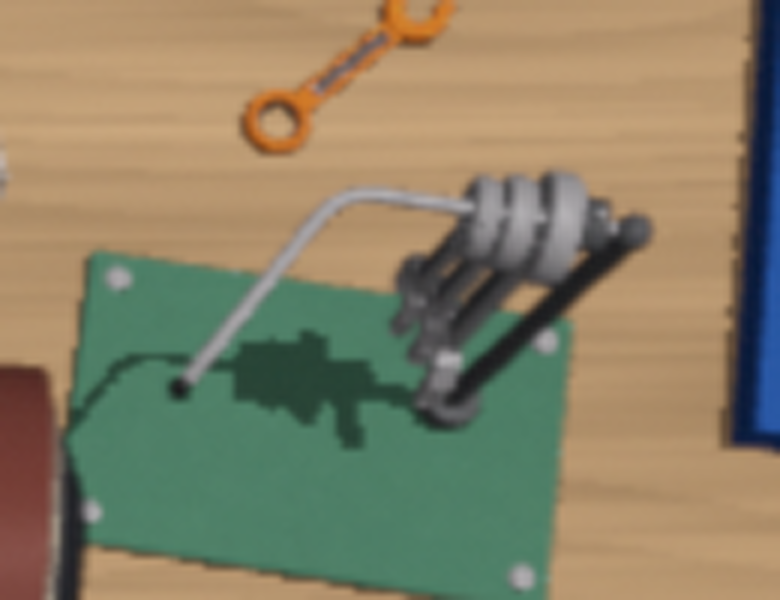

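View pics/z_top.png

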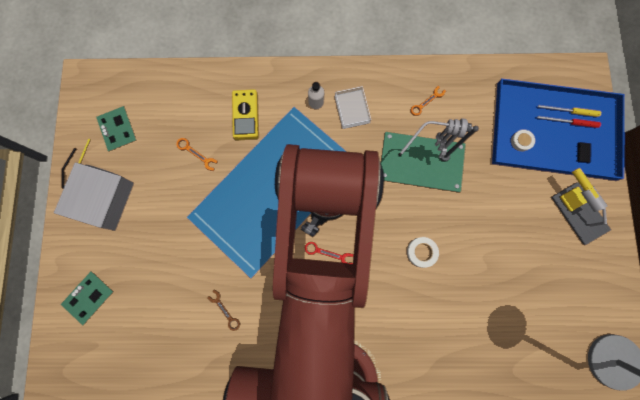

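Call:
servo_tool(commands=[0,0,0,0,0,0,0.65,0,0,0,0,0,0,0.65,0,0,0,0,0,0,0.65,0,0,0,0,0,0,0.65,0,0,0,0,0,0,0.65,0,0,0,0,0,0,0.65,0,0,0,0,0,0,0.65,0,0,0,0,0,0,0.65,0,0,0,0,0,0,0.65,0,0,0,0,0,0,0.65])

```text
t: 54.6
tool_pos: [0.4121, 0.0303, 0.3865]
tool_rot: [-0.836, 1.568, -1.656]
contact_force: [-0.6, -0.7, 0.8]
opening: 0.0555
```

```bash
python3 -c "
from hp import *
a=snap('top')['frame'].astype(int);
import time
b=cv2.cvtColor(cv2.imread('pics/z_top.png'),cv2.COLOR_BGR2RGB).astype(int)
c=snap('top')['frame'].astype(int)
r=np.s_[110:175,425:485]
print('mean diff 1s',abs(a-b)[r].mean(),'max',abs(a-b)[r].max(),'0.05s',abs(a-c)[r].mean(),abs(a-c)[r].max())
im=snap('top')
P=pts(im);z=P[...,2];c_,s_=np.cos(HY),np.sin(HY)
m=(z>.245)&(z<.28);d=(P[m][:,:2]-HP)*1e3
y=-s_*d[:,0]+c_*d[:,1];x=c_*d[:,0]+s_*d[:,1];k=(abs(x)<30)&(y>0)&(y<90)&(P[m][:,2]>.2535)
print(np.histogram(y[k],bins=np.arange(10,80,4)))
"
```

```text
mean diff 1s 0.5043589743589744 max 4 0.05s 0.48923076923076925 5
(array([14, 16, 14, 23, 23, 13,  3, 15, 18,  7,  9, 17,  9,  0,  2,  0,  1]), array([10, 14, 18, 22, 26, 30, 34, 38, 42, 46, 50, 54, 58, 62, 66, 70, 74,
       78]))
```

```bash
python3 -c "
from station import ticket
print(ticket.finish_job())"
```

```text
the job is handed in; nothing more can be done
None
```

Three spanners were on the mat today: spanner_30, spanner_24 and spanner_21; spanner_27 was absent. I hung them in that order and handed the job in at about 55 s.

**How each one went:** I gripped each across its ring and lifted it clear. I then eased the grip until it swung down, gripped firmly again, and passed it over the tip, round the corner and back along the storage run before letting go. Each swing stopped about 10 to 14 degrees short of plumb, so after regripping I tilted the tool. That brought the shanks to about 1 degree (30), 7 degrees by depth fit though nearly plumb in the picture (24), and 1 degree (21).

**Last checks:**
- **Position:** The top view shows the three rings side by side next to the stop. In the hanger's frame they sit at about y = 28, 42 and 56 mm, so roughly 14 mm apart.
- **At rest:** The hanging spanners did not move between pictures 1 s apart, and the gripper is well clear of them.
- **Other things on the bench:** The bystanders and the orange, red and brown look-alikes look unmoved in the top view.

**Disagreements:** The two cameras' rod fits differed by a few mm. For spanner_21 the gripper-based ring position was about 3 mm off from the picture, so I steered its ring over the tip by the image. Two move calls were refused for a wrong number count; nothing moved, and I resent them.

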